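# Clear the used pens into the sharps bin and lock it

## Task

The screening session is over: turn the sharps bin's collar fully open by its tab, then slide every used injector pen lying on the table along the loading lip, needle end first, through the mouth and under the hood until it has dropped inside. When all the pens are in the bin, turn the collar fully round to its locked stop, leaving the meter, vial and test-strip carton where they stand.

Things in the scene. Friction and masses are not known exactly. Their poses are not given: they have to be found in the camera images.
- sharps_bin: the sharps bin: a round red tub, 200 mm across, 193 mm tall, bolted to the table in a bracket (it does not move), with a white lid; origin on its upright axis at table level, x from the mouth into the bin, z up. On the lid stands a fixed round hood, its roof 50 mm above the lid's deck (crown 5 mm higher). The turning collar runs round the hood. The tub is 84 to 94 mm in inner radius; lid and tub are slick
- bin_axis (a point): point on the bin's upright axis at the height of the lid's flat deck, 200 mm above the table. Its x axis points level from the mouth straight into the bin, z up. Here, under the hood, the lid is open: a round hole of 62 mm radius drops into the tub, about 190 mm deep. The collar's outer radius about this axis is 82 mm, its top 50 mm above the deck
- mouth (a point): the middle of the bin's mouth, at the collar's outer face and at deck height, 82 mm from bin_axis. Its x axis points straight into the bin, z up. The mouth is a window in the side, 53 mm wide and 40 mm high from the deck to the lintel. The deck goes on 20 mm inside this point, then ends at the drop hole: a pen balanced past that edge tips nose down and slides in, or does so at a push on its tail
- lip_end (a point): the middle of the outer end of the loading lip, 60 mm straight out from the mouth, at deck height (200 mm), same axes as mouth. The lip is a flat ledge before the mouth, level with the deck, 84 mm wide, with a rim 6 mm high and 3 mm thick along either side (78 mm clear between). A solid steel upright of the bracket fills the space under it down to the table
- collar (a joint): turn of the collar about the upright axis through bin_axis, rad: 0 = fully open (window at the mouth, tab at the single raised mark on the lid), growing clockwise seen from above to 1.40 = locked (tab at the double mark, mouth shut off by solid wall); both are hard stops. It starts part shut, 0.45 to 0.85. Friction about 0.2 N m, some 2.6 N at the tab; it stays where left
- collar_tab (a point): the middle of the collar's upright grip tab, 77 mm from the axis: a fin 26 mm long (radially), 10 mm thick (along the turn), 34 mm tall, on the collar's flat top. This point is half-way up it, 267 mm above the table. It can be pinched from above or pushed. Counted clockwise from above it stands 110 degrees on from the mouth when open and 190 degrees when locked
- pen1_center (a point): a used injector pen on the absorbent pad (2 mm thick), or absent: 145 mm long, about 40 g. A square-edged grey barrel 110 mm long, 24 mm wide, 20 mm high; at the needle end a thinner round nose 14 mm across, 35 mm long. This point is the middle of the 145 mm, half-way up; x points along the pen to the nose, z up. It balances about 15 mm behind this point
- pen1_nose (a point): the tip of pen1's nose (needle end), 72.5 mm from its centre along the pen's x axis
- pen2_center (a point): a used injector pen on the absorbent pad (2 mm thick), or absent: 145 mm long, about 40 g. A square-edged grey barrel 110 mm long, 24 mm wide, 20 mm high; at the needle end a thinner round nose 14 mm across, 35 mm long. This point is the middle of the 145 mm, half-way up; x points along the pen to the nose, z up. It balances about 15 mm behind this point
- pen2_nose (a point): the tip of pen2's nose (needle end), 72.5 mm from its centre along the pen's x axis
- pen3_center (a point): a used injector pen on the absorbent pad (2 mm thick), or absent: 145 mm long, about 40 g. A square-edged grey barrel 110 mm long, 24 mm wide, 20 mm high; at the needle end a thinner round nose 14 mm across, 35 mm long. This point is the middle of the 145 mm, half-way up; x points along the pen to the nose, z up. It balances about 15 mm behind this point
- pen3_nose (a point): the tip of pen3's nose (needle end), 72.5 mm from its centre along the pen's x axis
- pen4_center (a point): a used injector pen on the absorbent pad (2 mm thick), or absent: 145 mm long, about 40 g. A square-edged grey barrel 110 mm long, 24 mm wide, 20 mm high; at the needle end a thinner round nose 14 mm across, 35 mm long. This point is the middle of the 145 mm, half-way up; x points along the pen to the nose, z up. It balances about 15 mm behind this point
- pen4_nose (a point): the tip of pen4's nose (needle end), 72.5 mm from its centre along the pen's x axis
- pen5_center (a point): a used injector pen on the absorbent pad (2 mm thick), or absent: 145 mm long, about 40 g. A square-edged grey barrel 110 mm long, 24 mm wide, 20 mm high; at the needle end a thinner round nose 14 mm across, 35 mm long. This point is the middle of the 145 mm, half-way up; x points along the pen to the nose, z up. It balances about 15 mm behind this point
- pen5_nose (a point): the tip of pen5's nose (needle end), 72.5 mm from its centre along the pen's x axis
- meter: a dark hand-held meter, 105 x 56 x 22 mm; origin under its middle. Not part of the job: leave it where it stands
- strip_vial: a small jar, 44 mm across, 65 mm tall; origin under its middle. Not part of the job: leave it where it stands
- strip_carton: an open carton, 75 x 95 x 60 mm, with a raised flap up to 110 mm high; origin under its middle. Not part of the job: leave it where it stands

How it is judged:
By the outcome, as a careful person would: the job done as asked, in the order asked, and still so for the second after the job is handed in, with the robot touching nothing.
Of pen1, pen2, pen3, pen4, pen5 only 3 to 5 are there at a start; the rules pass over those that are not, and their reading is None.
At some moment in a run one of pen1, pen2, pen3, pen4, pen5 may be knocked a few centimetres aside while the robot is not near it.
Once in a run the grip may slacken for a moment while it holds something.
It also fails if it takes over 210 s, if anything falls off the work surface, if the arm or the gripper's body presses on something with over 40 N, if the wrist force passes 120 N, or if a joint passes its speed limit or range.

## Robot

A 7-joint arm with a two-finger parallel gripper is mounted at the origin on the work surface. World frame = base frame: x ahead of the robot, y to its left, z up, the work surface at z = 0. Lengths are in m, angles in rad, forces in N, time in s.
With the tool pointing down it reaches from about 0.4 to 0.875 m from the base axis. Payload 19.3 kg.
Tool frame: the origin (TCP) lies at the very end of the fingers, on their centre line; the grasp point (between the pads) lies 19 mm behind it (bot.pinch_z is the distance from the TCP to the grasp point, in m); y points along the fingers, x is the direction in which the jaws open and shut, and the axes are right-handed (so a half turn about y gives the same grasp; the last joint's range is limited). The gripper opens to 85 mm and grips with 20 to 120 N. Pads are 22 mm wide; open, the fingers measure 114 mm over their backs; the gripper's body (76 mm by 85 mm) begins 54 mm behind the grasp point. The pads swing forward as they close: fully open they stand 13 mm farther back than shut.
Start: joints at [-1.361, 0.521, -0.036, 1.599, 0.021, 1.021, -0.113], TCP at [0.173, 0.601, 0.231] pointing down, gripper open.
Joint ranges: [-2.91, 2.91], [-0.3, 2.13], [-1.5, 1.42], [0.17, 2.43], [-1.26, 4.41], [0.16, 1.93], [-2.52, 2.52]. Speed limits (rad/s): [1.89, 1.89, 2.39, 2.39, 3.01, 3.01, 3.01].

## Interface

Orientations are given as [roll, pitch, yaw] about the fixed x, y, z axes, in that order (R = Rz(yaw) Ry(pitch) Rx(roll)).
In Python, from workcell import bot gives the robot as it stands. The module is installed in compiled form; this text tells all that it offers.
- The arm moves only by the tool arm_command, never from a script. Its argument "moves" is a list of rows, each an object of numbers: "rx", "ry", "rz": the turn, a rotation vector about the tool's x, y, z in rad; "x", "y", "z": the shift along the tool's x, y, z in cm; "gripper": the opening, from -1 (shut) to 1 (fully open). In form: [{"rx": .., "ry": .., "rz": .., "x": .., "y": .., "z": .., "gripper": ..}, ...]. A call has 1 to 5 rows; each row is the pose to reach, as a shift and turn from the pose commanded when the call began, along the tool's axes at that moment; what a row does not reach only later rows make up. A row lasts 1/12 s, in which the tool goes at most 41.7 mm and 7.16 degrees, less where a joint would pass 70% of its speed; a pose out of reach is approached as far as the arm can. A call with a gripper value outside its range is refused whole. The fingers move at their own pace and stop on an object; "squeeze" is the grip in N (left out, the last holds). Time passes only in rows, so rows that repeat a pose let the fingers close. It gives the time, the measured TCP pose, the force and the opening at its end, in the units of the state.
- bot.observe(): the state, without advancing time (a new reading comes with each control period).
- bot.grab_frame(name): name is "side" or "top" or "wrist"; returns (picture, depth): 420x560x3 uint8, red, green, blue; 420x560 float32, m along the optical axis (not along the pixel's ray), 0 where there is no reading.
- bot.camera_model(name): a dict with "vfov" (degrees; the focal length in pixels is half the picture's height over the tangent of half this angle, whatever the lens; pixels are square), "cx", "cy" (the principal point, pixels), "extrinsics" (4x4, takes a point from camera to world coordinates); the wrist camera has in their place "mount" (4x4, takes a point from camera to tool coordinates, whose origin is the TCP and whose axes are the tool frame's). Camera axes: x right, y down, z forward; pixel columns grow to the right and rows downward; lengths in m; the calibration is good to about 2 mm. A picture is of the moment at which its call begins: read the wrist's pose just before it. camera_model takes no time and is no camera call.
- bot.job_done(): hands the job in, once; it reports no verdict.
Trained networks look in the newest picture that a camera, given by its name, has taken for a name from the list of things; names that differ only in an ending like _2 or _b are one class to them, and where a whole thing is asked for, a point or a joint stands for the part that bears it (a point fixed in the world has none). Each returns a list of dicts, best first, with "p" (0 to 1); they miss things now and then, are a little off and sometimes report something else, mostly with a low value. They report only what shows in the picture. A call takes as long as a camera call.
- bot.spot_in(name, camera): "box" ([left, top, right, bottom] in pixels, round what is visible of it).
- bot.masks_of(name, camera): "mask" (420x560 bool, what is visible of it) and "box" ([left, top, right, bottom] in pixels, round what is visible of it).
The state is a dict: "clock": time; "qpos": joint angles; "qd": joint speeds; "joint_efforts": joint torques, N m; "position": TCP position; "tool_rot": TCP orientation; "force": force on the tool from outside, world axes, zero at the start; "moment": the same for the moment, N m; "grip_width": finger opening in m.
Only numpy, scipy, OpenCV 4.12 (cv2) and the standard library are available. Lean on these libraries where they do the work, as an engineer would, in place of code of your own. Each camera call takes 0.05 s, during which the arm holds its last target.

## Working session

There is one attempt and no reset: what is moved stays moved. The work goes in short steps, Python scripts to look and compute and a tool call to move; the robot and the scene stay as the last step left them, time stands still between calls to the robot, and variables do not carry over. Pictures are saved under pics/ and viewed, and the job is handed in when it is done.

Besides the shell and the picture viewer there is one more tool, called after "Request:" in YAML: its name, and indented under it one key for each argument. arm_command: Moves the arm, as the interface text tells. Its arguments: {"type":"object","properties":{"moves":{"type":"array"},"squeeze":{"type":"number"}},"required":["moves"]}

```bash
mkdir -p pics; cat > h.py <<'E'
import numpy as np, cv2
from workcell import bot
from scipy.spatial.transform import Rotation as R
def save(img,n): cv2.imwrite('pics/'+n+'.png',cv2.cvtColor(img,cv2.COLOR_RGB2BGR))
def intr(m):
    f=210/np.tan(np.radians(m['vfov'])/2); return f,m['cx'],m['cy']
def toolT(s=None):
    s=s or bot.observe(); T=np.eye(4); T[:3,:3]=R.from_euler('xyz',s['tool_rot']).as_matrix(); T[:3,3]=s['position']; return T
def extr(name,s=None):
    m=bot.camera_model(name)
    return m, (m['extrinsics'] if 'extrinsics' in m else toolT(s)@m['mount'])
def cloud(name,depth,s=None):
    m,E=extr(name,s); f,cx,cy=intr(m); E=np.array(E)
    v,u=np.mgrid[0:420,0:560]; P=np.stack([(u-cx)/f*depth,(v-cy)/f*depth,depth,np.ones_like(depth)],-1)
    return (P@E.T)[...,:3]
def proj(name,p,s=None):
    m,E=extr(name,s); f,cx,cy=intr(m); q=np.linalg.inv(E)@np.append(p,1); return q[0]/q[2]*f+cx,q[1]/q[2]*f+cy
E
python3 - <<'E'
from h import *
s=bot.observe(); print(s)
for n in ['side','top','wrist']:
    s=bot.observe(); im,d=bot.grab_frame(n); save(im,n+'0'); np.savez('/tmp/'+n+'0.npz',im=im,d=d,pos=s['position'],rot=s['tool_rot'])
    m=bot.camera_model(n); print(n,m)
E
```

```text
{'clock': 0.0, 'qpos': array([-1.36120511,  0.52204024, -0.03630821,  1.59999986,  0.02119743,
        1.02107302, -0.11280934]), 'qd': array([-1.88198574e-03, -1.67978503e-03, -4.96007555e-04, -1.14267576e-03,
        9.88969721e-05, -8.80413732e-04,  7.92407201e-04]), 'joint_efforts': array([ 5.29099256e-03, -9.27113056e+01,  1.98316634e+00, -3.69914997e+01,
        1.82186515e-02,  8.58931598e-03, -1.03641203e-04]), 'position': array([0.17255069, 0.60036608, 0.23071251]), 'tool_rot': array([-1.57088370e+00,  1.13224910e-03,  1.29096762e+00]), 'force': array([ 0.35522333, -0.23954463, -0.14300483]), 'moment': array([-0.03105375,  0.00677257, -0.0020281 ]), 'grip_width': 0.08554316300299825}
side {'vfov': 43.236639398328634, 'cx': 285.2602466565734, 'cy': 213.94095362939123, 'extrinsics': array([[ 0.74619411, -0.43103127,  0.50735234, -0.11804569],
       [-0.66555729, -0.5002849 ,  0.55384882, -0.73639681],
       [ 0.01509456, -0.75095078, -0.66018564,  1.05927153],
       [ 0.        ,  0.        ,  0.        ,  1.        ]])}
top {'vfov': 47.790028497659335, 'cx': 287.92379843281367, 'cy': 208.53557065029923, 'extrinsics': array([[-0.01332165, -0.97761269,  0.20999038,  0.35440143],
       [-0.99990004,  0.01202934, -0.00743026,  0.01163293],
       [ 0.00473787, -0.21006837, -0.97767522,  1.26449578],
       [ 0.        ,  0.        ,  0.        ,  1.        ]])}
wrist {'vfov': 67.21034236661121, 'cx': 278.3542959350692, 'cy': 210.27259112234108, 'mount': array([[ 9.99999875e-01,  2.96202155e-04, -4.01619781e-04,
         7.98531918e-04],
       [ 4.69585102e-04, -2.86154874e-01,  9.58183264e-01,
        -1.42619668e-01],
       [ 1.68890490e-04, -9.58183333e-01, -2.86154978e-01,
         7.38614322e-02],
       [ 0.00000000e+00,  0.00000000e+00,  0.00000000e+00,
         1.00000000e+00]])}
```

View pics/side0.png

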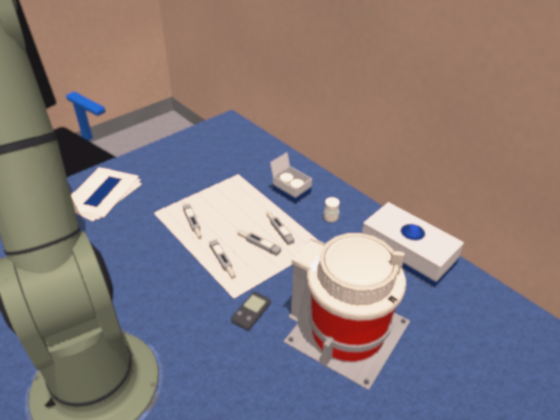

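View pics/top0.png

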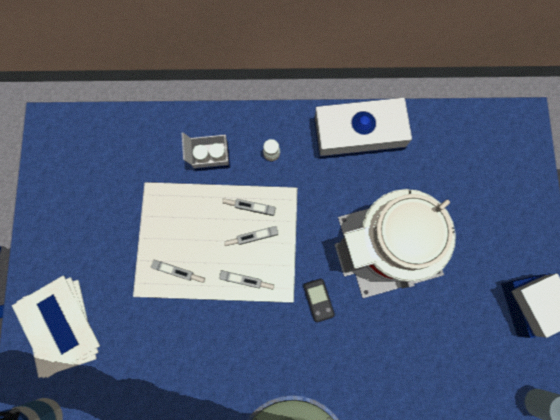

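View pics/wrist0.png

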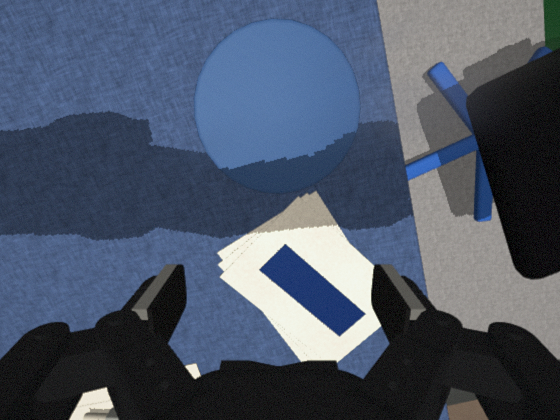

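```bash
python3 - <<'E'
from h import *
z=np.load('/tmp/top0.npz'); im,d=z['im'],z['d']
P=cloud('top',d)
save(cv2.resize(im[150:320,120:470],None,fx=2.28,fy=2.28,interpolation=cv2.INTER_CUBIC),'topzoom')
import warnings
# bin
bb=P[180:300,330:470].reshape(-1,3)
zz=bb[:,2]
print(np.histogram(zz,bins=np.arange(0,0.31,0.01)))
top=bb[(zz>0.242)&(zz<0.262)]
print('roof n',len(top),top.mean(0),top.min(0),top.max(0))
tab=bb[zz>0.268]; print('tab',len(tab),tab.mean(0),tab.min(0),tab.max(0))
deck=bb[(zz>0.19)&(zz<0.212)]; print('deck',len(deck),deck.min(0),deck.max(0))
for n in ['pen1_center','meter','strip_vial','strip_carton','sharps_bin','collar_tab']:
    for r in bot.masks_of(n,'top'):
        print(n,r['p'],r['box'],r['mask'].sum())
E
```

```text
(array([2777,   28,   28,   27,   23,   43,   45,  115,   49,   32,   26,
         31,   22,   23,   27,   18,   23,   17,   40, 2163,  501,   57,
         78,   87, 2652, 1709,   10,   18,   45,    0]), array([0.  , 0.01, 0.02, 0.03, 0.04, 0.05, 0.06, 0.07, 0.08, 0.09, 0.1 ,
       0.11, 0.12, 0.13, 0.14, 0.15, 0.16, 0.17, 0.18, 0.19, 0.2 , 0.21,
       0.22, 0.23, 0.24, 0.25, 0.26, 0.27, 0.28, 0.29, 0.3 ]))
roof n 4320 [ 0.51965231 -0.26863993  0.24928593] [ 0.43902827 -0.35150364  0.24201357] [ 0.60287546 -0.18766939  0.26085111]
tab 142 [ 0.45452089 -0.14535646  0.8069487 ] [ 0.35440143 -0.33987737  0.26895361] [0.58031528 0.01163293 1.26449578]
deck 2677 [ 0.41515282 -0.37611252  0.19031538] [ 0.62734181 -0.12239887  0.21180696]
pen1_center 0.97 [220.7, 197.4, 276.6, 216.6] 473
pen1_center 0.7 [333.6, 188.4, 457.5, 298.5] 9328
meter 0.95 [304.0, 279.2, 333.6, 319.3] 828
strip_vial 0.7 [219.3, 270.9, 272.0, 290.3] 456
strip_vial 0.57 [263.2, 136.4, 276.5, 159.2] 306
strip_carton 0.63 [183.6, 133.0, 233.4, 172.0] 1443
sharps_bin 0.64 [335.6, 187.8, 456.0, 298.4] 9348
collar_tab 0.67 [371.5, 195.8, 453.8, 268.8] 1471
```

View pics/topzoom.png

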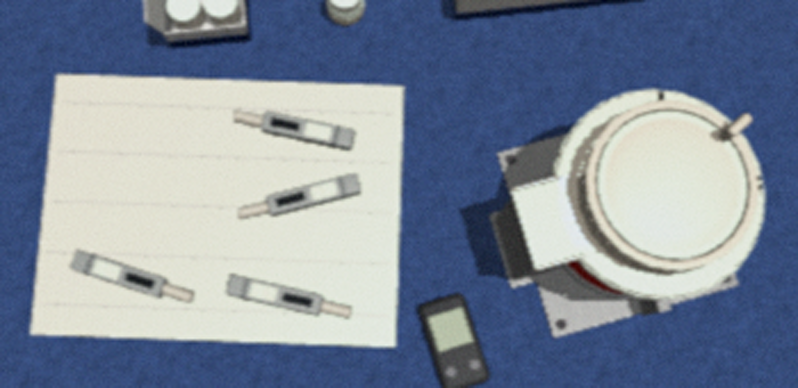

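```bash
cat >> h.py <<'E'
def pens_top(im,d,dbg=False):
    P=cloud('top',d); z=P[...,2]
    m=((z>0.010)&(z<0.04)&(d>0.3)).astype(np.uint8)
    # restrict to pad area pixels
    mm=np.zeros_like(m); mm[175:305,130:302]=m[175:305,130:302]
    n,l,st,c=cv2.connectedComponentsWithStats(mm,connectivity=8)
    out=[]
    for i in range(1,n):
        if st[i,4]<60: continue
        p=P[l==i]; xy=p[:,:2].astype(np.float32)
        r=cv2.minAreaRect(xy); c0=np.array(r[0]); 
        box=cv2.boxPoints(r); e=[box[1]-box[0],box[2]-box[1]]; e=max(e,key=np.linalg.norm); L=np.linalg.norm(e); e=e/L
        t=(xy-c0)@e; w=(xy-c0)@np.array([-e[1],e[0]])
        # nose end: narrower
        a=np.ptp(w[t>L/2-0.025]); b=np.ptp(w[t<-L/2+0.025])
        if a>b: e=-e
        out.append(dict(c=c0,th=np.degrees(np.arctan2(e[1],e[0])),size=r[1],n=len(p),w=(a,b),zmax=p[:,2].max()))
    return out
E
python3 - <<'E'
from h import *
from scipy.optimize import least_squares
z=np.load('/tmp/top0.npz'); im,d=z['im'],z['d']
for p in pens_top(im,d): print(p)
P=cloud('top',d); ok=d>0.3
sub=np.zeros_like(ok); sub[180:300,330:470]=1
Z=P[...,2]
m=ok&sub&(Z>0.265)&(Z<0.3); t=P[m]; print('tab',len(t),t.mean(0),t.min(0),t.max(0))
# roof rim circle: boundary of points >0.24
m=ok&sub&(Z>0.243)&(Z<0.254); q=P[m][:,:2].astype(np.float32)
c,r=cv2.minEnclosingCircle(q); print('collar circ',c,r)
h=cv2.convexHull(q)[:,0]; f=least_squares(lambda v:np.hypot(*(h-v[:2]).T)-v[2],[.52,-.27,.082],loss='soft_l1',f_scale=0.001); print(f.x)
ax=f.x[:2]
dd=np.hypot(P[...,0]-ax[0],P[...,1]-ax[1])
m=ok&sub&(Z>0.19)&(Z<0.215)
q=P[m]; rr=dd[m]; print('deck z',np.median(q[:,2]))
lip=q[rr>0.108]; print('lip n',len(lip),lip.mean(0)); print(cv2.minAreaRect(lip[:,:2].astype(np.float32)))
v=lip.mean(0)[:2]-ax; print('az of lip dir',np.degrees(np.arctan2(v[1],v[0])), 'max r',rr.max())
tv=t.mean(0)[:2]-ax; print('tab az',np.degrees(np.arctan2(tv[1],tv[0])),np.hypot(*tv))
for n in ['meter','strip_vial','strip_carton']:
    for r in bot.masks_of(n,'top')[:2]:
        k=r['mask']&ok; print(n,r['p'],P[k].min(0),P[k].max(0))
E
```

```text
{'c': array([0.63276654, 0.10991623]), 'th': np.float32(77.10265), 'size': (0.14466094970703125, 0.024736642837524414), 'n': 436, 'w': (np.float64(0.013911779860416917), np.float64(0.023972863334939365)), 'zmax': np.float64(0.028746303688728103)}
{'c': array([0.54820603, 0.10315064]), 'th': np.float32(103.9984), 'size': (0.024893388152122498, 0.1444784551858902), 'n': 455, 'w': (np.float64(0.02482496483650548), np.float64(0.014007937336468101)), 'zmax': np.float64(0.030122529007178933)}
{'c': array([0.45702785, 0.29401612]), 'th': np.float32(-108.84293), 'size': (0.144615039229393, 0.024345895275473595), 'n': 459, 'w': (np.float64(0.02434589665854414), np.float64(0.01376395858751911)), 'zmax': np.float64(0.02761519417402636)}
{'c': array([0.43240964, 0.11343254]), 'th': np.float32(-103.570816), 'size': (0.144098162651062, 0.024184726178646088), 'n': 463, 'w': (np.float64(0.02418472449928366), np.float64(0.013507333343237171)), 'zmax': np.float64(0.027926978889207588)}
tab 69 [ 0.56973991 -0.32592698  0.27947628] [ 0.56058412 -0.33987737  0.26606071] [ 0.58031528 -0.31625488  0.28699153]
collar circ (0.5215180516242981, -0.26920491456985474) 0.08280322700738907
[ 0.52132636 -0.26932842  0.08211174]
deck z 0.1979939332117857
lip n 615 [ 0.48959899 -0.15002501  0.19858797]
((0.5171586871147156, -0.2526572346687317), (0.0836901068687439, 0.25048691034317017), 14.90398120880127)
az of lip dir 104.89245976015891 max r 0.1476012076280657
tab az -49.45682278075052 0.07447998047164407
meter 0.95 [ 0.32924806 -0.1077725   0.00758292] [ 0.43346428 -0.03674616  0.02816663]
strip_vial 0.7 [ 0.41177087  0.04368648 -0.00158547] [0.45736626 0.18409275 0.02792698]
strip_vial 0.57 [ 0.76084632  0.0270733  -0.00845073] [0.83013492 0.06976344 0.06976365]
strip_carton 0.63 [ 0.73493345  0.16354924 -0.00598324] [0.8399787  0.28751396 0.10815633]
```

```bash
cat >> h.py <<'E'
def go(x,y,z,yaw,s=None):
    "delta in tool axes for the call, cm / rad"
    T=toolT(s); Rt=R.from_euler('xyz',[-np.pi/2,0,np.radians(yaw)]).as_matrix()
    dp=T[:3,:3].T@(np.array([x,y,z])-T[:3,3])*100
    rv=R.from_matrix(T[:3,:3].T@Rt).as_rotvec()
    print('x %.2f y %.2f z %.2f | rx %.3f ry %.3f rz %.3f'%(*dp,*rv),' dist mm %.0f rows %.1f, rot rows %.1f'%(np.linalg.norm(dp)*10,np.linalg.norm(dp)*10/41.7,np.degrees(np.linalg.norm(rv))/7.16))
AX=np.array([0.5213,-0.2693])
def st():
    s=bot.observe(); print('t %.2f'%s['clock'],'p',np.round(s['position'],4),'rpy',np.round(np.degrees(s['tool_rot']),1),'F',np.round(s['force'],1),'w %.4f'%s['grip_width'],'q',np.round(s['qpos'],2))
E
python3 - <<'E'
from h import *
st(); go(0.40,0.40,0.36,30); 
E
```

```text
t 0.60 p [0.1726 0.6007 0.2313] rpy [-90.   0.  74.] F [0.3 0.3 0.3] w 0.0857 q [-1.36  0.52 -0.04  1.6   0.02  1.02 -0.11]
x -13.01 y -12.87 z -27.40 | rx 0.000 ry 0.767 rz -0.000  dist mm 329 rows 7.9, rot rows 6.1
```

Request:
arm_command:
  moves:
    - {"x": -2, "y": -4, "z": -3, "ry": 0.12, "gripper": -1}
    - {"x": -4, "y": -7, "z": -6, "ry": 0.24, "gripper": -1}
    - {"x": -5.5, "y": -9.5, "z": -9, "ry": 0.36, "gripper": -1}
    - {"x": -7, "y": -11.5, "z": -12, "ry": 0.48, "gripper": -1}
    - {"x": -8.5, "y": -13, "z": -15.5, "ry": 0.6, "gripper": -1}

```text
invalid input at $.moves[0]: expected keys rx, ry, rz, x, y, z, gripper
```

```bash
python3 - <<'E'
from h import *
st(); go(0.50,0.25,0.36,0); go(0.55,0,0.36,-30)
E
```

```text
t 0.60 p [0.1726 0.6007 0.2313] rpy [-90.   0.  74.] F [0.3 0.3 0.3] w 0.0857 q [-1.36  0.52 -0.04  1.6   0.02  1.02 -0.11]
x -24.66 y -12.87 z -41.15 | rx 0.000 ry 1.291 rz -0.000  dist mm 497 rows 11.9, rot rows 10.3
x -47.31 y -12.87 z -52.86 | rx 0.000 ry 1.815 rz -0.000  dist mm 721 rows 17.3, rot rows 14.5
```

All keys are needed in each row.

Request:
arm_command:
  moves:
    - {"x": -2, "y": -4, "z": -3, "rx": 0, "ry": 0.12, "rz": 0, "gripper": -1}
    - {"x": -4, "y": -7, "z": -6, "rx": 0, "ry": 0.24, "rz": 0, "gripper": -1}
    - {"x": -5.5, "y": -9.5, "z": -9, "rx": 0, "ry": 0.36, "rz": 0, "gripper": -1}
    - {"x": -7, "y": -11.5, "z": -12, "rx": 0, "ry": 0.48, "rz": 0, "gripper": -1}
    - {"x": -8.5, "y": -13, "z": -15.5, "rx": 0, "ry": 0.6, "rz": 0, "gripper": -1}

```text
clock: 1.02
position: [0.2891, 0.4834, 0.3578]
tool_rot: [-1.569, -0.002, 0.686]
force: [1.3, 0.4, 0.3]
grip_width: 0.0256
```

```bash
python3 - <<'E'
from h import *
st(); go(0.50,0.25,0.36,0); go(0.55,0,0.36,-30)
E
```

```text
t 1.02 p [0.2891 0.4834 0.3578] rpy [-89.9  -0.1  39.3] F [1.3 0.4 0.3] w 0.0256 q [-1.25  0.31  0.14  1.6  -0.05  1.23 -0.41]
x 1.54 y -0.26 z -31.42 | rx -0.002 ry 0.686 rz 0.001  dist mm 315 rows 7.5, rot rows 5.5
x -10.43 y -0.31 z -53.93 | rx -0.002 ry 1.210 rz 0.000  dist mm 549 rows 13.2, rot rows 9.7
```

Request:
arm_command:
  moves:
    - {"x": -0.7, "y": 0, "z": -4, "rx": 0, "ry": 0.12, "rz": 0, "gripper": -1}
    - {"x": -1.4, "y": 0, "z": -8, "rx": 0, "ry": 0.24, "rz": 0, "gripper": -1}
    - {"x": -2.2, "y": 0, "z": -12, "rx": 0, "ry": 0.36, "rz": 0, "gripper": -1}
    - {"x": -3, "y": 0, "z": -16, "rx": 0, "ry": 0.48, "rz": 0, "gripper": -1}
    - {"x": -3.8, "y": 0, "z": -20, "rx": 0, "ry": 0.6, "rz": 0, "gripper": -1}

```text
clock: 1.43
position: [0.3873, 0.304, 0.3558]
tool_rot: [-1.57, -0.0, 0.085]
force: [0.8, 0.1, 0.8]
grip_width: -0.0002
```

```bash
python3 - <<'E'
from h import *
st(); go(0.55,-0.02,0.34,-30); go(.5497,-.3457,.34,-49.5)
E
```

```text
t 1.43 p [0.3873 0.304  0.3558] rpy [-90.   -0.    4.9] F [0.8 0.1 0.8] w -0.0002 q [-1.07  0.19  0.34  1.78 -0.07  1.18 -0.63]
x 13.46 y 1.57 z -33.66 | rx -0.001 ry 0.609 rz 0.000  dist mm 363 rows 8.7, rot rows 4.9
x 10.66 y 1.54 z -66.11 | rx -0.001 ry 0.949 rz -0.000  dist mm 670 rows 16.1, rot rows 7.6
```

Request:
arm_command:
  moves:
    - {"x": 0.6, "y": 0.4, "z": -4.1, "rx": 0, "ry": 0.06, "rz": 0, "gripper": -1}
    - {"x": 1.3, "y": 0.8, "z": -8.2, "rx": 0, "ry": 0.12, "rz": 0, "gripper": -1}
    - {"x": 2, "y": 1.2, "z": -12.3, "rx": 0, "ry": 0.18, "rz": 0, "gripper": -1}
    - {"x": 2.6, "y": 1.5, "z": -16.4, "rx": 0, "ry": 0.24, "rz": 0, "gripper": -1}
    - {"x": 3.3, "y": 1.5, "z": -20.5, "rx": 0, "ry": 0.3, "rz": 0, "gripper": -1}

```text
clock: 1.85
position: [0.438, 0.1027, 0.3404]
tool_rot: [-1.57, 0.0, -0.212]
force: [1.0, 0.9, 0.5]
grip_width: 0.0002
```

```bash
python3 - <<'E'
from h import *
st(); go(.5497,-.3457,.34,-49.5)
E
```

```text
t 1.85 p [0.438  0.1027 0.3404] rpy [-90.    0.  -12.1] F [1.  0.9 0.5] w 0.0002 q [-0.82  0.13  0.52  1.9  -0.07  1.13 -0.49]
x 20.35 y 0.02 z -41.49 | rx -0.000 ry 0.652 rz -0.000  dist mm 462 rows 11.1, rot rows 5.2
```

Request:
arm_command:
  moves:
    - {"x": 1.8, "y": 0, "z": -3.7, "rx": 0, "ry": 0.06, "rz": 0, "gripper": -1}
    - {"x": 3.6, "y": 0, "z": -7.4, "rx": 0, "ry": 0.12, "rz": 0, "gripper": -1}
    - {"x": 5.4, "y": 0, "z": -11.1, "rx": 0, "ry": 0.18, "rz": 0, "gripper": -1}
    - {"x": 7.2, "y": 0, "z": -14.8, "rx": 0, "ry": 0.24, "rz": 0, "gripper": -1}
    - {"x": 9, "y": 0, "z": -18.5, "rx": 0, "ry": 0.3, "rz": 0, "gripper": -1}

```text
clock: 2.27
position: [0.488, -0.0969, 0.341]
tool_rot: [-1.57, -0.001, -0.512]
force: [0.8, 1.0, 0.2]
grip_width: 0.0002
```

```bash
python3 - <<'E'
from h import *
st(); go(.5497,-.3457,.34,-49.5)
E
```

```text
t 2.27 p [ 0.488  -0.0969  0.341 ] rpy [-90.   -0.  -29.3] F [0.8 1.  0.2] w 0.0002 q [-0.49  0.25  0.7   1.8  -0.17  1.15 -0.24]
x 17.56 y 0.10 z -18.68 | rx -0.001 ry 0.352 rz 0.001  dist mm 256 rows 6.1, rot rows 2.8
```

Request:
arm_command:
  moves:
    - {"x": 3, "y": 0, "z": -3, "rx": 0, "ry": 0.08, "rz": 0, "gripper": -1}
    - {"x": 5.9, "y": 0, "z": -6, "rx": 0, "ry": 0.16, "rz": 0, "gripper": -1}
    - {"x": 8.8, "y": 0, "z": -9, "rx": 0, "ry": 0.24, "rz": 0, "gripper": -1}
    - {"x": 11.6, "y": 0, "z": -12, "rx": 0, "ry": 0.32, "rz": 0, "gripper": -1}
    - {"x": 14.4, "y": 0, "z": -15, "rx": 0, "ry": 0.35, "rz": 0, "gripper": -1}

```text
clock: 2.68
position: [0.5408, -0.2979, 0.3404]
tool_rot: [-1.571, 0.0, -0.863]
force: [0.5, -0.1, 0.9]
grip_width: -0.0
```

```bash
python3 - <<'E'
from h import *
st(); go(.5497,-.3457,.34,-49.5)
go(.5497,-.3457,.262,-49.5)
E
```

```text
t 2.68 p [ 0.5408 -0.2979  0.3404] rpy [-90.    0.  -49.5] F [ 0.5 -0.1  0.9] w -0.0000 q [-0.08  0.52  0.77  1.5  -0.37  1.27 -0.13]
x 4.21 y 0.04 z -2.43 | rx -0.000 ry 0.001 rz -0.000  dist mm 49 rows 1.2, rot rows 0.0
x 4.21 y 7.84 z -2.43 | rx -0.000 ry 0.001 rz -0.000  dist mm 92 rows 2.2, rot rows 0.0
```

Request:
arm_command:
  moves:
    - {"x": 3, "y": 0, "z": -1.7, "rx": 0, "ry": 0, "rz": 0, "gripper": -1}
    - {"x": 4.2, "y": 0, "z": -2.4, "rx": 0, "ry": 0, "rz": 0, "gripper": -1}
    - {"x": 4.2, "y": 3.5, "z": -2.4, "rx": 0, "ry": 0, "rz": 0, "gripper": -1}
    - {"x": 4.2, "y": 5.8, "z": -2.4, "rx": 0, "ry": 0, "rz": 0, "gripper": -1}
    - {"x": 4.2, "y": 6.6, "z": -2.4, "rx": 0, "ry": 0, "rz": 0, "gripper": -1}

```text
clock: 3.1
position: [0.5488, -0.3429, 0.2713]
tool_rot: [-1.572, 0.004, -0.859]
force: [0.1, 0.1, -0.2]
grip_width: 0.0003
```

```bash
python3 - <<'E'
from h import *
st()
for n in ['wrist','side']:
    im,d=bot.grab_frame(n); save(im,n+'1')
go(.5497,-.3457,.262,-49.5)
E
```

```text
t 3.10 p [ 0.5488 -0.3429  0.2713] rpy [-90.1   0.2 -49.2] F [ 0.1  0.1 -0.2] w 0.0003 q [ 0.03  0.63  0.72  1.51 -0.43  1.17 -0.03]
x 0.21 y 1.18 z -0.16 | rx 0.001 ry 0.005 rz -0.002  dist mm 12 rows 0.3, rot rows 0.0
```

View pics/wrist1.png

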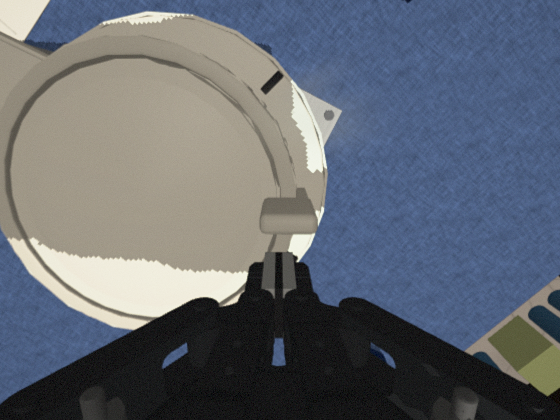

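View pics/side1.png

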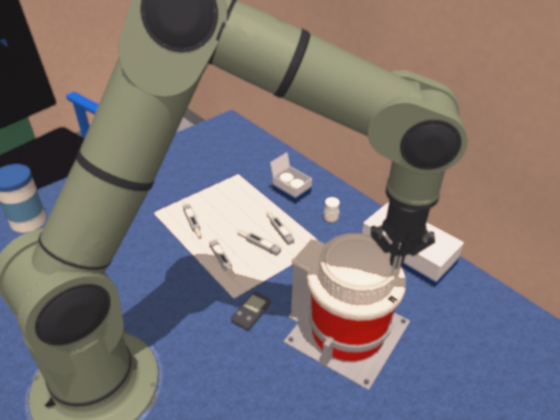

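```bash
cat >> h.py <<'E'
def tabp(phi,off=0.017,r=0.077):
    a=np.radians(phi); return AX+r*np.array([np.cos(a),np.sin(a)])-off*np.array([-np.sin(a),np.cos(a)])
E
python3 - <<'E'
from h import *
for ph in [-49.5,-42,-34,-26,-18,-11]:
    p=tabp(ph); go(p[0],p[1],.263,ph)
E
```

```text
x 0.26 y 1.07 z 0.94 | rx 0.001 ry 0.005 rz -0.002  dist mm 15 rows 0.3, rot rows 0.0
x 0.43 y 1.07 z 1.96 | rx 0.001 ry -0.126 rz -0.002  dist mm 23 rows 0.5, rot rows 1.0
x 0.45 y 1.07 z 3.06 | rx 0.001 ry -0.265 rz -0.002  dist mm 33 rows 0.8, rot rows 2.1
x 0.32 y 1.07 z 4.15 | rx 0.000 ry -0.405 rz -0.002  dist mm 43 rows 1.0, rot rows 3.2
x 0.04 y 1.07 z 5.22 | rx 0.000 ry -0.545 rz -0.002  dist mm 53 rows 1.3, rot rows 4.4
x -0.32 y 1.07 z 6.11 | rx 0.000 ry -0.667 rz -0.002  dist mm 62 rows 1.5, rot rows 5.3
```

Request:
arm_command:
  moves:
    - {"x": 0.2, "y": 0.8, "z": 0.6, "rx": 0, "ry": 0, "rz": 0, "gripper": -1}
    - {"x": 0.4, "y": 0.8, "z": 1.9, "rx": 0, "ry": -0.12, "rz": 0, "gripper": -1}
    - {"x": 0.4, "y": 0.8, "z": 3.0, "rx": 0, "ry": -0.24, "rz": 0, "gripper": -1}
    - {"x": 0.3, "y": 0.8, "z": 4.1, "rx": 0, "ry": -0.36, "rz": 0, "gripper": -1}
    - {"x": 0.1, "y": 0.8, "z": 5.1, "rx": 0, "ry": -0.48, "rz": 0, "gripper": -1}

```text
clock: 3.62
position: [0.59, -0.3109, 0.2678]
tool_rot: [-1.572, -0.001, -0.373]
force: [-3.5, -1.7, -0.9]
grip_width: 0.0
```

```bash
python3 - <<'E'
from h import *
st()
for ph in [-18,-13,-9,-5,-2]:
    p=tabp(ph,.016); go(p[0],p[1],.263,ph)
E
```

```text
t 3.62 p [ 0.59   -0.3109  0.2678] rpy [-90.   -0.1 -21.4] F [-3.5 -1.7 -0.9] w 0.0000 q [ 0.04  0.63  0.59  1.46 -0.36  1.16  0.31]
x -0.13 y 0.48 z 0.22 | rx 0.001 ry -0.059 rz 0.001  dist mm 5 rows 0.1, rot rows 0.5
x -0.06 y 0.48 z 0.91 | rx 0.001 ry -0.146 rz 0.001  dist mm 10 rows 0.2, rot rows 1.2
x -0.05 y 0.48 z 1.45 | rx 0.001 ry -0.216 rz 0.001  dist mm 15 rows 0.4, rot rows 1.7
x -0.07 y 0.48 z 2.00 | rx 0.001 ry -0.286 rz 0.001  dist mm 21 rows 0.5, rot rows 2.3
x -0.12 y 0.48 z 2.41 | rx 0.001 ry -0.338 rz 0.001  dist mm 25 rows 0.6, rot rows 2.7
```

Force of about 4 N confirms the push. Continue to the stop.

Request:
arm_command:
  moves:
    - {"x": 0, "y": 0.3, "z": 0.6, "rx": 0, "ry": -0.1, "rz": 0, "gripper": -1}
    - {"x": 0, "y": 0.3, "z": 1.2, "rx": 0, "ry": -0.18, "rz": 0, "gripper": -1}
    - {"x": 0, "y": 0.3, "z": 1.7, "rx": 0, "ry": -0.25, "rz": 0, "gripper": -1}
    - {"x": 0, "y": 0.3, "z": 2.0, "rx": 0, "ry": -0.29, "rz": 0, "gripper": -1}
    - {"x": 0, "y": 0.3, "z": 2.1, "rx": 0, "ry": -0.29, "rz": 0, "gripper": -1}

```text
clock: 4.03
position: [0.5973, -0.2928, 0.2651]
tool_rot: [-1.574, -0.002, -0.087]
force: [-1.5, -11.9, -4.2]
grip_width: 0.0003
```

```bash
python3 - <<'E'
from h import *
st()
im,d=bot.grab_frame('wrist'); save(im,'wrist2')
E
```

```text
t 4.03 p [ 0.5973 -0.2928  0.2651] rpy [-90.2  -0.1  -5. ] F [ -1.5 -11.9  -4.2] w 0.0003 q [ 0.05  0.61  0.52  1.47 -0.31  1.14  0.53]
```

View pics/wrist2.png

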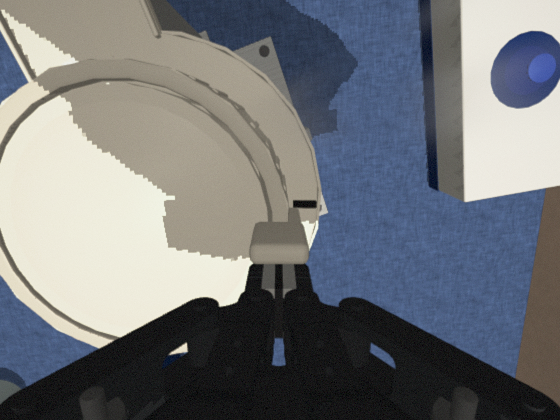

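Request:
arm_command:
  moves:
    - {"x": 0, "y": 0, "z": 0.3, "rx": 0, "ry": -0.03, "rz": 0, "gripper": -1}
    - {"x": 0, "y": 0, "z": 0.6, "rx": 0, "ry": -0.05, "rz": 0, "gripper": -1}
    - {"x": 0, "y": 0, "z": 0.7, "rx": 0, "ry": -0.05, "rz": 0, "gripper": -1}

```text
clock: 4.33
position: [0.5974, -0.2921, 0.2654]
tool_rot: [-1.583, -0.004, -0.043]
force: [8.8, -45.7, -17.0]
grip_width: -0.0001
```

```bash
python3 - <<'E'
from h import *
st()
im,d=bot.grab_frame('wrist'); save(im[150:300,180:400],'wrist3')
im,d=bot.grab_frame('top'); save(cv2.resize(im[150:320,300:470],None,fx=3,fy=3),'top3')
P=cloud('top',d);Z=P[...,2]
E
```

```text
t 4.33 p [ 0.5974 -0.2921  0.2654] rpy [-90.7  -0.3  -2.4] F [  8.8 -45.7 -17. ] w -0.0001 q [ 0.05  0.6   0.51  1.47 -0.3   1.13  0.56]
```

View pics/wrist3.png

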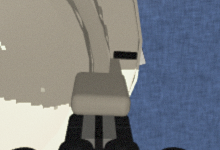

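Request:
arm_command:
  moves:
    - {"x": 0, "y": 0, "z": -1.5, "rx": 0, "ry": 0, "rz": 0, "gripper": -1}
    - {"x": 0, "y": -3, "z": -2, "rx": 0, "ry": 0, "rz": 0, "gripper": -1}
    - {"x": 0, "y": -7, "z": -2, "rx": 0, "ry": 0, "rz": 0, "gripper": -1}
    - {"x": -3, "y": -9, "z": 0, "rx": 0, "ry": 0, "rz": 0, "gripper": -1}
    - {"x": -6, "y": -9, "z": 3, "rx": 0, "ry": 0, "rz": 0, "gripper": 0}

```text
clock: 4.85
position: [0.5402, -0.2554, 0.3585]
tool_rot: [-1.575, -0.007, -0.042]
force: [1.8, -0.2, -0.1]
grip_width: 0.0109
```

```bash
python3 - <<'E'
from h import *
st()
im,d=bot.grab_frame('top'); save(cv2.resize(im[130:320,120:470],None,fx=2.28,fy=2.28),'top4')
for p in pens_top(im,d):
    print(np.round(p['c'],4),p['th'],p['n'],np.round(p['size'],3))
    # target grasp at centre-0.025 along pen axis
E
```

```text
t 4.85 p [ 0.5402 -0.2554  0.3585] rpy [-90.2  -0.4  -2.4] F [ 1.8 -0.2 -0.1] w 0.0109 q [-0.04  0.41  0.55  1.53 -0.22  1.25  0.5 ]
[0.6326 0.1103] 76.121414 436 [0.145 0.025]
[0.5479 0.1032] 103.55017 452 [0.025 0.145]
[0.4578 0.2942] -108.03067 460 [0.145 0.024]
[0.4324 0.1136] -103.509865 466 [0.144 0.024]
```

View pics/top4.png

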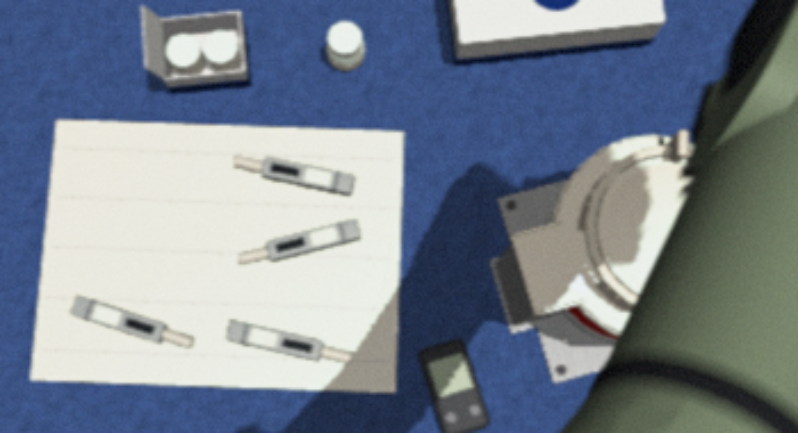

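```bash
python3 - <<'E'
from h import *
go(.438,.138,.2,-13.5)
E
```

```text
x -11.14 y 15.64 z 38.19 | rx -0.003 ry 0.196 rz 0.000  dist mm 427 rows 10.3, rot rows 1.6
```

Request:
arm_command:
  moves:
    - {"x": -1.1, "y": 0.5, "z": 3.9, "rx": 0, "ry": 0.04, "rz": 0, "gripper": 0.4}
    - {"x": -2.2, "y": 1, "z": 7.8, "rx": 0, "ry": 0.08, "rz": 0, "gripper": 0.4}
    - {"x": -3.4, "y": 2, "z": 11.7, "rx": 0, "ry": 0.12, "rz": 0, "gripper": 0.4}
    - {"x": -4.6, "y": 3, "z": 15.5, "rx": 0, "ry": 0.16, "rz": 0, "gripper": 0.4}
    - {"x": -5.8, "y": 4.5, "z": 19.2, "rx": 0, "ry": 0.19, "rz": 0, "gripper": 0.4}

```text
clock: 5.32
position: [0.489, -0.0565, 0.31]
tool_rot: [-1.569, -0.003, -0.231]
force: [1.9, 0.5, -0.1]
grip_width: 0.06
```

```bash
python3 - <<'E'
from h import *
st();go(.438,.138,.1,-13.5)
E
```

```text
t 5.32 p [ 0.489  -0.0565  0.31  ] rpy [-89.9  -0.2 -13.2] F [ 1.9  0.5 -0.1] w 0.0600 q [-0.45  0.25  0.54  1.86 -0.15  1.07 -0.08]
x -9.48 y 21.00 z 17.73 | rx -0.002 ry 0.005 rz 0.003  dist mm 291 rows 7.0, rot rows 0.0
```

Request:
arm_command:
  moves:
    - {"x": -1.5, "y": 2.5, "z": 2.9, "rx": 0, "ry": 0, "rz": 0, "gripper": 0.4}
    - {"x": -3, "y": 5, "z": 5.8, "rx": 0, "ry": 0, "rz": 0, "gripper": 0.4}
    - {"x": -4.5, "y": 7.5, "z": 8.7, "rx": 0, "ry": 0, "rz": 0, "gripper": 0.4}
    - {"x": -6, "y": 10, "z": 11.6, "rx": 0, "ry": 0, "rz": 0, "gripper": 0.4}
    - {"x": -7.5, "y": 12.5, "z": 14.5, "rx": 0, "ry": 0, "rz": 0, "gripper": 0.4}

```text
clock: 5.73
position: [0.4489, 0.1017, 0.1838]
tool_rot: [-1.569, -0.002, -0.229]
force: [1.4, 0.7, -0.1]
grip_width: 0.0595
```

```bash
python3 - <<'E'
from h import *
st();im,d=bot.grab_frame('top')
for p in pens_top(im,d): print(np.round(p['c'],4),p['th'],p['n'],np.round(p['size'],3))
im,d=bot.grab_frame('wrist'); save(im,'wrist5')
go(.438,.138,.06,-13.5);go(.438,.138,.006,-13.5)
E
```

```text
t 5.73 p [0.4489 0.1017 0.1838] rpy [-89.9  -0.1 -13.1] F [ 1.4  0.7 -0.1] w 0.0595 q [-0.69  0.36  0.42  2.09 -0.22  0.74 -0.36]
[0.6327 0.1101] 76.50445 440 [0.144 0.025]
[0.5615 0.0472] -78.06287 102 [0.024 0.029]
[0.4635 0.313 ] -108.83652 345 [0.103 0.024]
x -1.57 y 12.16 z 3.09 | rx 0.000 ry 0.013 rz -0.003  dist mm 126 rows 3.0, rot rows 0.1
x -1.56 y 17.56 z 3.09 | rx 0.000 ry 0.013 rz -0.003  dist mm 179 rows 4.3, rot rows 0.1
```

View pics/wrist5.png

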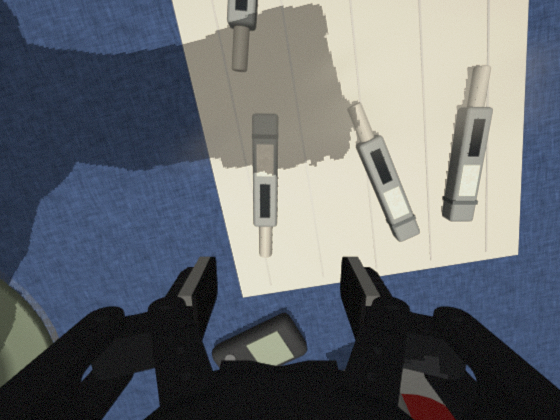

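Request:
arm_command:
  moves:
    - {"x": -0.8, "y": 3.5, "z": 1.6, "rx": 0, "ry": 0, "rz": 0, "gripper": 0.4}
    - {"x": -1.6, "y": 7, "z": 3.1, "rx": 0, "ry": 0.01, "rz": 0, "gripper": 0.4}
    - {"x": -1.6, "y": 10.5, "z": 3.1, "rx": 0, "ry": 0.01, "rz": 0, "gripper": 0.4}
    - {"x": -1.6, "y": 12.5, "z": 3.1, "rx": 0, "ry": 0.01, "rz": 0, "gripper": 0.4}
    - {"x": -1.6, "y": 12.5, "z": 3.1, "rx": 0, "ry": 0.01, "rz": 0, "gripper": 0.4}

```text
clock: 6.25
position: [0.4394, 0.1335, 0.0563]
tool_rot: [-1.573, 0.002, -0.238]
force: [-1.0, -0.1, -0.5]
grip_width: 0.06
```

```bash
cat >> h.py <<'E'
def pens_wrist(s,im,d):
    "pens from wrist cloud"
    P=cloud('wrist',d,s); z=P[...,2]
    m=((z>0.010)&(z<0.04)&(d>0.03)&(P[...,1]>-0.02)&(P[...,0]>0.35)).astype(np.uint8)
    n,l,stt,c=cv2.connectedComponentsWithStats(m,connectivity=8); out=[]
    for i in range(1,n):
        if stt[i,4]<150: continue
        p=P[l==i]; r=cv2.minAreaRect(p[:,:2].astype(np.float32)); out.append((np.round(r[0],4),np.round(r[1],3),round(r[2],1),stt[i,4],stt[i,:4]))
    return out
E
python3 - <<'E'
from h import *
st();s=bot.observe(); im,d=bot.grab_frame('wrist'); save(im,'wrist6')
for p in pens_wrist(s,im,d): print(p)
go(.438,.138,.006,-13.5)
E
```

```text
t 6.25 p [0.4394 0.1335 0.0563] rpy [-90.1   0.1 -13.7] F [-1.  -0.1 -0.5] w 0.0600 q [-0.63  0.59  0.28  2.16 -0.37  0.43 -0.3 ]
(array([0.4435, 0.2443]), array([0.041, 0.024]), 78.3, np.int32(2673), array([210,   0,  50,  89], dtype=int32))
(array([0.5476, 0.1038]), array([0.025, 0.145]), 14.6, np.int32(8028), array([408, 135, 107, 202], dtype=int32))
(array([0.4325, 0.1145]), array([0.145, 0.024]), 76.6, np.int32(7379), array([255, 154,  43, 211], dtype=int32))
(array([0.6087, 0.0582]), array([0.031, 0.003]), 78.2, np.int32(303), array([548, 262,  12,  48], dtype=int32))
x -0.32 y 5.22 z 0.40 | rx 0.001 ry -0.004 rz -0.001  dist mm 52 rows 1.3, rot rows 0.0
```

View pics/wrist6.png

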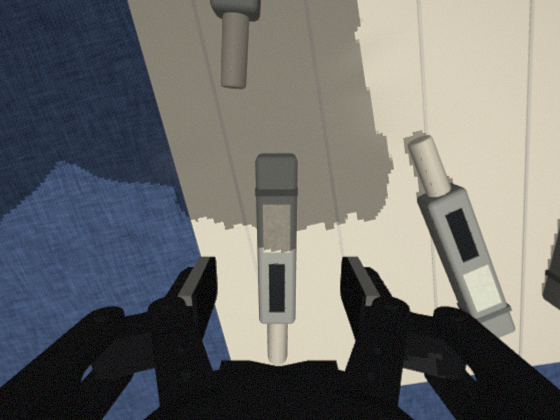

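Request:
arm_command:
  moves:
    - {"x": -0.2, "y": 3, "z": 0.4, "rx": 0, "ry": 0, "rz": 0, "gripper": 0.4}
    - {"x": -0.2, "y": 5, "z": 0.45, "rx": 0, "ry": 0, "rz": 0, "gripper": 0.4}
    - {"x": -0.2, "y": 5, "z": 0.45, "rx": 0, "ry": 0, "rz": 0, "gripper": -0.2}
    - {"x": -0.2, "y": 5, "z": 0.45, "rx": 0, "ry": 0, "rz": 0, "gripper": -0.8}
    - {"x": -0.2, "y": 5, "z": 0.45, "rx": 0, "ry": 0, "rz": 0, "gripper": -0.8}
  squeeze: 60

```text
clock: 6.72
position: [0.4404, 0.1384, 0.0106]
tool_rot: [-1.569, -0.002, -0.24]
force: [1.4, -0.9, 0.9]
grip_width: 0.0237
```

Request:
arm_command:
  moves:
    - {"x": 0, "y": 0, "z": 0, "rx": 0, "ry": 0, "rz": 0, "gripper": -0.8}
    - {"x": 0, "y": 0, "z": 0, "rx": 0, "ry": 0, "rz": 0, "gripper": -0.8}

```text
clock: 6.88
position: [0.4404, 0.1385, 0.0108]
tool_rot: [-1.569, -0.002, -0.24]
force: [-0.6, -1.9, 8.1]
grip_width: 0.0222
```

```bash
python3 - <<'E'
from h import *
st()
# lip pose: tool at -30 from centre held -> compute
im=np.array([np.cos(np.radians(-75.1)),np.sin(np.radians(-75.1))]); M=AX-0.082*im; print('mouth',M,'lip_end',M-0.06*im)
for k in (0.10,0.03): 
    p=M-k*im; go(p[0],p[1],.26,14.9)
E
```

```text
t 6.88 p [0.4404 0.1385 0.0108] rpy [-89.9  -0.1 -13.7] F [-0.6 -1.9  8.1] w 0.0222 q [-0.59  0.68  0.2   2.17 -0.41  0.32 -0.28]
mouth [ 0.50021511 -0.19005716] lip_end [ 0.48478714 -0.1320746 ]
x 8.87 y -24.94 z -21.67 | rx -0.001 ry -0.500 rz 0.003  dist mm 342 rows 8.2, rot rows 4.0
x 12.23 y -24.94 z -27.82 | rx -0.001 ry -0.500 rz 0.003  dist mm 393 rows 9.4, rot rows 4.0
```

Request:
arm_command:
  moves:
    - {"x": 0, "y": -2, "z": 0, "rx": 0, "ry": 0, "rz": 0, "gripper": -0.8}
    - {"x": 0, "y": -5, "z": 0, "rx": 0, "ry": 0, "rz": 0, "gripper": -0.8}
    - {"x": 0, "y": -9, "z": 0, "rx": 0, "ry": 0, "rz": 0, "gripper": -0.8}
    - {"x": 0, "y": -13, "z": 0, "rx": 0, "ry": -0.1, "rz": 0, "gripper": -0.8}
    - {"x": 0, "y": -17, "z": 0, "rx": 0, "ry": -0.2, "rz": 0, "gripper": -0.8}

```text
clock: 7.3
position: [0.439, 0.1376, 0.1822]
tool_rot: [-1.571, -0.002, -0.036]
force: [0.3, 1.1, -1.1]
grip_width: 0.0222
```

```bash
python3 - <<'E'
from h import *
st();s=bot.observe(); im,d=bot.grab_frame('wrist'); save(im,'wrist7')
im,d=bot.grab_frame('side'); save(im[100:350,100:400],'side7')
st()
E
```

```text
t 7.30 p [0.439  0.1376 0.1822] rpy [-90.   -0.1  -2.1] F [ 0.3  1.1 -1.1] w 0.0222 q [-0.74  0.35  0.38  2.09 -0.19  0.73 -0.27]
t 7.40 p [0.4418 0.1389 0.1855] rpy [-89.7  -0.5  -2. ] F [ 0.6  0.4 -1.6] w 0.0222 q [-0.74  0.35  0.38  2.08 -0.19  0.73 -0.27]
```

View pics/wrist7.png

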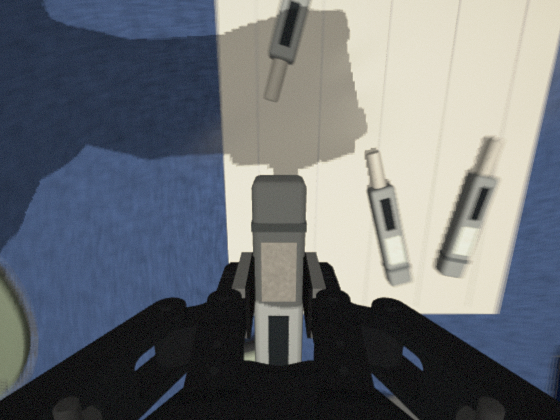

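View pics/side7.png

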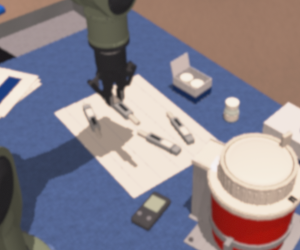

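```bash
cat >> h.py <<'E'
IN=np.array([np.cos(np.radians(-75.1)),np.sin(np.radians(-75.1))]); M=AX-0.082*IN
def lip(k,z,yaw=14.9,lat=0): 
    p=M-k*IN+lat*np.array([-IN[1],IN[0]]); go(p[0],p[1],z,yaw)
E
python3 - <<'E'
from h import *
lip(.14,.25); lip(.03,.25)
E
```

```text
x 2.98 y -6.53 z -19.24 | rx -0.004 ry -0.295 rz 0.010  dist mm 205 rows 4.9, rot rows 2.4
x 6.19 y -6.56 z -29.76 | rx -0.004 ry -0.295 rz 0.010  dist mm 311 rows 7.5, rot rows 2.4
```

Request:
arm_command:
  moves:
    - {"x": 0.3, "y": -2.5, "z": -3.4, "rx": 0, "ry": -0.08, "rz": 0, "gripper": -0.8}
    - {"x": 0.8, "y": -4.5, "z": -7, "rx": 0, "ry": -0.16, "rz": 0, "gripper": -0.8}
    - {"x": 1.5, "y": -6, "z": -11, "rx": 0, "ry": -0.24, "rz": 0, "gripper": -0.8}
    - {"x": 2.2, "y": -6.5, "z": -15, "rx": 0, "ry": -0.3, "rz": 0, "gripper": -0.8}
    - {"x": 3, "y": -6.5, "z": -19, "rx": 0, "ry": -0.3, "rz": 0, "gripper": -0.8}

```text
clock: 7.82
position: [0.462, -0.0544, 0.2468]
tool_rot: [-1.571, -0.005, 0.265]
force: [0.4, 0.3, -0.4]
grip_width: 0.0224
```

```bash
python3 - <<'E'
from h import *
st();s=bot.observe(); im,d=bot.grab_frame('side'); save(cv2.resize(im[150:370,200:440],None,fx=2.5,fy=2.5),'side8')
im,d=bot.grab_frame('top'); save(cv2.resize(im[170:320,280:470],None,fx=3,fy=3),'top8')
st(); lip(.12,.215); lip(.03,.215)
E
```

```text
t 7.82 p [ 0.462  -0.0544  0.2468] rpy [-90.   -0.3  15.2] F [ 0.4  0.3 -0.4] w 0.0224 q [-0.36  0.26  0.43  2.01 -0.14  0.9   0.41]
t 7.92 p [ 0.4618 -0.0588  0.2458] rpy [-90.1  -0.2  14.5] F [-0.4  1.1 -1.4] w 0.0220 q [-0.36  0.27  0.43  2.01 -0.14  0.9   0.4 ]
x 0.34 y 3.08 z -1.66 | rx 0.002 ry -0.008 rz 0.003  dist mm 35 rows 0.8, rot rows 0.1
x 0.41 y 3.10 z -10.66 | rx 0.002 ry -0.008 rz 0.003  dist mm 111 rows 2.7, rot rows 0.1
```

View pics/side8.png

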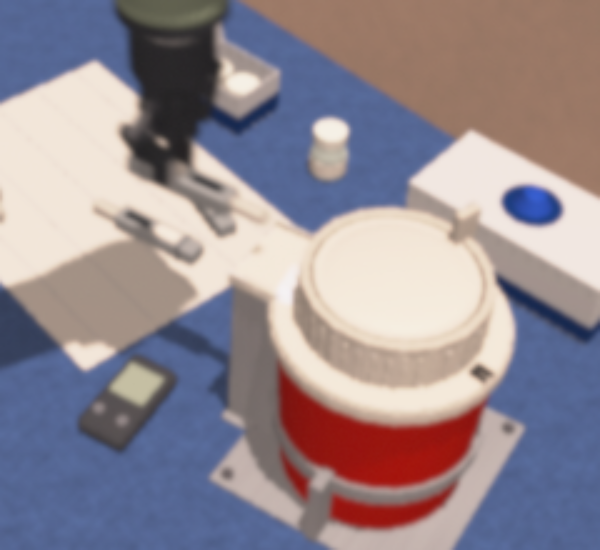

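View pics/top8.png

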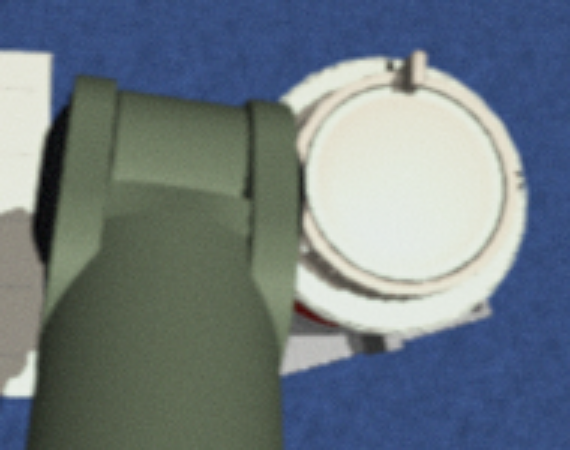

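Request:
arm_command:
  moves:
    - {"x": 0.3, "y": 2.2, "z": -1, "rx": 0, "ry": 0, "rz": 0, "gripper": -0.8}
    - {"x": 0.4, "y": 3, "z": -3, "rx": 0, "ry": 0, "rz": 0, "gripper": -0.8}
    - {"x": 0.4, "y": 3, "z": -6, "rx": 0, "ry": 0, "rz": 0, "gripper": -0.8}
    - {"x": 0.4, "y": 3, "z": -9, "rx": 0, "ry": 0, "rz": 0, "gripper": -0.8}
    - {"x": 0.4, "y": 3.2, "z": -10.6, "rx": 0, "ry": 0, "rz": 0, "gripper": -0.8}

```text
clock: 8.33
position: [0.4932, -0.1571, 0.2133]
tool_rot: [-1.572, -0.002, 0.258]
force: [0.3, 0.7, -0.3]
grip_width: 0.022
```

```bash
python3 - <<'E'
from h import *
st();im,d=bot.grab_frame('side'); save(cv2.resize(im[150:370,200:440],None,fx=2.5,fy=2.5),'side9')
st(); lip(.03,.21)
E
```

```text
t 8.33 p [ 0.4932 -0.1571  0.2133] rpy [-90.1  -0.1  14.8] F [ 0.3  0.7 -0.3] w 0.0220 q [-0.13  0.4   0.43  1.92 -0.21  0.86  0.66]
t 8.38 p [ 0.4933 -0.1588  0.213 ] rpy [-90.1  -0.1  14.7] F [-2.9 -2.5 -1.5] w 0.0225 q [-0.13  0.4   0.43  1.92 -0.21  0.86  0.67]
x -0.13 y 0.30 z -0.20 | rx 0.003 ry -0.004 rz 0.001  dist mm 4 rows 0.1, rot rows 0.0
```

View pics/side9.png

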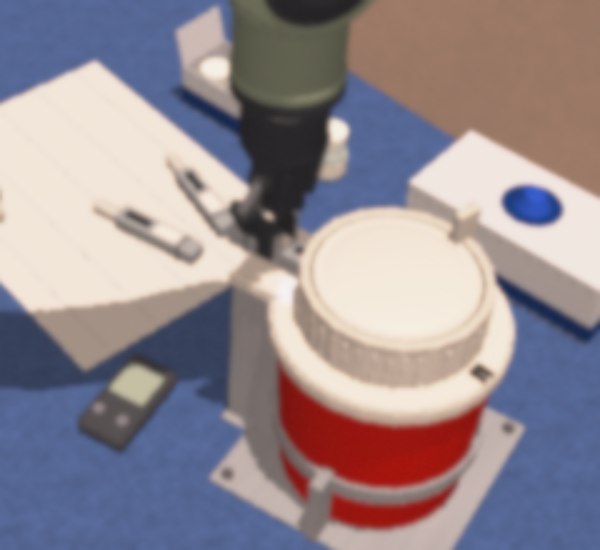

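Request:
arm_command:
  moves:
    - {"x": -0.1, "y": 0.3, "z": -0.1, "rx": 0, "ry": 0, "rz": 0, "gripper": -0.8}
    - {"x": -0.1, "y": 0.3, "z": -0.1, "rx": 0, "ry": 0, "rz": 0, "gripper": -0.1}
    - {"x": -0.1, "y": 0.3, "z": -0.1, "rx": 0, "ry": 0, "rz": 0, "gripper": -0.1}
    - {"x": -0.1, "y": 0.3, "z": -0.1, "rx": 0, "ry": 0, "rz": 0, "gripper": -0.1}

```text
clock: 8.72
position: [0.4922, -0.1541, 0.2091]
tool_rot: [-1.571, -0.001, 0.262]
force: [0.5, -0.0, -0.7]
grip_width: 0.0387
```

```bash
python3 - <<'E'
from h import *
st();im,d=bot.grab_frame('wrist'); save(im,'wrist10')
st(); lip(.11,.207)
E
```

```text
t 8.72 p [ 0.4922 -0.1541  0.2091] rpy [-90.  -0.  15.] F [ 0.5 -0.  -0.7] w 0.0387 q [-0.13  0.41  0.42  1.93 -0.22  0.85  0.67]
t 8.77 p [ 0.4923 -0.1542  0.2091] rpy [-90.  -0.  15.] F [-0.3  1.1 -0.2] w 0.0387 q [-0.13  0.41  0.42  1.93 -0.22  0.85  0.67]
x -0.14 y 0.21 z 7.33 | rx -0.000 ry 0.002 rz 0.001  dist mm 73 rows 1.8, rot rows 0.0
```

View pics/wrist10.png

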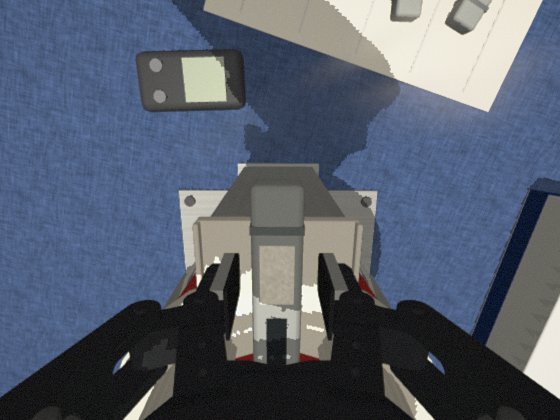

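Request:
arm_command:
  moves:
    - {"x": -0.1, "y": 0, "z": 3.5, "rx": 0, "ry": 0, "rz": 0, "gripper": -0.1}
    - {"x": -0.1, "y": 0, "z": 7.2, "rx": 0, "ry": 0, "rz": 0, "gripper": -0.1}
    - {"x": -0.1, "y": 0.1, "z": 7.7, "rx": 0, "ry": 0, "rz": 0, "gripper": -0.5}
    - {"x": -0.1, "y": 0.1, "z": 7.7, "rx": 0, "ry": 0, "rz": 0, "gripper": -1}
    - {"x": -0.1, "y": 0.1, "z": 7.7, "rx": 0, "ry": 0, "rz": 0, "gripper": -1}

```text
clock: 9.18
position: [0.4716, -0.0804, 0.208]
tool_rot: [-1.571, -0.001, 0.262]
force: [0.1, -0.3, -0.9]
grip_width: 0.0025
```

```bash
python3 - <<'E'
from h import *
st(); lip(.11,.207); lip(0.015,0.207)
E
```

```text
t 9.18 p [ 0.4716 -0.0804  0.208 ] rpy [-90.  -0.  15.] F [ 0.1 -0.3 -0.9] w 0.0025 q [-0.29  0.35  0.42  2.02 -0.19  0.82  0.5 ]
x -0.05 y 0.10 z -0.34 | rx 0.000 ry 0.002 rz 0.001  dist mm 4 rows 0.1, rot rows 0.0
x -0.07 y 0.10 z -9.84 | rx 0.000 ry 0.002 rz 0.001  dist mm 98 rows 2.4, rot rows 0.0
```

Push moderately fast, then stop just short of the collar.

Request:
arm_command:
  moves:
    - {"x": 0, "y": 0.1, "z": -2, "rx": 0, "ry": 0, "rz": 0, "gripper": -1}
    - {"x": 0, "y": 0.1, "z": -4, "rx": 0, "ry": 0, "rz": 0, "gripper": -1}
    - {"x": 0, "y": 0.1, "z": -6, "rx": 0, "ry": 0, "rz": 0, "gripper": -1}
    - {"x": 0, "y": 0.1, "z": -8, "rx": 0, "ry": 0, "rz": 0, "gripper": -1}
    - {"x": 0, "y": 0.1, "z": -9.6, "rx": 0, "ry": 0, "rz": 0, "gripper": -1}

```text
clock: 9.6
position: [0.4963, -0.1762, 0.2068]
tool_rot: [-1.572, -0.0, 0.259]
force: [0.1, -0.4, 0.4]
grip_width: -0.0002
```

```bash
python3 - <<'E'
from h import *
st();im,d=bot.grab_frame('wrist'); save(im,'wrist11')
st(); lip(0.015,0.207)
E
```

```text
t 9.60 p [ 0.4963 -0.1762  0.2068] rpy [-90.   -0.   14.8] F [ 0.1 -0.4  0.4] w -0.0002 q [-0.09  0.43  0.43  1.9  -0.23  0.86  0.71]
t 9.65 p [ 0.4966 -0.1787  0.2069] rpy [-90.1  -0.   14.7] F [-2.  -4.1 -0. ] w 0.0000 q [-0.09  0.43  0.43  1.9  -0.23  0.86  0.71]
x 0.06 y -0.01 z 0.31 | rx 0.002 ry -0.003 rz 0.000  dist mm 3 rows 0.1, rot rows 0.0
```

View pics/wrist11.png

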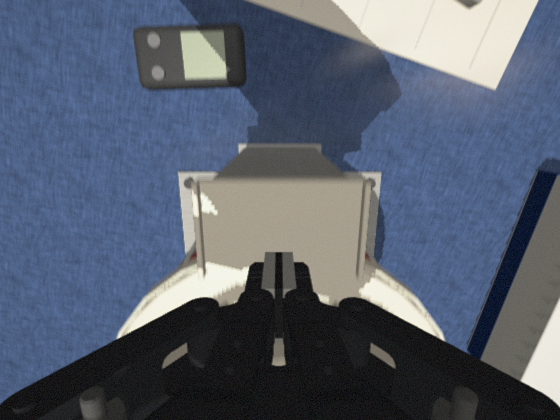

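Request:
arm_command:
  moves:
    - {"x": 0, "y": 0, "z": 3, "rx": 0, "ry": 0, "rz": 0, "gripper": -1}
    - {"x": 0, "y": 0, "z": 7, "rx": 0, "ry": 0.05, "rz": 0, "gripper": 0}
    - {"x": 0.5, "y": 0, "z": 11, "rx": 0, "ry": 0.15, "rz": 0, "gripper": 0.4}
    - {"x": 1, "y": 0, "z": 15, "rx": 0, "ry": 0.25, "rz": 0, "gripper": 0.4}
    - {"x": 2, "y": 0, "z": 19, "rx": 0, "ry": 0.35, "rz": 0, "gripper": 0.4}

```text
clock: 10.07
position: [0.4657, 0.0122, 0.2068]
tool_rot: [-1.571, 0.0, -0.09]
force: [2.1, -0.0, 0.3]
grip_width: 0.0484
```

```bash
python3 - <<'E'
from h import *
st();s=bot.observe();im,d=bot.grab_frame('wrist'); save(im,'wrist12')
for p in pens_wrist(s,im,d): print(p)
st(); go(.4657,.3179,.15,-18.4)
im,d=bot.grab_frame('top'); save(cv2.resize(im[130:320,120:470],None,fx=2.28,fy=2.28),'top12')
for p in pens_top(im,d): print(np.round(p['c'],4),p['th'],p['n'],np.round(p['size'],3))
E
```

```text
t 10.07 p [0.4657 0.0122 0.2068] rpy [-90.    0.   -5.1] F [ 2.1 -0.   0.3] w 0.0484 q [-0.55  0.34  0.49  2.05 -0.22  0.81 -0.01]
(array([0.632, 0.106]), array([0.136, 0.026]), 77.2, np.int32(3867), array([409,   0,  58, 151], dtype=int32))
(array([0.5479, 0.1031]), array([0.025, 0.144]), 13.8, np.int32(3594), array([327,  10,  57, 153], dtype=int32))
t 10.12 p [0.4661 0.021  0.2064] rpy [-89.9   0.   -5.5] F [ 2.4 10.   0.2] w 0.0553 q [-0.56  0.34  0.49  2.05 -0.22  0.81 -0.04]
x -2.86 y 5.72 z 29.54 | rx -0.002 ry 0.226 rz -0.001  dist mm 302 rows 7.2, rot rows 1.8
[0.6424 0.1486] 74.69038 168 [0.066 0.024]
[0.5352 0.1555] 111.24608 67 [0.015 0.038]
[0.4571 0.2937] -108.6324 458 [0.144 0.024]
```

View pics/wrist12.png

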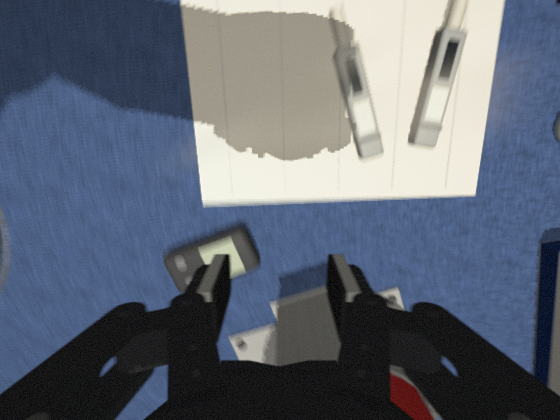

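View pics/top12.png

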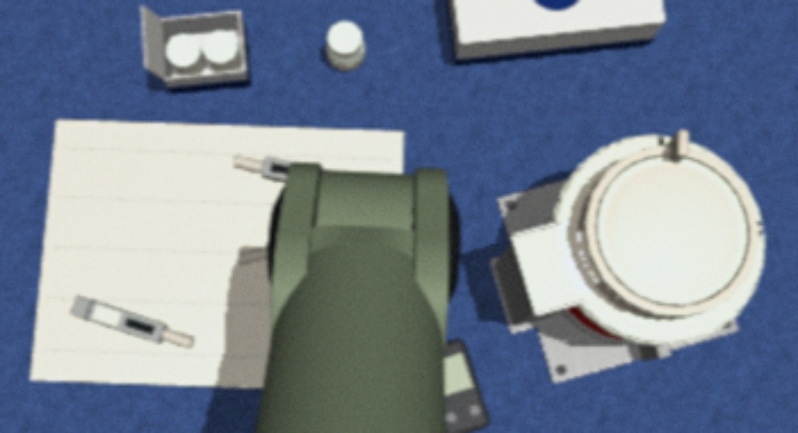

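Request:
arm_command:
  moves:
    - {"x": -0.4, "y": 0.5, "z": 4, "rx": 0, "ry": 0.05, "rz": 0, "gripper": 0.4}
    - {"x": -0.8, "y": 1, "z": 8, "rx": 0, "ry": 0.1, "rz": 0, "gripper": 0.4}
    - {"x": -1.2, "y": 1.5, "z": 12, "rx": 0, "ry": 0.15, "rz": 0, "gripper": 0.4}
    - {"x": -1.6, "y": 2.5, "z": 16, "rx": 0, "ry": 0.2, "rz": 0, "gripper": 0.4}
    - {"x": -2, "y": 3.5, "z": 20, "rx": 0, "ry": 0.22, "rz": 0, "gripper": 0.4}

```text
clock: 10.58
position: [0.4635, 0.2139, 0.1716]
tool_rot: [-1.57, -0.001, -0.306]
force: [1.1, -0.5, 0.6]
grip_width: 0.0597
```

```bash
python3 - <<'E'
from h import *
st(); go(.4649,.3177,.07,-18.5)
E
```

```text
t 10.58 p [0.4635 0.2139 0.1716] rpy [-90.   -0.  -17.6] F [ 1.1 -0.5  0.6] w 0.0597 q [-0.9   0.46  0.48  1.98 -0.3   0.77 -0.56]
x -3.01 y 10.16 z 9.93 | rx -0.001 ry 0.016 rz 0.001  dist mm 145 rows 3.5, rot rows 0.1
```

Request:
arm_command:
  moves:
    - {"x": -0.8, "y": 2.5, "z": 2.5, "rx": 0, "ry": 0.01, "rz": 0, "gripper": 0.4}
    - {"x": -1.6, "y": 5, "z": 5, "rx": 0, "ry": 0.015, "rz": 0, "gripper": 0.4}
    - {"x": -2.4, "y": 7.5, "z": 7.5, "rx": 0, "ry": 0.015, "rz": 0, "gripper": 0.4}
    - {"x": -3, "y": 10, "z": 9.8, "rx": 0, "ry": 0.015, "rz": 0, "gripper": 0.4}
    - {"x": -3, "y": 11.5, "z": 9.8, "rx": 0, "ry": 0.015, "rz": 0, "gripper": 0.4}

```text
clock: 11.0
position: [0.463, 0.319, 0.0539]
tool_rot: [-1.571, 0.001, -0.313]
force: [-0.9, -0.1, -0.2]
grip_width: 0.0596
```

```bash
python3 - <<'E'
from h import *
bot.grab_frame('wrist')
st();s=bot.observe();im,d=bot.grab_frame('wrist'); save(im,'wrist13')
for p in pens_wrist(s,im,d): print(p)
st(); go(.4649,.3177,.007,-18.5)
E
```

```text
t 11.05 p [0.4625 0.3158 0.0522] rpy [-90.2   0.1 -18. ] F [-1.4 -2.4 -3.3] w 0.0602 q [-0.96  0.72  0.36  1.91 -0.43  0.6  -0.63]
(array([0.4579, 0.2957]), array([0.143, 0.024]), 71.7, np.int32(7564), array([263, 157,  43, 209], dtype=int32))
(array([0.533 , 0.1571]), array([0.011, 0.037]), 11.2, np.int32(455), array([423, 384,  32,  36], dtype=int32))
t 11.10 p [0.4631 0.3142 0.0543] rpy [-90.2   0.1 -18.2] F [ 0.3 -0.8  0.6] w 0.0603 q [-0.96  0.71  0.37  1.91 -0.42  0.6  -0.63]
x 0.07 y 4.72 z 0.41 | rx 0.004 ry 0.006 rz -0.002  dist mm 47 rows 1.1, rot rows 0.1
```

View pics/wrist13.png

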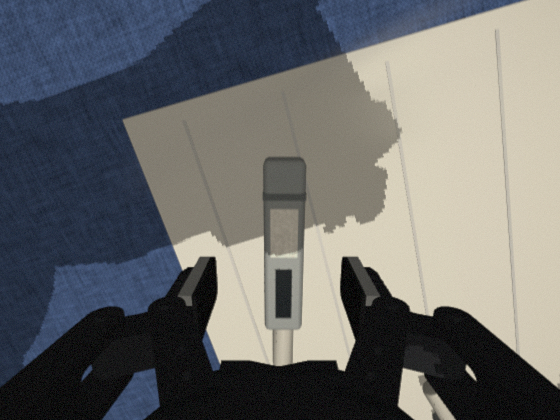

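Request:
arm_command:
  moves:
    - {"x": 0.1, "y": 3, "z": 0.4, "rx": 0, "ry": 0, "rz": 0, "gripper": 0.4}
    - {"x": 0.1, "y": 4.7, "z": 0.5, "rx": 0, "ry": 0, "rz": 0, "gripper": 0.4}
    - {"x": 0.1, "y": 4.7, "z": 0.5, "rx": 0, "ry": 0, "rz": 0, "gripper": -0.2}
    - {"x": 0.1, "y": 4.7, "z": 0.5, "rx": 0, "ry": 0, "rz": 0, "gripper": -0.8}
    - {"x": 0.1, "y": 4.7, "z": 0.5, "rx": 0, "ry": 0, "rz": 0, "gripper": -0.8}
  squeeze: 60

```text
clock: 11.52
position: [0.4674, 0.3188, 0.0113]
tool_rot: [-1.57, -0.001, -0.319]
force: [0.5, -0.6, 0.2]
grip_width: 0.024
```

Request:
arm_command:
  moves:
    - {"x": 0, "y": 0, "z": 0, "rx": 0, "ry": 0, "rz": 0, "gripper": -0.8}
    - {"x": 0, "y": 0, "z": 0, "rx": 0, "ry": 0, "rz": 0, "gripper": -0.8}
    - {"x": 0, "y": -3, "z": 0, "rx": 0, "ry": 0, "rz": 0, "gripper": -0.8}
    - {"x": 0, "y": -7, "z": 0, "rx": 0, "ry": 0, "rz": 0, "gripper": -0.8}
    - {"x": 0, "y": -11, "z": 0, "rx": 0, "ry": 0, "rz": 0, "gripper": -0.8}

```text
clock: 11.93
position: [0.4662, 0.3186, 0.1218]
tool_rot: [-1.571, 0.0, -0.319]
force: [0.3, 0.6, -0.7]
grip_width: 0.0223
```

```bash
python3 - <<'E'
from h import *
st(); go(.45,.15,.24,0);lip(.15,.25)
E
```

```text
t 11.93 p [0.4662 0.3186 0.1218] rpy [-90.    0.  -18.3] F [ 0.3  0.6 -0.7] w 0.0223 q [-1.01  0.62  0.44  1.87 -0.37  0.74 -0.68]
x 3.74 y -11.81 z -16.52 | rx 0.001 ry -0.319 rz -0.000  dist mm 207 rows 5.0, rot rows 2.6
x 10.96 y -12.80 z -34.68 | rx 0.001 ry -0.579 rz -0.000  dist mm 386 rows 9.2, rot rows 4.6
```

Request:
arm_command:
  moves:
    - {"x": 0.7, "y": -2.7, "z": -3, "rx": 0, "ry": -0.07, "rz": 0, "gripper": -0.8}
    - {"x": 1.5, "y": -5.4, "z": -6, "rx": 0, "ry": -0.14, "rz": 0, "gripper": -0.8}
    - {"x": 2.2, "y": -8, "z": -9, "rx": 0, "ry": -0.2, "rz": 0, "gripper": -0.8}
    - {"x": 3, "y": -10.5, "z": -12, "rx": 0, "ry": -0.27, "rz": 0, "gripper": -0.8}
    - {"x": 3.8, "y": -12.5, "z": -15, "rx": 0, "ry": -0.33, "rz": 0, "gripper": -0.8}

```text
clock: 12.35
position: [0.4555, 0.1631, 0.2475]
tool_rot: [-1.569, -0.002, 0.015]
force: [1.1, -0.0, -0.0]
grip_width: 0.0216
```

```bash
python3 - <<'E'
from h import *
st(); lip(.14,.25)
E
```

```text
t 12.35 p [0.4555 0.1631 0.2475] rpy [-89.9  -0.1   0.9] F [ 1.1 -0.  -0. ] w 0.0216 q [-0.84  0.3   0.47  1.96 -0.17  0.91 -0.27]
x 0.54 y -0.28 z -21.80 | rx -0.001 ry -0.245 rz 0.003  dist mm 218 rows 5.2, rot rows 2.0
```

Request:
arm_command:
  moves:
    - {"x": 0.1, "y": -0.2, "z": -4.1, "rx": 0, "ry": -0.07, "rz": 0, "gripper": -0.8}
    - {"x": 0.2, "y": -0.2, "z": -8.2, "rx": 0, "ry": -0.14, "rz": 0, "gripper": -0.8}
    - {"x": 0.3, "y": -0.2, "z": -12.3, "rx": 0, "ry": -0.2, "rz": 0, "gripper": -0.8}
    - {"x": 0.4, "y": -0.2, "z": -16.4, "rx": 0, "ry": -0.25, "rz": 0, "gripper": -0.8}
    - {"x": 0.5, "y": -0.2, "z": -20.5, "rx": 0, "ry": -0.25, "rz": 0, "gripper": -0.8}

```text
clock: 12.77
position: [0.4625, -0.0422, 0.248]
tool_rot: [-1.57, -0.002, 0.265]
force: [2.2, 0.9, -0.6]
grip_width: 0.022
```

```bash
python3 - <<'E'
from h import *
st(); bot.grab_frame('side'); im,d=bot.grab_frame('wrist'); save(im,'wrist14')
im,d=bot.grab_frame('side'); save(cv2.resize(im[150:370,200:440],None,fx=2.5,fy=2.5),'side14')
st(); lip(.12,.215); lip(.03,.215)
E
```

```text
t 12.77 p [ 0.4625 -0.0422  0.248 ] rpy [-90.   -0.1  15.2] F [ 2.2  0.9 -0.6] w 0.0220 q [-0.45  0.27  0.5   2.01 -0.16  0.9   0.41]
t 12.92 p [ 0.4627 -0.0434  0.2479] rpy [-90.   -0.1  14.7] F [-0.   0.9 -0.9] w 0.0222 q [-0.45  0.27  0.5   2.01 -0.16  0.9   0.4 ]
x -0.14 y 3.29 z -3.14 | rx 0.000 ry -0.004 rz 0.002  dist mm 45 rows 1.1, rot rows 0.0
x -0.10 y 3.29 z -12.14 | rx 0.000 ry -0.004 rz 0.002  dist mm 126 rows 3.0, rot rows 0.0
```

View pics/wrist14.png

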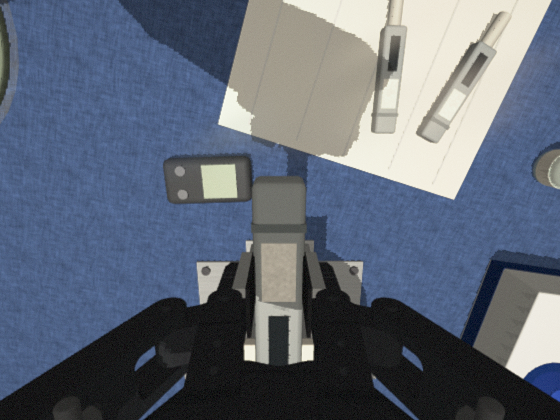

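View pics/side14.png

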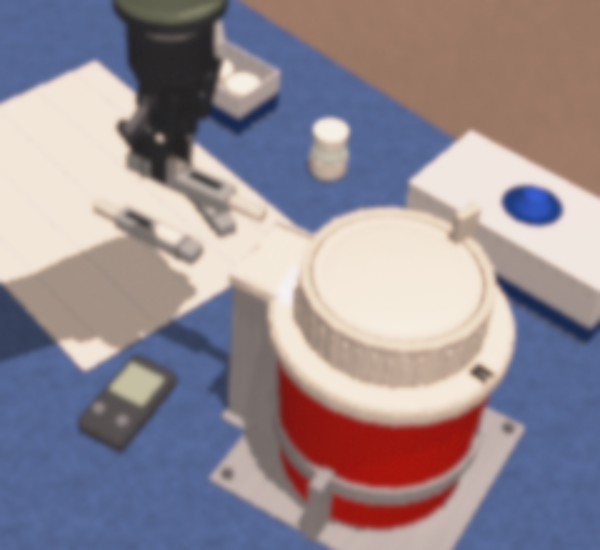

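Pen C held straight, aligned with the empty lip. Insert.

Request:
arm_command:
  moves:
    - {"x": -0.1, "y": 2.8, "z": -2, "rx": 0, "ry": 0, "rz": 0, "gripper": -0.8}
    - {"x": -0.1, "y": 3.2, "z": -5, "rx": 0, "ry": 0, "rz": 0, "gripper": -0.8}
    - {"x": -0.1, "y": 3.2, "z": -8, "rx": 0, "ry": 0, "rz": 0, "gripper": -0.8}
    - {"x": -0.1, "y": 3.2, "z": -10.5, "rx": 0, "ry": 0, "rz": 0, "gripper": -0.8}
    - {"x": -0.1, "y": 3.5, "z": -12, "rx": 0, "ry": 0, "rz": 0, "gripper": -0.8}

```text
clock: 13.33
position: [0.4937, -0.1582, 0.2127]
tool_rot: [-1.572, -0.002, 0.261]
force: [1.2, -0.4, 0.2]
grip_width: 0.0222
```

```bash
python3 - <<'E'
from h import *
st(); lip(.03,.209)
E
```

```text
t 13.33 p [ 0.4937 -0.1582  0.2127] rpy [-90.1  -0.1  14.9] F [ 1.2 -0.4  0.2] w 0.0222 q [-0.18  0.41  0.5   1.92 -0.25  0.87  0.71]
x -0.19 y 0.37 z -0.25 | rx 0.001 ry 0.001 rz 0.002  dist mm 5 rows 0.1, rot rows 0.0
```

Request:
arm_command:
  moves:
    - {"x": -0.1, "y": 0.3, "z": -0.2, "rx": 0, "ry": 0, "rz": 0, "gripper": -0.8}
    - {"x": -0.1, "y": 0.3, "z": -0.2, "rx": 0, "ry": 0, "rz": 0, "gripper": -0.1}
    - {"x": -0.1, "y": 0.3, "z": -0.2, "rx": 0, "ry": 0, "rz": 0, "gripper": -0.1}
    - {"x": -0.1, "y": 0.3, "z": -0.2, "rx": 0, "ry": 0, "rz": 0, "gripper": -0.1}
    - {"x": -0.1, "y": 0.3, "z": 3, "rx": 0, "ry": 0, "rz": 0, "gripper": -0.1}

```text
clock: 13.75
position: [0.485, -0.1304, 0.2092]
tool_rot: [-1.573, -0.001, 0.258]
force: [-0.5, 0.1, 0.2]
grip_width: 0.0384
```

```bash
python3 - <<'E'
from h import *
st(); im,d=bot.grab_frame('wrist'); save(im,'wrist15')
lip(.11,.207)
E
```

```text
t 13.75 p [ 0.485  -0.1304  0.2092] rpy [-90.1  -0.1  14.8] F [-0.5  0.1  0.2] w 0.0384 q [-0.24  0.39  0.5   1.96 -0.24  0.84  0.65]
x -0.08 y 0.15 z 4.01 | rx -0.002 ry 0.004 rz -0.000  dist mm 40 rows 1.0, rot rows 0.0
```

View pics/wrist15.png

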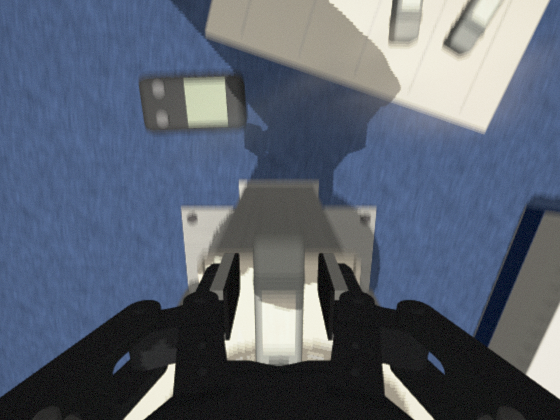

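Request:
arm_command:
  moves:
    - {"x": -0.1, "y": 0.1, "z": 3.5, "rx": 0, "ry": 0, "rz": 0, "gripper": -0.1}
    - {"x": -0.1, "y": 0.1, "z": 4.6, "rx": 0, "ry": 0, "rz": 0, "gripper": -0.1}
    - {"x": -0.1, "y": 0.1, "z": 4.6, "rx": 0, "ry": 0, "rz": 0, "gripper": -1}
    - {"x": -0.1, "y": 0.1, "z": 4.6, "rx": 0, "ry": 0, "rz": 0, "gripper": -1}
    - {"x": -0.1, "y": 0.1, "z": 4.6, "rx": 0, "ry": 0, "rz": 0, "gripper": -1}

```text
clock: 14.22
position: [0.4717, -0.0832, 0.2079]
tool_rot: [-1.571, -0.0, 0.263]
force: [-0.1, -0.0, 0.5]
grip_width: 0.0027
```

```bash
python3 - <<'E'
from h import *
st(); lip(.015,.207)
E
```

```text
t 14.22 p [ 0.4717 -0.0832  0.2079] rpy [-90.  -0.  15.] F [-0.1 -0.   0.5] w 0.0027 q [-0.34  0.36  0.49  2.02 -0.23  0.82  0.55]
x -0.02 y 0.09 z -9.56 | rx 0.000 ry 0.003 rz 0.000  dist mm 96 rows 2.3, rot rows 0.0
```

Request:
arm_command:
  moves:
    - {"x": 0, "y": 0.1, "z": -2, "rx": 0, "ry": 0, "rz": 0, "gripper": -1}
    - {"x": 0, "y": 0.1, "z": -4, "rx": 0, "ry": 0, "rz": 0, "gripper": -1}
    - {"x": 0, "y": 0.1, "z": -6, "rx": 0, "ry": 0, "rz": 0, "gripper": -1}
    - {"x": 0, "y": 0.1, "z": -8, "rx": 0, "ry": 0, "rz": 0, "gripper": -1}
    - {"x": 0, "y": 0.1, "z": -9.3, "rx": 0, "ry": 0, "rz": 0, "gripper": -1}

```text
clock: 14.63
position: [0.4958, -0.1757, 0.2067]
tool_rot: [-1.572, 0.0, 0.26]
force: [-0.6, 0.0, 0.2]
grip_width: -0.0002
```

Request:
arm_command:
  moves:
    - {"x": 0, "y": 0, "z": 0, "rx": 0, "ry": 0, "rz": 0, "gripper": -1}
    - {"x": 0, "y": 0, "z": 3, "rx": 0, "ry": 0, "rz": 0, "gripper": -1}
    - {"x": 0, "y": 0, "z": 7, "rx": 0, "ry": 0, "rz": 0, "gripper": 0}
    - {"x": 0.5, "y": 0, "z": 11, "rx": 0, "ry": 0, "rz": 0, "gripper": 0.4}
    - {"x": 1, "y": 0, "z": 12, "rx": 0, "ry": 0, "rz": 0, "gripper": 0.4}

```text
clock: 15.05
position: [0.4728, -0.0497, 0.2064]
tool_rot: [-1.569, 0.001, 0.266]
force: [1.7, 0.2, 0.7]
grip_width: 0.0359
```

```bash
python3 - <<'E'
from h import *
st();bot.grab_frame('wrist');s=bot.observe();im,d=bot.grab_frame('wrist'); save(im,'wrist16')
for p in pens_wrist(s,im,d): print(p)
st()
im,d=bot.grab_frame('side'); save(cv2.resize(im[150:370,200:440],None,fx=2.5,fy=2.5),'side16')
E
```

```text
t 15.05 p [ 0.4728 -0.0497  0.2064] rpy [-89.9   0.   15.2] F [1.7 0.2 0.7] w 0.0359 q [-0.4   0.35  0.49  2.03 -0.23  0.81  0.48]
(array([0.5508, 0.0919]), array([0.025, 0.121]), 13.9, np.int32(3554), array([373,   0,  42, 136], dtype=int32))
(array([0.6319, 0.1101]), array([0.145, 0.025]), 77.9, np.int32(4051), array([425,   0, 108, 147], dtype=int32))
t 15.15 p [ 0.4744 -0.0519  0.2067] rpy [-90.   -0.   15.2] F [ 0.2 -1.7  0.4] w 0.0506 q [-0.4   0.36  0.49  2.02 -0.23  0.82  0.49]
```

View pics/wrist16.png

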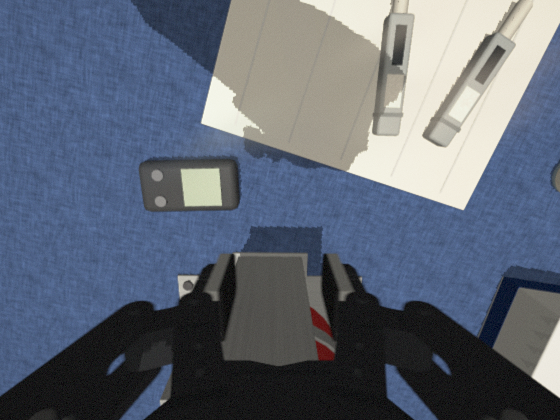

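View pics/side16.png

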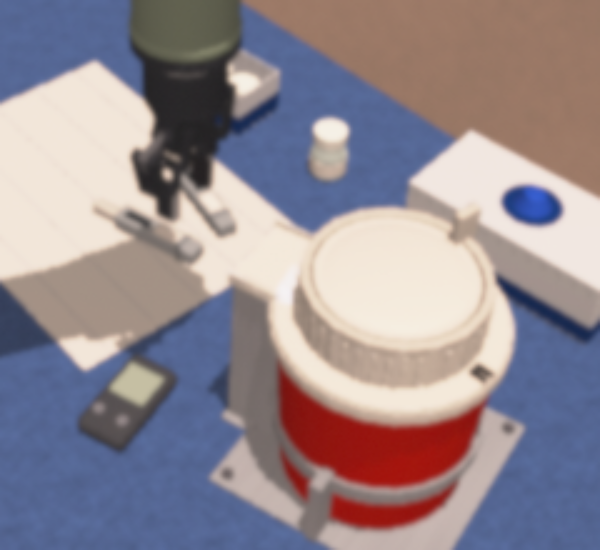

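```bash
python3 - <<'E'
from h import *
go(.5539,.0787,.08,13.6)
E
```

```text
x 11.13 y 12.68 z 10.70 | rx -0.000 ry 0.027 rz 0.000  dist mm 200 rows 4.8, rot rows 0.2
```

Request:
arm_command:
  moves:
    - {"x": 2.4, "y": 1.5, "z": 2.4, "rx": 0, "ry": 0.02, "rz": 0, "gripper": 0.2}
    - {"x": 4.8, "y": 3.5, "z": 4.8, "rx": 0, "ry": 0.02, "rz": 0, "gripper": 0.2}
    - {"x": 7.2, "y": 5.5, "z": 7.2, "rx": 0, "ry": 0.02, "rz": 0, "gripper": 0.2}
    - {"x": 9.5, "y": 8, "z": 9.5, "rx": 0, "ry": 0.02, "rz": 0, "gripper": 0.2}
    - {"x": 11, "y": 10.8, "z": 10.7, "rx": 0, "ry": 0.02, "rz": 0, "gripper": 0.2}

```text
clock: 15.62
position: [0.5545, 0.0796, 0.0977]
tool_rot: [-1.57, -0.002, 0.243]
force: [-0.0, 0.9, 0.6]
grip_width: 0.0511
```

```bash
python3 - <<'E'
from h import *
bot.grab_frame('wrist');s=bot.observe();im,d=bot.grab_frame('wrist'); save(im,'wrist17')
for p in pens_wrist(s,im,d): print(p)
st();go(.5539,.0787,.05,13.6)
E
```

```text
(array([0.5485, 0.1036]), array([0.025, 0.145]), 13.5, np.int32(6075), array([263,  82,  36, 204], dtype=int32))
(array([0.6341, 0.1195]), array([0.127, 0.025]), 78.2, np.int32(5632), array([348, 114, 114, 168], dtype=int32))
(array([0.773 , 0.0491]), array([0.044, 0.025]), 85.2, np.int32(2028), array([512, 298,  48,  68], dtype=int32))
t 15.72 p [0.5523 0.0788 0.0944] rpy [-90.    0.3  14. ] F [-0.1 -0.9  0.8] w 0.0516 q [-0.51  0.64  0.38  1.9  -0.36  0.67  0.33]
x 0.18 y 4.44 z -0.05 | rx 0.000 ry 0.007 rz -0.005  dist mm 44 rows 1.1, rot rows 0.1
```

View pics/wrist17.png

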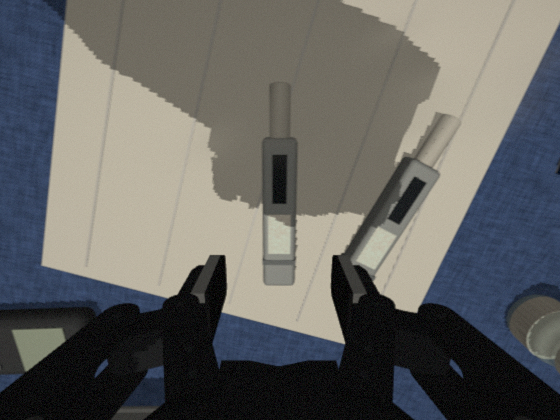

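Request:
arm_command:
  moves:
    - {"x": 0.2, "y": 3.5, "z": 0, "rx": 0, "ry": 0, "rz": 0, "gripper": 0.2}
    - {"x": 0.2, "y": 7, "z": 0, "rx": 0, "ry": 0, "rz": 0, "gripper": 0.2}
    - {"x": 0.2, "y": 8.8, "z": 0, "rx": 0, "ry": 0, "rz": 0, "gripper": 0.2}
    - {"x": 0.2, "y": 8.8, "z": 0, "rx": 0, "ry": 0, "rz": 0, "gripper": -0.4}
    - {"x": 0.2, "y": 8.8, "z": 0, "rx": 0, "ry": 0, "rz": 0, "gripper": -0.8}
  squeeze: 60

```text
clock: 16.13
position: [0.5547, 0.0759, 0.0109]
tool_rot: [-1.572, 0.001, 0.24]
force: [-0.3, -0.2, -0.3]
grip_width: 0.0276
```

Request:
arm_command:
  moves:
    - {"x": 0, "y": 0, "z": 0, "rx": 0, "ry": 0, "rz": 0, "gripper": -0.8}
    - {"x": 0, "y": 0, "z": 0, "rx": 0, "ry": 0, "rz": 0, "gripper": -0.8}
    - {"x": 0, "y": 0, "z": 0, "rx": 0, "ry": 0, "rz": 0, "gripper": -0.8}
    - {"x": 0, "y": -2, "z": 0, "rx": 0, "ry": 0, "rz": 0, "gripper": -0.8}
    - {"x": 0, "y": -5, "z": 0, "rx": 0, "ry": 0, "rz": 0, "gripper": -0.8}

```text
clock: 16.55
position: [0.5536, 0.0775, 0.0602]
tool_rot: [-1.571, 0.003, 0.242]
force: [-0.2, -0.1, -0.4]
grip_width: 0.0218
```

```bash
python3 - <<'E'
from h import *
st();go(.47,.19,.06,-80)
E
```

```text
t 16.55 p [0.5536 0.0775 0.0602] rpy [-90.    0.2  13.9] F [-0.2 -0.1 -0.4] w 0.0218 q [-0.49  0.7   0.35  1.91 -0.39  0.6   0.35]
x -5.42 y 0.04 z 12.92 | rx 0.002 ry 1.638 rz -0.002  dist mm 140 rows 3.4, rot rows 13.1
```

Request:
arm_command:
  moves:
    - {"x": -1.1, "y": 0, "z": 2.6, "rx": 0, "ry": 0.12, "rz": 0, "gripper": -0.8}
    - {"x": -2.2, "y": 0, "z": 5.2, "rx": 0, "ry": 0.24, "rz": 0, "gripper": -0.8}
    - {"x": -3.3, "y": 0, "z": 7.8, "rx": 0, "ry": 0.36, "rz": 0, "gripper": -0.8}
    - {"x": -4.4, "y": 0, "z": 10.4, "rx": 0, "ry": 0.48, "rz": 0, "gripper": -0.8}
    - {"x": -5.4, "y": 0, "z": 12.9, "rx": 0, "ry": 0.6, "rz": 0, "gripper": -0.8}

```text
clock: 16.97
position: [0.4706, 0.1914, 0.0616]
tool_rot: [-1.569, -0.0, -0.364]
force: [0.3, 0.2, -0.1]
grip_width: 0.022
```

Request:
arm_command:
  moves:
    - {"x": 0, "y": 0, "z": 0, "rx": 0, "ry": 0.12, "rz": 0, "gripper": -0.8}
    - {"x": 0, "y": 0, "z": 0, "rx": 0, "ry": 0.24, "rz": 0, "gripper": -0.8}
    - {"x": 0, "y": 0, "z": 0, "rx": 0, "ry": 0.36, "rz": 0, "gripper": -0.8}
    - {"x": 0, "y": 0, "z": 0, "rx": 0, "ry": 0.48, "rz": 0, "gripper": -0.8}
    - {"x": 0, "y": 0, "z": 0, "rx": 0, "ry": 0.6, "rz": 0, "gripper": -0.8}

```text
clock: 17.38
position: [0.4716, 0.1906, 0.0615]
tool_rot: [-1.569, 0.001, -0.964]
force: [0.6, -0.5, -0.0]
grip_width: 0.0223
```

```bash
python3 - <<'E'
from h import *
st();go(.47,.19,.06,-80)
E
```

```text
t 17.38 p [0.4716 0.1906 0.0615] rpy [-89.9   0.  -55.2] F [ 0.6 -0.5 -0. ] w 0.0223 q [-0.97  0.73  0.67  2.05 -0.79  0.63 -0.72]
x -0.04 y 0.15 z -0.17 | rx -0.002 ry 0.433 rz -0.001  dist mm 2 rows 0.1, rot rows 3.5
```

Request:
arm_command:
  moves:
    - {"x": 0, "y": 0, "z": 0, "rx": 0, "ry": 0.12, "rz": 0, "gripper": -0.8}
    - {"x": 0, "y": 0, "z": 0, "rx": 0, "ry": 0.24, "rz": 0, "gripper": -0.8}
    - {"x": 0, "y": 1.5, "z": 0, "rx": 0, "ry": 0.36, "rz": 0, "gripper": -0.8}
    - {"x": 0, "y": 3.5, "z": 0, "rx": 0, "ry": 0.43, "rz": 0, "gripper": -0.8}
    - {"x": 0, "y": 4.8, "z": 0, "rx": 0, "ry": 0.43, "rz": 0, "gripper": -0.8}

```text
clock: 17.8
position: [0.4712, 0.1908, 0.0121]
tool_rot: [-1.57, 0.001, -1.392]
force: [-0.4, -0.5, -1.1]
grip_width: 0.0222
```

Request:
arm_command:
  moves:
    - {"x": 0, "y": 0, "z": 0, "rx": 0, "ry": 0, "rz": 0, "gripper": -0.8}
    - {"x": 0, "y": 0.15, "z": 0, "rx": 0, "ry": 0, "rz": 0, "gripper": 0}
    - {"x": 0, "y": 0.15, "z": 0, "rx": 0, "ry": 0, "rz": 0, "gripper": 0.2}
    - {"x": 0, "y": 0.15, "z": 0, "rx": 0, "ry": 0, "rz": 0, "gripper": 0.2}
    - {"x": 0, "y": -2, "z": 0, "rx": 0, "ry": 0, "rz": 0, "gripper": 0.2}

```text
clock: 18.22
position: [0.4705, 0.1899, 0.0315]
tool_rot: [-1.573, -0.0, -1.388]
force: [-0.3, -0.9, -0.1]
grip_width: 0.0514
```

Request:
arm_command:
  moves:
    - {"x": 0, "y": -4, "z": 0, "rx": 0, "ry": 0, "rz": 0, "gripper": 0.2}
    - {"x": 0, "y": -6, "z": 0, "rx": 0, "ry": -0.12, "rz": 0, "gripper": 0.2}
    - {"x": 0, "y": -6, "z": 0, "rx": 0, "ry": -0.24, "rz": 0, "gripper": 0.2}
    - {"x": 0, "y": -6, "z": 0, "rx": 0, "ry": -0.36, "rz": 0, "gripper": 0.2}
    - {"x": 0, "y": -6, "z": 0, "rx": 0, "ry": -0.48, "rz": 0, "gripper": 0.2}

```text
clock: 18.63
position: [0.4716, 0.1905, 0.0938]
tool_rot: [-1.569, 0.0, -0.901]
force: [-0.4, -0.5, 0.3]
grip_width: 0.051
```

```bash
python3 - <<'E'
from h import *
bot.grab_frame('wrist');s=bot.observe();im,d=bot.grab_frame('wrist'); save(im,'wrist18')
for p in pens_wrist(s,im,d): print(p)
st()
im,d=bot.grab_frame('top'); save(cv2.resize(im[130:320,120:470],None,fx=2.28,fy=2.28),'top18')
E
```

```text
(array([0.6325, 0.1109]), array([0.145, 0.025]), 77.0, np.int32(7640), array([460,  11, 100, 194], dtype=int32))
(array([0.4975, 0.1956]), array([0.144, 0.025]), 10.1, np.int32(6202), array([238,  90, 120, 188], dtype=int32))
t 18.73 p [0.4716 0.1902 0.0936] rpy [-89.9   0.  -51.9] F [0.1 0.6 0.1] w 0.0510 q [-1.01  0.68  0.72  2.04 -0.72  0.68 -0.72]
```

View pics/wrist18.png

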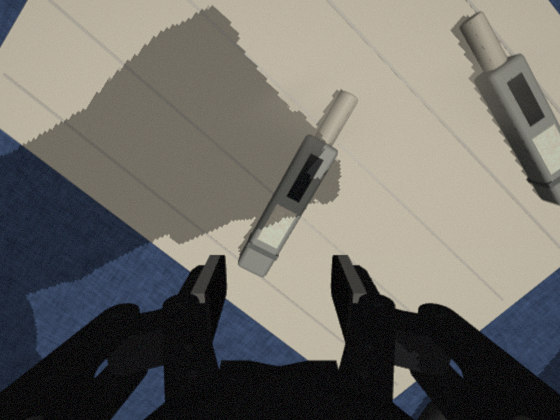

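Request:
arm_command:
  moves:
    - {"x": 0, "y": 0, "z": 0, "rx": 0, "ry": -0.125, "rz": 0, "gripper": 0.2}
    - {"x": 0, "y": 0, "z": 0, "rx": 0, "ry": -0.25, "rz": 0, "gripper": 0.2}
    - {"x": 0, "y": 0, "z": 0, "rx": 0, "ry": -0.375, "rz": 0, "gripper": 0.2}
    - {"x": 0, "y": 0, "z": 0, "rx": 0, "ry": -0.5, "rz": 0, "gripper": 0.2}
    - {"x": 0, "y": 0, "z": 0, "rx": 0, "ry": -0.625, "rz": 0, "gripper": 0.2}

```text
clock: 19.2
position: [0.4713, 0.1899, 0.0927]
tool_rot: [-1.571, -0.0, -0.282]
force: [0.7, 0.6, -0.2]
grip_width: 0.051
```

Request:
arm_command:
  moves:
    - {"x": 0, "y": 0, "z": 0, "rx": 0, "ry": -0.125, "rz": 0, "gripper": 0.2}
    - {"x": 0, "y": 0, "z": 0, "rx": 0, "ry": -0.25, "rz": 0, "gripper": 0.2}
    - {"x": 0, "y": 0, "z": 0, "rx": 0, "ry": -0.375, "rz": 0, "gripper": 0.2}
    - {"x": 0, "y": 0, "z": 0, "rx": 0, "ry": -0.5, "rz": 0, "gripper": 0.2}
    - {"x": 0, "y": 0, "z": 0, "rx": 0, "ry": -0.625, "rz": 0, "gripper": 0.2}

```text
clock: 19.62
position: [0.4713, 0.1898, 0.0927]
tool_rot: [-1.571, 0.0, 0.343]
force: [1.1, 0.2, 0.2]
grip_width: 0.0514
```

Request:
arm_command:
  moves:
    - {"x": 0, "y": 0, "z": 0, "rx": 0, "ry": -0.125, "rz": 0, "gripper": 0.2}
    - {"x": 0, "y": 0, "z": 0, "rx": 0, "ry": -0.25, "rz": 0, "gripper": 0.2}
    - {"x": 0, "y": 0, "z": 0, "rx": 0, "ry": -0.375, "rz": 0, "gripper": 0.2}
    - {"x": 0, "y": 0, "z": 0, "rx": 0, "ry": -0.5, "rz": 0, "gripper": 0.2}
    - {"x": 0, "y": 0, "z": 0, "rx": 0, "ry": -0.625, "rz": 0, "gripper": 0.2}

```text
clock: 20.03
position: [0.4713, 0.1897, 0.0926]
tool_rot: [-1.571, 0.001, 0.968]
force: [-0.2, -0.6, 0.1]
grip_width: 0.0513
```

Request:
arm_command:
  moves:
    - {"x": 0, "y": 0, "z": 0, "rx": 0, "ry": -0.125, "rz": 0, "gripper": 0.2}
    - {"x": 0, "y": 0, "z": 0, "rx": 0, "ry": -0.25, "rz": 0, "gripper": 0.2}
    - {"x": 0, "y": 0, "z": 0, "rx": 0, "ry": -0.375, "rz": 0, "gripper": 0.2}
    - {"x": 0, "y": 0, "z": 0, "rx": 0, "ry": -0.5, "rz": 0, "gripper": 0.2}
    - {"x": 0, "y": 0, "z": 0, "rx": 0, "ry": -0.625, "rz": 0, "gripper": 0.2}

```text
clock: 20.45
position: [0.4712, 0.1896, 0.0925]
tool_rot: [-1.57, 0.001, 1.593]
force: [-0.7, 0.2, -0.2]
grip_width: 0.0512
```

```bash
python3 - <<'E'
from h import *
st(); go(.4729,.1912,.05,100.1)
E
```

```text
t 20.45 p [0.4712 0.1896 0.0925] rpy [-90.    0.1  91.3] F [-0.7  0.2 -0.2] w 0.0512 q [-0.53  0.55  0.04  2.02 -0.03  0.58  1.13]
x 0.16 y 4.25 z -0.17 | rx -0.001 ry -0.154 rz -0.001  dist mm 43 rows 1.0, rot rows 1.2
```

Request:
arm_command:
  moves:
    - {"x": 0.15, "y": 0, "z": -0.2, "rx": 0, "ry": -0.12, "rz": 0, "gripper": 0.2}
    - {"x": 0.15, "y": 2, "z": -0.2, "rx": 0, "ry": -0.154, "rz": 0, "gripper": 0.2}
    - {"x": 0.15, "y": 4, "z": -0.2, "rx": 0, "ry": -0.154, "rz": 0, "gripper": 0.2}
    - {"x": 0.15, "y": 4, "z": -0.2, "rx": 0, "ry": -0.154, "rz": 0, "gripper": 0.2}

```text
clock: 20.78
position: [0.4719, 0.1904, 0.05]
tool_rot: [-1.566, 0.002, 1.741]
force: [-1.5, -0.4, -0.3]
grip_width: 0.0515
```

```bash
python3 - <<'E'
from h import *
bot.grab_frame('wrist');s=bot.observe();im,d=bot.grab_frame('wrist'); save(im,'wrist19')
for p in pens_wrist(s,im,d): print(p)
st(); go(.4729,.1912,.007,100.1)
E
```

```text
(array([0.4947, 0.1953]), array([0.14 , 0.025]), 10.1, np.int32(7424), array([256, 164,  44, 202], dtype=int32))
(array([0.6212, 0.1107]), array([0.025, 0.006]), 86.3, np.int32(459), array([112, 402,  42,  18], dtype=int32))
t 20.88 p [0.4729 0.1911 0.0525] rpy [-89.9   0.1  99.8] F [-1.3  0.8  0.2] w 0.0510 q [-0.5   0.62 -0.01  2.03  0.01  0.5   1.24]
x 0.02 y 4.55 z -0.01 | rx -0.002 ry -0.005 rz -0.001  dist mm 45 rows 1.1, rot rows 0.0
```

View pics/wrist19.png

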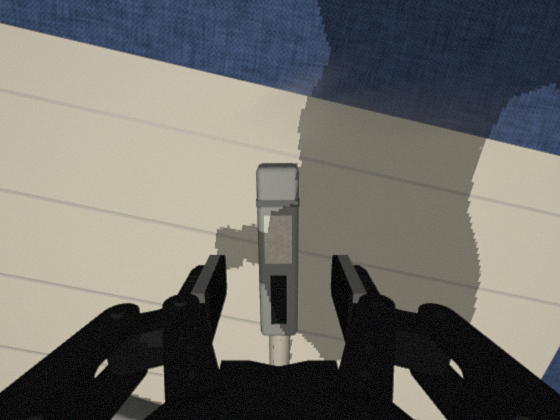

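Pen B centred between the fingers, nose at tool −z. Grip it.

Request:
arm_command:
  moves:
    - {"x": 0, "y": 3, "z": 0, "rx": 0, "ry": 0, "rz": 0, "gripper": 0.2}
    - {"x": 0, "y": 4.6, "z": 0, "rx": 0, "ry": 0, "rz": 0, "gripper": 0.2}
    - {"x": 0, "y": 4.6, "z": 0, "rx": 0, "ry": 0, "rz": 0, "gripper": -0.4}
    - {"x": 0, "y": 4.6, "z": 0, "rx": 0, "ry": 0, "rz": 0, "gripper": -0.8}
    - {"x": 0, "y": 4.6, "z": 0, "rx": 0, "ry": 0, "rz": 0, "gripper": -0.8}
  squeeze: 60

```text
clock: 21.3
position: [0.4739, 0.1917, 0.0081]
tool_rot: [-1.572, -0.0, 1.745]
force: [0.5, 0.1, -0.0]
grip_width: 0.0228
```

Request:
arm_command:
  moves:
    - {"x": 0, "y": 0, "z": 0, "rx": 0, "ry": 0, "rz": 0, "gripper": -0.8}
    - {"x": 0, "y": -2.5, "z": 0, "rx": 0, "ry": 0, "rz": 0, "gripper": -0.8}
    - {"x": 0, "y": -6, "z": 0, "rx": 0, "ry": 0, "rz": 0, "gripper": -0.8}
    - {"x": 0, "y": -10, "z": 0, "rx": 0, "ry": 0.12, "rz": 0, "gripper": -0.8}
    - {"x": 0, "y": -14, "z": 0, "rx": 0, "ry": 0.24, "rz": 0, "gripper": -0.8}

```text
clock: 21.72
position: [0.473, 0.1914, 0.1493]
tool_rot: [-1.571, -0.001, 1.5]
force: [1.4, 0.7, -1.2]
grip_width: 0.0224
```

```bash
python3 - <<'E'
from h import *
st(); lip(.16,.25); go(.47,.05,.25,35)
E
```

```text
t 21.72 p [0.473  0.1914 0.1493] rpy [-90.   -0.1  85.9] F [ 1.4  0.7 -1.2] w 0.0224 q [-0.56  0.46  0.07  1.98 -0.05  0.71  1.05]
x -22.72 y -10.10 z -0.21 | rx -0.001 ry 1.240 rz 0.001  dist mm 249 rows 6.0, rot rows 9.9
x -14.12 y -10.09 z -0.70 | rx -0.001 ry 0.889 rz 0.001  dist mm 174 rows 4.2, rot rows 7.1
```

Request:
arm_command:
  moves:
    - {"x": -1.5, "y": -2.5, "z": 0, "rx": 0, "ry": 0.12, "rz": 0, "gripper": -0.8}
    - {"x": -4, "y": -5, "z": 0, "rx": 0, "ry": 0.24, "rz": 0, "gripper": -0.8}
    - {"x": -6.5, "y": -7.5, "z": -0.2, "rx": 0, "ry": 0.36, "rz": 0, "gripper": -0.8}
    - {"x": -9, "y": -9.5, "z": -0.2, "rx": 0, "ry": 0.48, "rz": 0, "gripper": -0.8}
    - {"x": -11.5, "y": -10, "z": -0.4, "rx": 0, "ry": 0.6, "rz": 0, "gripper": -0.8}

```text
clock: 22.13
position: [0.4705, 0.0757, 0.2508]
tool_rot: [-1.573, -0.005, 0.899]
force: [1.4, 0.5, 0.9]
grip_width: 0.0221
```

```bash
python3 - <<'E'
from h import *
st(); lip(.15,.25)
E
```

```text
t 22.13 p [0.4705 0.0757 0.2508] rpy [-90.1  -0.3  51.5] F [1.4 0.5 0.9] w 0.0221 q [-0.51  0.27  0.28  1.97 -0.09  0.91  0.71]
x -10.01 y 0.04 z -6.83 | rx 0.000 ry 0.639 rz 0.006  dist mm 121 rows 2.9, rot rows 5.1
```

Request:
arm_command:
  moves:
    - {"x": -2, "y": 0, "z": -1.4, "rx": 0, "ry": 0.125, "rz": 0, "gripper": -0.8}
    - {"x": -4, "y": 0, "z": -2.8, "rx": 0, "ry": 0.25, "rz": 0, "gripper": -0.8}
    - {"x": -6, "y": 0, "z": -4.2, "rx": 0, "ry": 0.375, "rz": 0, "gripper": -0.8}
    - {"x": -8, "y": 0, "z": -5.5, "rx": 0, "ry": 0.5, "rz": 0, "gripper": -0.8}
    - {"x": -10, "y": 0, "z": -6.8, "rx": 0, "ry": 0.625, "rz": 0, "gripper": -0.8}

```text
clock: 22.55
position: [0.4614, -0.0451, 0.2478]
tool_rot: [-1.57, -0.002, 0.274]
force: [1.0, 0.5, 0.5]
grip_width: 0.0227
```

```bash
python3 - <<'E'
from h import *
bot.grab_frame('side'); im,d=bot.grab_frame('wrist'); save(im,'wrist20')
im,d=bot.grab_frame('side'); save(cv2.resize(im[150:370,200:440],None,fx=2.5,fy=2.5),'side20')
st(); lip(.03,.213)
E
```

```text
t 22.70 p [ 0.4615 -0.0453  0.2477] rpy [-90.   -0.1  15.9] F [ 0.3  0.9 -0.7] w 0.0220 q [-0.4   0.26  0.46  2.01 -0.15  0.9   0.41]
x -0.19 y 3.46 z -11.99 | rx -0.000 ry 0.018 rz 0.002  dist mm 125 rows 3.0, rot rows 0.1
```

View pics/wrist20.png

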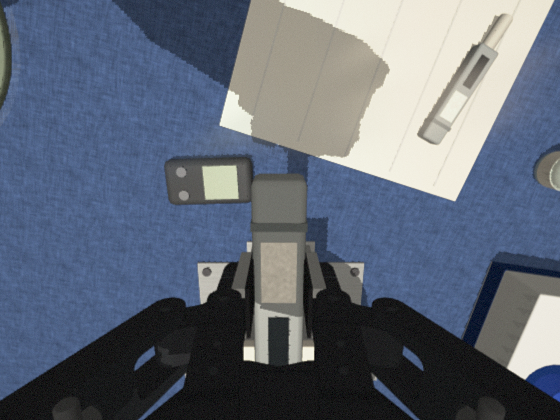

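View pics/side20.png

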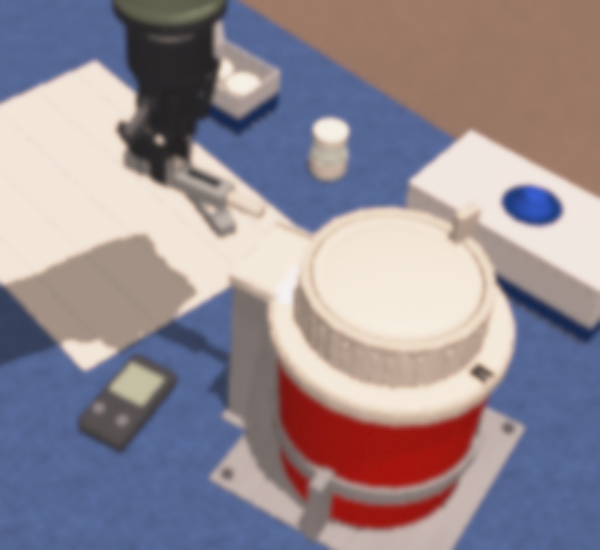

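Request:
arm_command:
  moves:
    - {"x": -0.1, "y": 2.8, "z": -2, "rx": 0, "ry": 0.018, "rz": 0, "gripper": -0.8}
    - {"x": -0.2, "y": 3.3, "z": -5, "rx": 0, "ry": 0.018, "rz": 0, "gripper": -0.8}
    - {"x": -0.2, "y": 3.3, "z": -8, "rx": 0, "ry": 0.018, "rz": 0, "gripper": -0.8}
    - {"x": -0.2, "y": 3.3, "z": -10.5, "rx": 0, "ry": 0.018, "rz": 0, "gripper": -0.8}
    - {"x": -0.2, "y": 3.5, "z": -11.9, "rx": 0, "ry": 0.018, "rz": 0, "gripper": -0.8}

```text
clock: 23.12
position: [0.4935, -0.1607, 0.2124]
tool_rot: [-1.571, -0.001, 0.264]
force: [-0.5, -0.4, -0.3]
grip_width: 0.0227
```

```bash
python3 - <<'E'
from h import *
st(); lip(.03,.207)
E
```

```text
t 23.12 p [ 0.4935 -0.1607  0.2124] rpy [-90.   -0.1  15.1] F [-0.5 -0.4 -0.3] w 0.0227 q [-0.15  0.41  0.46  1.92 -0.23  0.87  0.7 ]
x -0.11 y 0.54 z -0.00 | rx 0.000 ry 0.004 rz 0.001  dist mm 6 rows 0.1, rot rows 0.0
```

Request:
arm_command:
  moves:
    - {"x": -0.1, "y": 0.5, "z": 0, "rx": 0, "ry": 0, "rz": 0, "gripper": -0.8}
    - {"x": -0.1, "y": 0.5, "z": 0, "rx": 0, "ry": 0, "rz": 0, "gripper": -0.1}
    - {"x": -0.1, "y": 0.5, "z": 0, "rx": 0, "ry": 0, "rz": 0, "gripper": -0.1}
    - {"x": -0.1, "y": 0.5, "z": 0, "rx": 0, "ry": 0, "rz": 0, "gripper": -0.1}
    - {"x": -0.1, "y": 0.5, "z": 3, "rx": 0, "ry": 0, "rz": 0, "gripper": -0.1}

```text
clock: 23.53
position: [0.4846, -0.1329, 0.2072]
tool_rot: [-1.573, -0.001, 0.26]
force: [-0.4, -0.7, -0.4]
grip_width: 0.0384
```

```bash
python3 - <<'E'
from h import *
st(); im,d=bot.grab_frame('wrist'); save(im,'wrist21')
lip(.11,.207)
E
```

```text
t 23.53 p [ 0.4846 -0.1329  0.2072] rpy [-90.1  -0.1  14.9] F [-0.4 -0.7 -0.4] w 0.0384 q [-0.2   0.39  0.46  1.96 -0.23  0.84  0.64]
x 0.03 y -0.04 z 4.30 | rx -0.002 ry 0.005 rz -0.000  dist mm 43 rows 1.0, rot rows 0.0
```

View pics/wrist21.png

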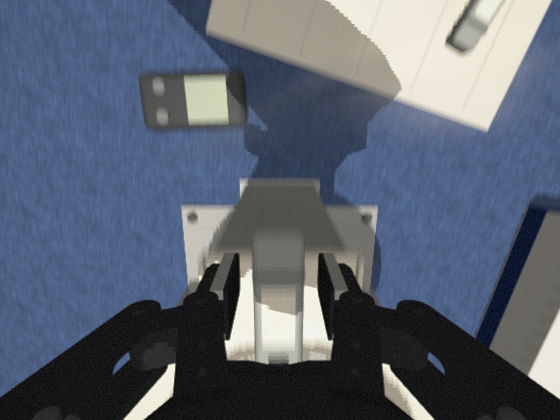

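Request:
arm_command:
  moves:
    - {"x": 0, "y": 0, "z": 3.5, "rx": 0, "ry": 0, "rz": 0, "gripper": -0.1}
    - {"x": 0, "y": 0, "z": 4.9, "rx": 0, "ry": 0, "rz": 0, "gripper": -0.1}
    - {"x": 0, "y": 0, "z": 4.9, "rx": 0, "ry": 0, "rz": 0, "gripper": -1}
    - {"x": 0, "y": 0, "z": 4.9, "rx": 0, "ry": 0, "rz": 0, "gripper": -1}
    - {"x": 0, "y": 0, "z": 4.9, "rx": 0, "ry": 0, "rz": 0, "gripper": -1}

```text
clock: 24.0
position: [0.4715, -0.0828, 0.207]
tool_rot: [-1.571, -0.001, 0.264]
force: [0.3, -0.1, -0.2]
grip_width: 0.0025
```

```bash
python3 - <<'E'
from h import *
st(); lip(.015,.207)
E
```

```text
t 24.00 p [ 0.4715 -0.0828  0.207 ] rpy [-90.   -0.   15.1] F [ 0.3 -0.1 -0.2] w 0.0025 q [-0.31  0.35  0.45  2.02 -0.21  0.81  0.53]
x -0.02 y -0.00 z -9.61 | rx 0.000 ry 0.004 rz 0.001  dist mm 96 rows 2.3, rot rows 0.0
```

Request:
arm_command:
  moves:
    - {"x": 0, "y": 0, "z": -2, "rx": 0, "ry": 0, "rz": 0, "gripper": -1}
    - {"x": 0, "y": 0, "z": -4, "rx": 0, "ry": 0, "rz": 0, "gripper": -1}
    - {"x": 0, "y": 0, "z": -6, "rx": 0, "ry": 0, "rz": 0, "gripper": -1}
    - {"x": 0, "y": 0, "z": -8, "rx": 0, "ry": 0, "rz": 0, "gripper": -1}
    - {"x": 0, "y": 0, "z": -9.4, "rx": 0, "ry": 0, "rz": 0, "gripper": -1}

```text
clock: 24.42
position: [0.4959, -0.1762, 0.2067]
tool_rot: [-1.572, -0.0, 0.261]
force: [-0.9, -0.9, -0.0]
grip_width: -0.0003
```

Request:
arm_command:
  moves:
    - {"x": 0, "y": 0, "z": 0, "rx": 0, "ry": 0, "rz": 0, "gripper": -1}
    - {"x": 0, "y": 0, "z": 3, "rx": 0, "ry": 0, "rz": 0, "gripper": -1}
    - {"x": 0, "y": 0, "z": 7, "rx": 0, "ry": 0, "rz": 0, "gripper": 0}
    - {"x": 0.5, "y": 0, "z": 11, "rx": 0, "ry": 0, "rz": 0, "gripper": 0.2}
    - {"x": 1, "y": 0, "z": 12, "rx": 0, "ry": 0, "rz": 0, "gripper": 0.2}

```text
clock: 24.83
position: [0.4727, -0.0503, 0.2064]
tool_rot: [-1.569, 0.001, 0.267]
force: [0.4, 0.7, 0.1]
grip_width: 0.0357
```

```bash
python3 - <<'E'
from h import *
bot.grab_frame('wrist');s=bot.observe();im,d=bot.grab_frame('wrist'); save(im,'wrist22')
for p in pens_wrist(s,im,d): print(p)
st()
im,d=bot.grab_frame('side'); save(cv2.resize(im[150:370,200:440],None,fx=2.5,fy=2.5),'side22')
im,d=bot.grab_frame('top'); save(cv2.resize(im[130:320,120:470],None,fx=2.28,fy=2.28),'top22')
E
```

```text
(array([0.6327, 0.1101]), array([0.145, 0.025]), 77.0, np.int32(4055), array([425,   0, 109, 147], dtype=int32))
t 24.93 p [ 0.4743 -0.0525  0.2067] rpy [-90.   -0.   15.3] F [ 0.1 -0.7  0.7] w 0.0502 q [-0.37  0.35  0.45  2.02 -0.21  0.81  0.47]
```

View pics/side22.png

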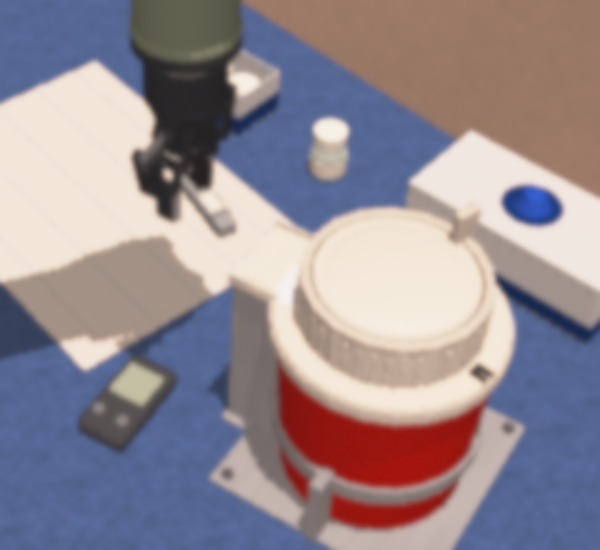

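View pics/top22.png

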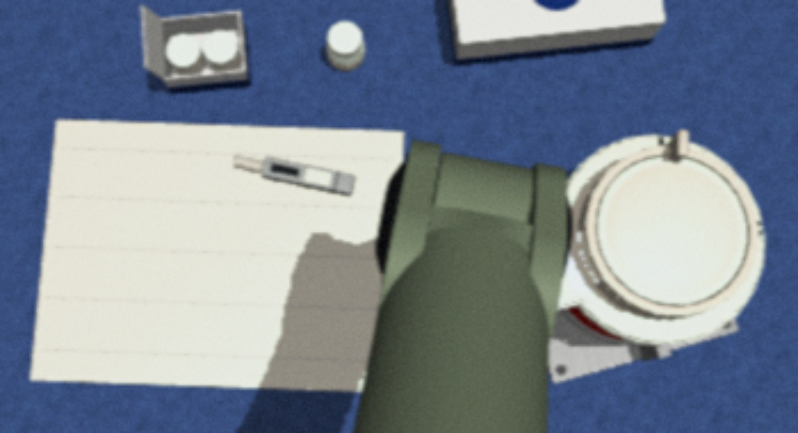

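```bash
python3 - <<'E'
from h import *
go(.6271,.0857,.10,-13)
E
```

```text
x 18.43 y 10.67 z 9.65 | rx 0.000 ry 0.490 rz 0.000  dist mm 234 rows 5.6, rot rows 3.9
```

Request:
arm_command:
  moves:
    - {"x": 3.4, "y": 0.5, "z": 1.7, "rx": 0, "ry": 0.1, "rz": 0, "gripper": 0.2}
    - {"x": 6.8, "y": 1.5, "z": 3.5, "rx": 0, "ry": 0.2, "rz": 0, "gripper": 0.2}
    - {"x": 10.2, "y": 3, "z": 5.3, "rx": 0, "ry": 0.3, "rz": 0, "gripper": 0.2}
    - {"x": 13.6, "y": 5, "z": 7.1, "rx": 0, "ry": 0.4, "rz": 0, "gripper": 0.2}
    - {"x": 16.8, "y": 7.5, "z": 8.8, "rx": 0, "ry": 0.49, "rz": 0, "gripper": 0.2}

```text
clock: 25.45
position: [0.6132, 0.0714, 0.1336]
tool_rot: [-1.57, -0.002, -0.233]
force: [1.0, -0.7, 0.8]
grip_width: 0.0513
```

Request:
arm_command:
  moves:
    - {"x": 1.4, "y": 3, "z": 1.2, "rx": 0, "ry": 0, "rz": 0, "gripper": 0.2}
    - {"x": 1.4, "y": 3, "z": 1.2, "rx": 0, "ry": 0, "rz": 0, "gripper": 0.2}

```text
clock: 25.62
position: [0.6274, 0.0811, 0.0976]
tool_rot: [-1.574, 0.005, -0.225]
force: [-1.2, -0.1, -1.1]
grip_width: 0.051
```

```bash
python3 - <<'E'
from h import *
bot.grab_frame('wrist');s=bot.observe();im,d=bot.grab_frame('wrist'); save(im,'wrist23')
for p in pens_wrist(s,im,d): print(p)
st();go(.6271,.0857,.007,-13)
E
```

```text
(array([0.7746, 0.17  ]), array([0.033, 0.084]), 69.1, np.int32(1620), array([412,   0, 148,  61], dtype=int32))
(array([0.7699, 0.1798]), array([0.006, 0.025]), 55.7, np.int32(582), array([464,   0,  44,  30], dtype=int32))
(array([0.817 , 0.1781]), array([0.003, 0.008]), 7.7, np.int32(285), array([533,   0,  27,  15], dtype=int32))
(array([0.633 , 0.1104]), array([0.145, 0.024]), 77.2, np.int32(5883), array([262,  67,  35, 202], dtype=int32))
(array([0.7758, 0.0528]), array([0.044, 0.027]), 57.0, np.int32(2099), array([459, 181,  78,  68], dtype=int32))
t 25.72 p [0.6271 0.0778 0.1026] rpy [-90.1   0.1 -13.1] F [-1.1  0.2  0.3] w 0.0518 q [-0.52  0.74  0.47  1.7  -0.43  0.81 -0.08]
x -0.16 y 9.56 z 0.79 | rx 0.002 ry -0.001 rz -0.002  dist mm 96 rows 2.3, rot rows 0.0
```

View pics/wrist23.png

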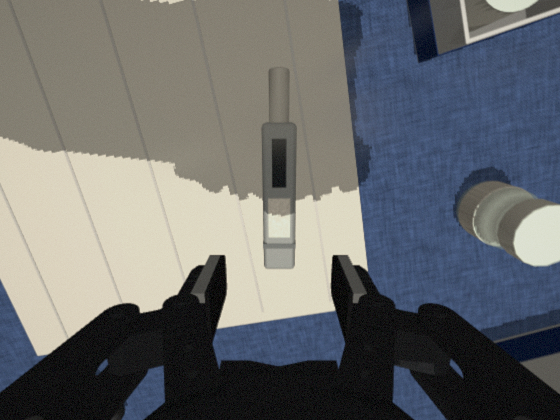

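Request:
arm_command:
  moves:
    - {"x": -0.1, "y": 3, "z": 0.8, "rx": 0, "ry": 0, "rz": 0, "gripper": 0.2}
    - {"x": -0.1, "y": 7, "z": 0.8, "rx": 0, "ry": 0, "rz": 0, "gripper": 0.2}
    - {"x": -0.1, "y": 9.5, "z": 0.8, "rx": 0, "ry": 0, "rz": 0, "gripper": 0.2}
    - {"x": -0.1, "y": 9.5, "z": 0.8, "rx": 0, "ry": 0, "rz": 0, "gripper": -0.4}
    - {"x": -0.1, "y": 9.5, "z": 0.8, "rx": 0, "ry": 0, "rz": 0, "gripper": -0.8}
  squeeze: 60

```text
clock: 26.13
position: [0.6283, 0.0859, 0.0101]
tool_rot: [-1.571, -0.0, -0.229]
force: [0.5, 0.2, 1.4]
grip_width: 0.0279
```

Request:
arm_command:
  moves:
    - {"x": 0, "y": 0, "z": 0, "rx": 0, "ry": 0, "rz": 0, "gripper": -0.8}
    - {"x": 0, "y": 0, "z": 0, "rx": 0, "ry": 0, "rz": 0, "gripper": -0.8}
    - {"x": 0, "y": 0, "z": 0, "rx": 0, "ry": 0, "rz": 0, "gripper": -0.8}
    - {"x": 0, "y": -2, "z": 0, "rx": 0, "ry": 0, "rz": 0, "gripper": -0.8}
    - {"x": 0, "y": -5, "z": 0, "rx": 0, "ry": 0, "rz": 0, "gripper": -0.8}

```text
clock: 26.55
position: [0.6271, 0.0875, 0.0585]
tool_rot: [-1.572, 0.002, -0.227]
force: [0.4, 0.3, 0.1]
grip_width: 0.0221
```

```bash
python3 - <<'E'
from h import *
st();go(.49,.19,.06,-80)
E
```

```text
t 26.55 p [0.6271 0.0875 0.0585] rpy [-90.1   0.1 -13. ] F [0.4 0.3 0.1] w 0.0221 q [-0.51  0.8   0.43  1.71 -0.47  0.73 -0.07]
x -15.66 y -0.12 z 6.90 | rx 0.002 ry 1.169 rz -0.002  dist mm 171 rows 4.1, rot rows 9.4
```

Request:
arm_command:
  moves:
    - {"x": -3.2, "y": 0, "z": 1.4, "rx": 0, "ry": 0.12, "rz": 0, "gripper": -0.8}
    - {"x": -6.4, "y": 0, "z": 2.8, "rx": 0, "ry": 0.24, "rz": 0, "gripper": -0.8}
    - {"x": -9.6, "y": 0, "z": 4.2, "rx": 0, "ry": 0.36, "rz": 0, "gripper": -0.8}
    - {"x": -12.6, "y": 0, "z": 5.6, "rx": 0, "ry": 0.48, "rz": 0, "gripper": -0.8}
    - {"x": -15.6, "y": 0, "z": 6.9, "rx": 0, "ry": 0.6, "rz": 0, "gripper": -0.8}

```text
clock: 26.97
position: [0.4908, 0.1912, 0.06]
tool_rot: [-1.569, 0.0, -0.833]
force: [-0.1, 0.4, -0.6]
grip_width: 0.0221
```

Request:
arm_command:
  moves:
    - {"x": 0, "y": 0, "z": 0, "rx": 0, "ry": 0.12, "rz": 0, "gripper": -0.8}
    - {"x": 0, "y": 0, "z": 0, "rx": 0, "ry": 0.24, "rz": 0, "gripper": -0.8}
    - {"x": 0, "y": 0, "z": 0, "rx": 0, "ry": 0.36, "rz": 0, "gripper": -0.8}
    - {"x": 0, "y": 0, "z": 0, "rx": 0, "ry": 0.48, "rz": 0, "gripper": -0.8}
    - {"x": 0, "y": 0, "z": 0, "rx": 0, "ry": 0.57, "rz": 0, "gripper": -0.8}

```text
clock: 27.38
position: [0.4921, 0.1907, 0.0599]
tool_rot: [-1.569, 0.001, -1.403]
force: [-0.1, -0.1, -0.5]
grip_width: 0.0222
```

```bash
python3 - <<'E'
from h import *
st();go(.49,.19,.0105,-80); im,d=bot.grab_frame('wrist'); save(im,'wrist24')
E
```

```text
t 27.38 p [0.4921 0.1907 0.0599] rpy [-89.9   0.1 -80.4] F [-0.1 -0.1 -0.5] w 0.0222 q [-0.98  0.78  0.73  2.01 -0.84  0.68 -1.11]
x 0.04 y 4.94 z -0.23 | rx -0.001 ry -0.007 rz -0.001  dist mm 49 rows 1.2, rot rows 0.1
```

View pics/wrist24.png

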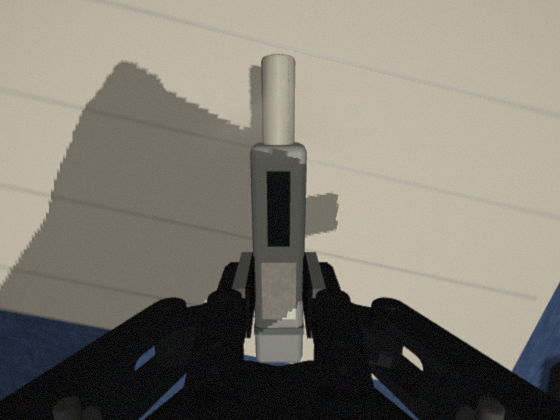

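Held straight. Set down and turn the gripper half-way round.

Request:
arm_command:
  moves:
    - {"x": 0, "y": 2, "z": 0, "rx": 0, "ry": 0, "rz": 0, "gripper": -0.8}
    - {"x": 0, "y": 4, "z": 0, "rx": 0, "ry": 0, "rz": 0, "gripper": -0.8}
    - {"x": 0, "y": 4.9, "z": 0, "rx": 0, "ry": 0, "rz": 0, "gripper": -0.8}
    - {"x": 0, "y": 4.9, "z": 0, "rx": 0, "ry": 0, "rz": 0, "gripper": 0}
    - {"x": 0, "y": 4.9, "z": 0, "rx": 0, "ry": 0, "rz": 0, "gripper": 0.2}

```text
clock: 27.85
position: [0.492, 0.1899, 0.0103]
tool_rot: [-1.571, 0.0, -1.396]
force: [0.9, 0.2, -0.1]
grip_width: 0.0455
```

Request:
arm_command:
  moves:
    - {"x": 0, "y": 0, "z": 0, "rx": 0, "ry": 0, "rz": 0, "gripper": 0.2}
    - {"x": 0, "y": -2, "z": 0, "rx": 0, "ry": 0, "rz": 0, "gripper": 0.2}
    - {"x": 0, "y": -5, "z": 0, "rx": 0, "ry": 0, "rz": 0, "gripper": 0.2}
    - {"x": 0, "y": -8, "z": 0, "rx": 0, "ry": -0.125, "rz": 0, "gripper": 0.2}
    - {"x": 0, "y": -8, "z": 0, "rx": 0, "ry": -0.25, "rz": 0, "gripper": 0.2}

```text
clock: 28.27
position: [0.4938, 0.1902, 0.0947]
tool_rot: [-1.565, -0.001, -1.142]
force: [0.8, -0.4, -0.3]
grip_width: 0.0514
```

Request:
arm_command:
  moves:
    - {"x": 0, "y": 0, "z": 0, "rx": 0, "ry": -0.125, "rz": 0, "gripper": 0.2}
    - {"x": 0, "y": 0, "z": 0, "rx": 0, "ry": -0.25, "rz": 0, "gripper": 0.2}
    - {"x": 0, "y": 0, "z": 0, "rx": 0, "ry": -0.375, "rz": 0, "gripper": 0.2}
    - {"x": 0, "y": 0, "z": 0, "rx": 0, "ry": -0.5, "rz": 0, "gripper": 0.2}
    - {"x": 0, "y": 0, "z": 0, "rx": 0, "ry": -0.625, "rz": 0, "gripper": 0.2}

```text
clock: 28.68
position: [0.492, 0.1901, 0.0908]
tool_rot: [-1.57, -0.001, -0.515]
force: [-0.6, 1.1, 0.0]
grip_width: 0.0512
```

Request:
arm_command:
  moves:
    - {"x": 0, "y": 0, "z": 0, "rx": 0, "ry": -0.125, "rz": 0, "gripper": 0.2}
    - {"x": 0, "y": 0, "z": 0, "rx": 0, "ry": -0.25, "rz": 0, "gripper": 0.2}
    - {"x": 0, "y": 0, "z": 0, "rx": 0, "ry": -0.375, "rz": 0, "gripper": 0.2}
    - {"x": 0, "y": 0, "z": 0, "rx": 0, "ry": -0.5, "rz": 0, "gripper": 0.2}
    - {"x": 0, "y": 0, "z": 0, "rx": 0, "ry": -0.625, "rz": 0, "gripper": 0.2}

```text
clock: 29.1
position: [0.4921, 0.19, 0.0908]
tool_rot: [-1.571, -0.001, 0.11]
force: [0.9, 0.1, -0.7]
grip_width: 0.0512
```

Request:
arm_command:
  moves:
    - {"x": 0, "y": 0, "z": 0, "rx": 0, "ry": -0.125, "rz": 0, "gripper": 0.2}
    - {"x": 0, "y": 0, "z": 0, "rx": 0, "ry": -0.25, "rz": 0, "gripper": 0.2}
    - {"x": 0, "y": 0, "z": 0, "rx": 0, "ry": -0.375, "rz": 0, "gripper": 0.2}
    - {"x": 0, "y": 0, "z": 0, "rx": 0, "ry": -0.5, "rz": 0, "gripper": 0.2}
    - {"x": 0, "y": 0, "z": 0, "rx": 0, "ry": -0.625, "rz": 0, "gripper": 0.2}

```text
clock: 29.52
position: [0.4921, 0.1898, 0.0908]
tool_rot: [-1.572, -0.001, 0.735]
force: [-0.2, -0.2, -0.0]
grip_width: 0.051
```

Request:
arm_command:
  moves:
    - {"x": 0, "y": 0, "z": 0, "rx": 0, "ry": -0.125, "rz": 0, "gripper": 0.2}
    - {"x": 0, "y": 0, "z": 0, "rx": 0, "ry": -0.25, "rz": 0, "gripper": 0.2}
    - {"x": 0, "y": 0, "z": 0, "rx": 0, "ry": -0.375, "rz": 0, "gripper": 0.2}
    - {"x": 0, "y": 0, "z": 0, "rx": 0, "ry": -0.5, "rz": 0, "gripper": 0.2}
    - {"x": 0, "y": 0, "z": 0, "rx": 0, "ry": -0.625, "rz": 0, "gripper": 0.2}

```text
clock: 29.93
position: [0.4922, 0.1897, 0.0907]
tool_rot: [-1.572, 0.0, 1.359]
force: [-0.5, -0.2, -0.3]
grip_width: 0.0512
```

```bash
python3 - <<'E'
from h import *
bot.grab_frame('wrist');s=bot.observe();im,d=bot.grab_frame('wrist'); save(im,'wrist25')
for p in pens_wrist(s,im,d): print(p)
st()
E
```

```text
(array([0.5139, 0.1953]), array([0.145, 0.025]), 9.8, np.int32(5580), array([239, 151,  91, 176], dtype=int32))
t 30.03 p [0.4922 0.1896 0.0906] rpy [-90.1  -0.   77.7] F [0.  0.2 0.7] w 0.0511 q [-0.51  0.57  0.04  1.97 -0.04  0.6   0.91]
```

View pics/wrist25.png

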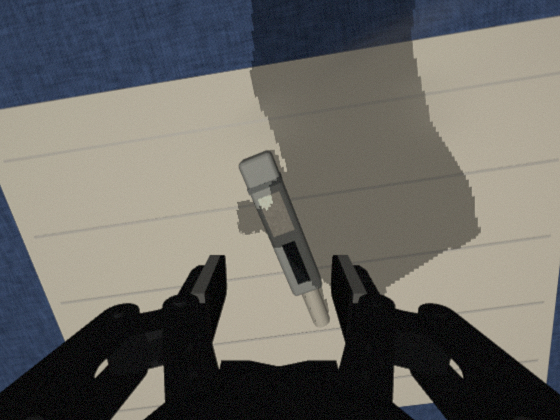

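```bash
python3 - <<'E'
from h import *
go(.4893,.1910,.007,99.8)
E
```

```text
x 0.07 y 8.36 z 0.32 | rx 0.001 ry -0.386 rz 0.000  dist mm 84 rows 2.0, rot rows 3.1
```

Request:
arm_command:
  moves:
    - {"x": 0.1, "y": 0, "z": 0.3, "rx": 0, "ry": -0.125, "rz": 0, "gripper": 0.2}
    - {"x": 0.1, "y": 0, "z": 0.3, "rx": 0, "ry": -0.25, "rz": 0, "gripper": 0.2}
    - {"x": 0.1, "y": 1.5, "z": 0.3, "rx": 0, "ry": -0.375, "rz": 0, "gripper": 0.2}
    - {"x": 0.1, "y": 3.5, "z": 0.3, "rx": 0, "ry": -0.386, "rz": 0, "gripper": 0.2}
    - {"x": 0.1, "y": 3.5, "z": 0.3, "rx": 0, "ry": -0.386, "rz": 0, "gripper": 0.2}

```text
clock: 30.45
position: [0.488, 0.1908, 0.0529]
tool_rot: [-1.568, 0.001, 1.735]
force: [-1.0, -0.9, -1.1]
grip_width: 0.0513
```

```bash
python3 - <<'E'
from h import *
bot.grab_frame('wrist');s=bot.observe();im,d=bot.grab_frame('wrist'); save(im,'wrist26')
for p in pens_wrist(s,im,d): print(p)
st();go(.4893,.1910,.007,99.8)
E
```

```text
(array([0.5124, 0.1952]), array([0.142, 0.025]), 9.8, np.int32(7260), array([255, 164,  43, 202], dtype=int32))
t 30.55 p [0.4889 0.1913 0.0551] rpy [-90.    0.   99.4] F [ 0.7 -0.7  0.1] w 0.0516 q [-0.44  0.63 -0.06  1.99  0.07  0.53  1.19]
x -0.03 y 4.81 z -0.03 | rx -0.001 ry -0.007 rz -0.001  dist mm 48 rows 1.2, rot rows 0.1
```

View pics/wrist26.png

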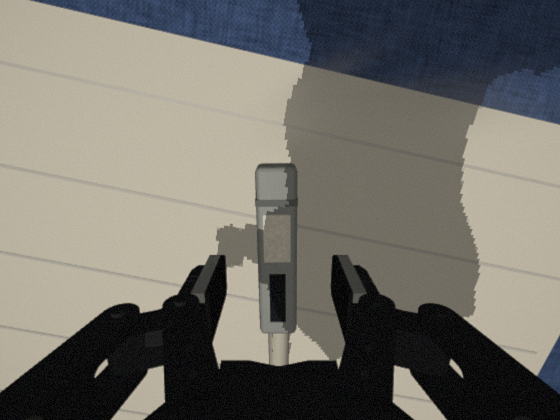

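Request:
arm_command:
  moves:
    - {"x": 0, "y": 3, "z": 0, "rx": 0, "ry": 0, "rz": 0, "gripper": 0.2}
    - {"x": 0, "y": 4.8, "z": 0, "rx": 0, "ry": 0, "rz": 0, "gripper": 0.2}
    - {"x": 0, "y": 4.8, "z": 0, "rx": 0, "ry": 0, "rz": 0, "gripper": -0.4}
    - {"x": 0, "y": 4.8, "z": 0, "rx": 0, "ry": 0, "rz": 0, "gripper": -0.8}
    - {"x": 0, "y": 4.8, "z": 0, "rx": 0, "ry": 0, "rz": 0, "gripper": -0.8}
  squeeze: 60

```text
clock: 30.97
position: [0.4898, 0.1919, 0.0085]
tool_rot: [-1.572, 0.0, 1.738]
force: [1.4, 0.3, 0.9]
grip_width: 0.0226
```

Request:
arm_command:
  moves:
    - {"x": 0, "y": 0, "z": 0, "rx": 0, "ry": 0, "rz": 0, "gripper": -0.8}
    - {"x": 0, "y": -2.5, "z": 0, "rx": 0, "ry": 0, "rz": 0, "gripper": -0.8}
    - {"x": 0, "y": -6, "z": 0, "rx": 0, "ry": 0, "rz": 0, "gripper": -0.8}
    - {"x": 0, "y": -10, "z": 0, "rx": 0, "ry": 0.12, "rz": 0, "gripper": -0.8}
    - {"x": 0, "y": -14, "z": 0, "rx": 0, "ry": 0.24, "rz": 0, "gripper": -0.8}

```text
clock: 31.38
position: [0.4888, 0.1915, 0.1497]
tool_rot: [-1.571, -0.001, 1.493]
force: [1.5, 0.6, -0.5]
grip_width: 0.0224
```

```bash
python3 - <<'E'
from h import *
st(); go(.47,.07,.25,50);lip(.15,.25)
E
```

```text
t 31.38 p [0.4888 0.1915 0.1497] rpy [-90.   -0.1  85.5] F [ 1.5  0.6 -0.5] w 0.0224 q [-0.49  0.47  0.01  1.94 -0.01  0.73  1.01]
x -12.25 y -10.05 z 0.93 | rx -0.000 ry 0.620 rz 0.001  dist mm 159 rows 3.8, rot rows 5.0
x -23.79 y -10.06 z 0.87 | rx -0.001 ry 1.233 rz 0.001  dist mm 258 rows 6.2, rot rows 9.9
```

Request:
arm_command:
  moves:
    - {"x": -2, "y": -2.5, "z": 0.2, "rx": 0, "ry": 0.12, "rz": 0, "gripper": -0.8}
    - {"x": -4.5, "y": -5, "z": 0.4, "rx": 0, "ry": 0.24, "rz": 0, "gripper": -0.8}
    - {"x": -7, "y": -7.5, "z": 0.6, "rx": 0, "ry": 0.36, "rz": 0, "gripper": -0.8}
    - {"x": -9.5, "y": -9.5, "z": 0.8, "rx": 0, "ry": 0.48, "rz": 0, "gripper": -0.8}
    - {"x": -12.2, "y": -10, "z": 0.9, "rx": 0, "ry": 0.6, "rz": 0, "gripper": -0.8}

```text
clock: 31.8
position: [0.472, 0.0701, 0.2511]
tool_rot: [-1.573, -0.005, 0.893]
force: [1.0, 0.1, -0.6]
grip_width: 0.0224
```

```bash
python3 - <<'E'
from h import *
st(); lip(.15,.25)
E
```

```text
t 31.80 p [0.472  0.0701 0.2511] rpy [-90.1  -0.3  51.1] F [ 1.   0.1 -0.6] w 0.0224 q [-0.43  0.26  0.19  1.97 -0.06  0.91  0.69]
x -9.62 y 0.07 z -6.42 | rx 0.000 ry 0.633 rz 0.006  dist mm 116 rows 2.8, rot rows 5.1
```

Request:
arm_command:
  moves:
    - {"x": -2, "y": 0, "z": -1.3, "rx": 0, "ry": 0.125, "rz": 0, "gripper": -0.8}
    - {"x": -4, "y": 0, "z": -2.6, "rx": 0, "ry": 0.25, "rz": 0, "gripper": -0.8}
    - {"x": -6, "y": 0, "z": -3.9, "rx": 0, "ry": 0.375, "rz": 0, "gripper": -0.8}
    - {"x": -8, "y": 0, "z": -5.2, "rx": 0, "ry": 0.5, "rz": 0, "gripper": -0.8}
    - {"x": -9.6, "y": 0, "z": -6.4, "rx": 0, "ry": 0.625, "rz": 0, "gripper": -0.8}

```text
clock: 32.22
position: [0.4612, -0.0459, 0.2482]
tool_rot: [-1.57, -0.002, 0.266]
force: [-0.5, 0.3, 0.5]
grip_width: 0.0227
```

```bash
python3 - <<'E'
from h import *
bot.grab_frame('side'); im,d=bot.grab_frame('wrist'); save(im,'wrist27')
im,d=bot.grab_frame('side'); save(cv2.resize(im[150:370,200:440],None,fx=2.5,fy=2.5),'side27')
st(); lip(.03,.213)
E
```

```text
t 32.37 p [ 0.4615 -0.0453  0.248 ] rpy [-90.   -0.1  15.5] F [ 0.6  0.8 -0.5] w 0.0221 q [-0.33  0.25  0.37  2.   -0.12  0.9   0.37]
x -0.12 y 3.49 z -11.98 | rx -0.000 ry 0.011 rz 0.002  dist mm 125 rows 3.0, rot rows 0.1
```

View pics/wrist27.png

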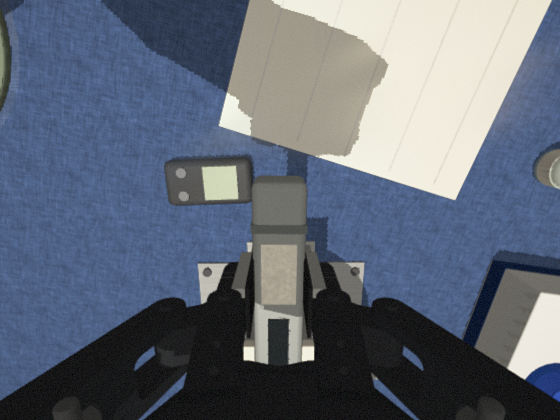

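View pics/side27.png

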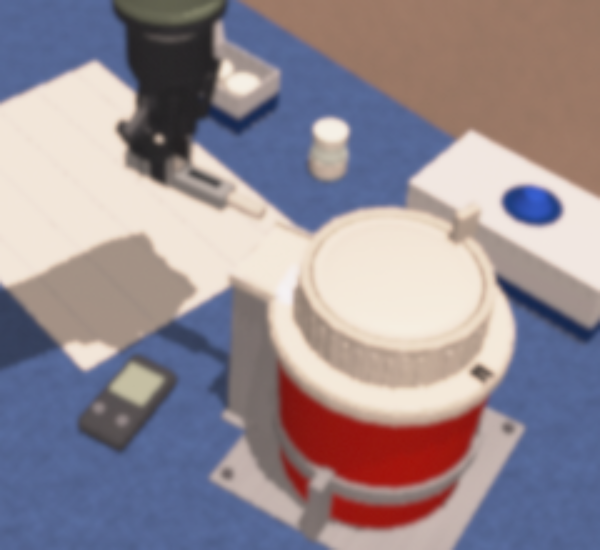

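Request:
arm_command:
  moves:
    - {"x": -0.1, "y": 2.8, "z": -2, "rx": 0, "ry": 0.01, "rz": 0, "gripper": -0.8}
    - {"x": -0.1, "y": 3.3, "z": -5, "rx": 0, "ry": 0.01, "rz": 0, "gripper": -0.8}
    - {"x": -0.1, "y": 3.3, "z": -8, "rx": 0, "ry": 0.01, "rz": 0, "gripper": -0.8}
    - {"x": -0.1, "y": 3.3, "z": -10.5, "rx": 0, "ry": 0.01, "rz": 0, "gripper": -0.8}
    - {"x": -0.1, "y": 3.5, "z": -11.9, "rx": 0, "ry": 0.01, "rz": 0, "gripper": -0.8}

```text
clock: 32.78
position: [0.4937, -0.1609, 0.2127]
tool_rot: [-1.571, -0.001, 0.265]
force: [-0.1, 0.1, -0.4]
grip_width: 0.0222
```

```bash
python3 - <<'E'
from h import *
st(); lip(.03,.207)
E
```

```text
t 32.78 p [ 0.4937 -0.1609  0.2127] rpy [-90.   -0.1  15.2] F [-0.1  0.1 -0.4] w 0.0222 q [-0.09  0.4   0.38  1.91 -0.19  0.86  0.66]
x -0.12 y 0.57 z 0.02 | rx 0.000 ry 0.005 rz 0.001  dist mm 6 rows 0.1, rot rows 0.0
```

Request:
arm_command:
  moves:
    - {"x": -0.1, "y": 0.5, "z": 0, "rx": 0, "ry": 0, "rz": 0, "gripper": -0.8}
    - {"x": -0.1, "y": 0.5, "z": 0, "rx": 0, "ry": 0, "rz": 0, "gripper": -0.1}
    - {"x": -0.1, "y": 0.5, "z": 0, "rx": 0, "ry": 0, "rz": 0, "gripper": -0.1}
    - {"x": -0.1, "y": 0.5, "z": 0, "rx": 0, "ry": 0, "rz": 0, "gripper": -0.1}
    - {"x": -0.1, "y": 0.5, "z": 3, "rx": 0, "ry": 0, "rz": 0, "gripper": -0.1}

```text
clock: 33.2
position: [0.4848, -0.1331, 0.2075]
tool_rot: [-1.573, -0.001, 0.261]
force: [0.1, -0.1, 0.2]
grip_width: 0.0388
```

```bash
python3 - <<'E'
from h import *
st(); im,d=bot.grab_frame('wrist'); save(im,'wrist28')
lip(.11,.207)
E
```

```text
t 33.20 p [ 0.4848 -0.1331  0.2075] rpy [-90.1  -0.1  15. ] F [ 0.1 -0.1  0.2] w 0.0388 q [-0.14  0.38  0.38  1.96 -0.19  0.83  0.6 ]
x 0.02 y -0.00 z 4.32 | rx -0.002 ry 0.006 rz -0.000  dist mm 43 rows 1.0, rot rows 0.1
```

View pics/wrist28.png

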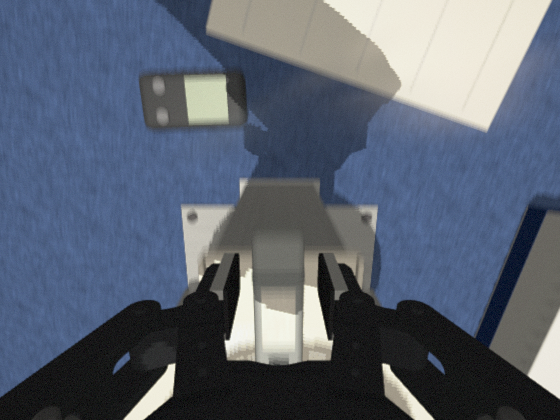

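Request:
arm_command:
  moves:
    - {"x": 0, "y": 0, "z": 3.5, "rx": 0, "ry": 0, "rz": 0, "gripper": -0.1}
    - {"x": 0, "y": 0, "z": 4.9, "rx": 0, "ry": 0, "rz": 0, "gripper": -0.1}
    - {"x": 0, "y": 0, "z": 4.9, "rx": 0, "ry": 0, "rz": 0, "gripper": -1}
    - {"x": 0, "y": 0, "z": 4.9, "rx": 0, "ry": 0, "rz": 0, "gripper": -1}
    - {"x": 0, "y": 0, "z": 4.9, "rx": 0, "ry": 0, "rz": 0, "gripper": -1}

```text
clock: 33.67
position: [0.4716, -0.083, 0.2072]
tool_rot: [-1.571, -0.001, 0.265]
force: [0.2, -0.7, -0.1]
grip_width: 0.0027
```

```bash
python3 - <<'E'
from h import *
st(); lip(.015,.207)
E
```

```text
t 33.67 p [ 0.4716 -0.083   0.2072] rpy [-90.   -0.   15.2] F [ 0.2 -0.7 -0.1] w 0.0027 q [-0.24  0.34  0.37  2.02 -0.17  0.81  0.49]
x -0.03 y 0.03 z -9.58 | rx 0.000 ry 0.005 rz 0.001  dist mm 96 rows 2.3, rot rows 0.0
```

Request:
arm_command:
  moves:
    - {"x": 0, "y": 0, "z": -2, "rx": 0, "ry": 0, "rz": 0, "gripper": -1}
    - {"x": 0, "y": 0, "z": -4, "rx": 0, "ry": 0, "rz": 0, "gripper": -1}
    - {"x": 0, "y": 0, "z": -6, "rx": 0, "ry": 0, "rz": 0, "gripper": -1}
    - {"x": 0, "y": 0, "z": -8, "rx": 0, "ry": 0, "rz": 0, "gripper": -1}
    - {"x": 0, "y": 0, "z": -9.4, "rx": 0, "ry": 0, "rz": 0, "gripper": -1}

```text
clock: 34.08
position: [0.496, -0.1764, 0.207]
tool_rot: [-1.572, -0.0, 0.262]
force: [-0.0, -0.5, -0.2]
grip_width: 0.0003
```

Request:
arm_command:
  moves:
    - {"x": 0, "y": 0, "z": 0, "rx": 0, "ry": 0, "rz": 0, "gripper": -1}
    - {"x": 0, "y": 0, "z": 3, "rx": 0, "ry": 0, "rz": 0, "gripper": -1}
    - {"x": 0, "y": -2, "z": 7, "rx": 0, "ry": 0, "rz": 0, "gripper": -1}
    - {"x": 0, "y": -6, "z": 10, "rx": 0, "ry": 0, "rz": 0, "gripper": -1}
    - {"x": 0, "y": -10, "z": 12, "rx": 0, "ry": 0, "rz": 0, "gripper": -1}

```text
clock: 34.5
position: [0.4647, -0.0627, 0.2947]
tool_rot: [-1.57, 0.003, 0.265]
force: [1.7, 0.4, -0.3]
grip_width: 0.0001
```

```bash
python3 - <<'E'
from h import *
bot.grab_frame('wrist');s=bot.observe();im,d=bot.grab_frame('wrist'); save(im,'wrist29')
st()
im,d=bot.grab_frame('side'); save(im,'side29')
E
```

```text
t 34.60 p [ 0.4676 -0.0619  0.2991] rpy [-90.   -0.4  15.3] F [ 1.6 -0.6 -0.1] w -0.0002 q [-0.33  0.2   0.4   1.92 -0.09  1.03  0.38]
```

View pics/wrist29.png

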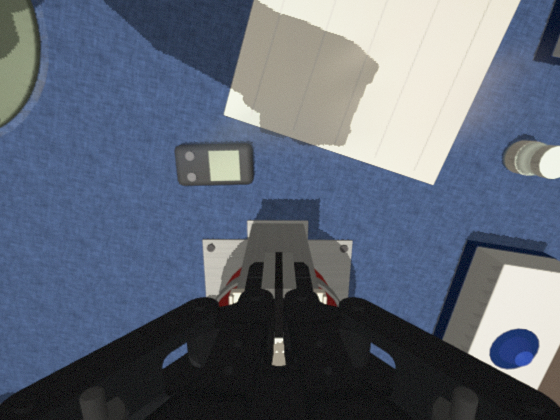

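View pics/side29.png

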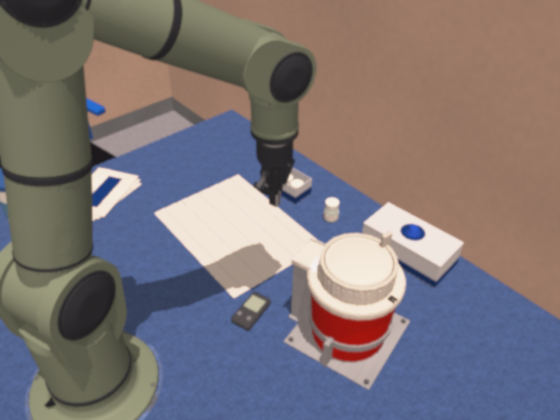

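Request:
arm_command:
  moves:
    - {"x": 0, "y": 0, "z": 0, "rx": -0.12, "ry": 0, "rz": 0, "gripper": -1}
    - {"x": 0, "y": 0, "z": 0, "rx": -0.24, "ry": 0, "rz": 0, "gripper": -1}
    - {"x": 0, "y": 0, "z": 0, "rx": -0.36, "ry": 0, "rz": 0, "gripper": -1}
    - {"x": 0, "y": 0, "z": 0, "rx": -0.48, "ry": 0, "rz": 0, "gripper": -1}
    - {"x": 0, "y": 0, "z": 0, "rx": -0.6, "ry": 0, "rz": 0, "gripper": -1}

```text
clock: 35.07
position: [0.4668, -0.0647, 0.2951]
tool_rot: [-2.176, -0.003, 0.265]
force: [-0.6, 0.3, -1.6]
grip_width: -0.0003
```

```bash
python3 - <<'E'
from h import *
s=bot.observe();im,d=bot.grab_frame('wrist'); save(im,'wrist30')
st()
E
```

```text
t 35.12 p [ 0.4664 -0.0621  0.2935] rpy [-1.253e+02 -1.000e-01  1.530e+01] F [ 0.2  7.2 -3.8] w -0.0001 q [-0.77  0.23  0.41  2.09  0.63  1.01 -0.48]
```

View pics/wrist30.png

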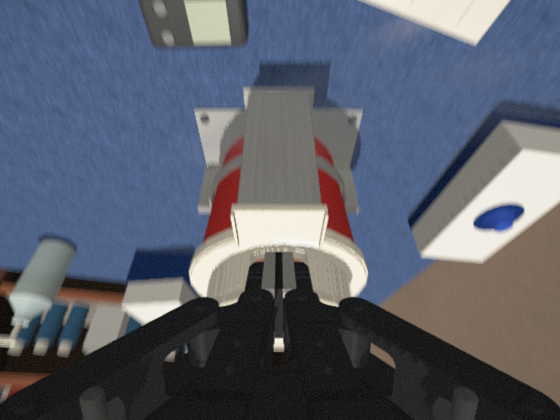

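```bash
python3 - <<'E'
from h import *
m=bot.camera_model('wrist'); f,cx,cy=intr(m)
T=toolT()
R0=R.from_euler('xyz',[-np.pi/2,0,np.radians(14.9)])
tgt=np.array([*(M+0.02*IN),0.205])
for t in (.7,.85,1.0):
    Rt=(R0*R.from_rotvec([-t,0,0])).as_matrix()
    for back,up in ((.2,.10),(.25,.12),(.22,.08)):
        cam=np.array([*(M-back*IN),.2+up]); 
        C=Rt@m['mount'][:3,:3]; q=C.T@(tgt-cam); uv=q[:2]/q[2]*f+[cx,cy]
        tcp=cam-Rt@m['mount'][:3,3]
        dp=T[:3,:3].T@(tcp-T[:3,3])*100; rv=R.from_matrix(T[:3,:3].T@Rt).as_rotvec()
        print(t,back,up,'uv',uv.round(),'tcp',tcp.round(3),'k',-(tcp[:2]-M)@IN,'dp',dp.round(1),rv.round(2))
E
```

```text
0.7 0.2 0.1 uv [278. 265.] tcp [ 0.487 -0.141  0.238] k 0.05117874049448945 dp [-0.1  9.2 -3.4] [-0.08  0.01  0.01]
0.7 0.25 0.12 uv [278. 267.] tcp [ 0.475 -0.092  0.258] k 0.10117874049448944 dp [-0.   4.7 -0.5] [-0.08  0.01  0.01]
0.7 0.22 0.08 uv [278. 300.] tcp [ 0.482 -0.121  0.218] k 0.07117874049448943 dp [-0.   9.7 -0.6] [-0.08  0.01  0.01]
0.85 0.2 0.1 uv [278. 217.] tcp [ 0.489 -0.148  0.261] k 0.04358817111733878 dp [-0.1  7.8 -5.4] [-0.23  0.    0.01]
0.85 0.25 0.12 uv [278. 219.] tcp [ 0.476 -0.1    0.281] k 0.09358817111733873 dp [-0.   3.3 -2.4] [-0.23  0.    0.01]
0.85 0.22 0.08 uv [278. 251.] tcp [ 0.484 -0.129  0.241] k 0.06358817111733876 dp [-0.   8.3 -2.6] [-0.23  0.    0.01]
1.0 0.2 0.1 uv [278. 170.] tcp [ 0.49  -0.152  0.285] k 0.03951027421299705 dp [-0.1  6.1 -7.1] [-0.38  0.    0.01]
1.0 0.25 0.12 uv [278. 171.] tcp [ 0.478 -0.103  0.305] k 0.08951027421299702 dp [-0.   1.6 -4.1] [-0.38  0.    0.01]
1.0 0.22 0.08 uv [278. 203.] tcp [ 0.485 -0.132  0.265] k 0.059510274212997025 dp [-0.   6.6 -4.3] [-0.38  0.    0.01]
```

Request:
arm_command:
  moves:
    - {"x": 0, "y": 0.4, "z": -1, "rx": -0.1, "ry": 0, "rz": 0, "gripper": -1}
    - {"x": 0, "y": 0.8, "z": -2, "rx": -0.2, "ry": 0, "rz": 0, "gripper": -1}
    - {"x": 0, "y": 1.2, "z": -3, "rx": -0.3, "ry": 0, "rz": 0, "gripper": -1}
    - {"x": 0, "y": 1.6, "z": -4, "rx": -0.38, "ry": 0, "rz": 0, "gripper": -1}
    - {"x": 0, "y": 1.6, "z": -4, "rx": -0.38, "ry": 0, "rz": 0, "gripper": -1}

```text
clock: 35.53
position: [0.4766, -0.1057, 0.3027]
tool_rot: [-2.556, 0.005, 0.265]
force: [-0.2, 1.9, -0.7]
grip_width: 0.0002
```

```bash
python3 - <<'E'
from h import *
s=bot.observe();im,d=bot.grab_frame('wrist'); im=im[::-1,::-1]; save(im,'wrist31')
c=im[150:420,160:400]; save(np.clip(cv2.resize(c,None,fx=2.2,fy=2.2)*2.0,0,255).astype(np.uint8),'wrist31z')
st()
E
```

```text
t 35.58 p [ 0.4766 -0.1054  0.3028] rpy [-146.2    0.3   15.1] F [0.1 0.2 0.1] w 0.0001 q [-0.88  0.38  0.47  2.17  0.94  1.09 -0.81]
```

View pics/wrist31.png

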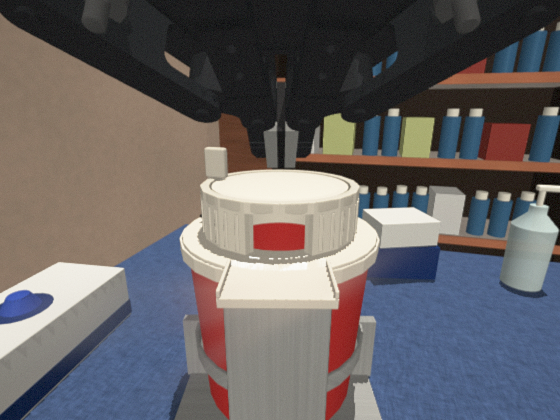

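View pics/wrist31z.png

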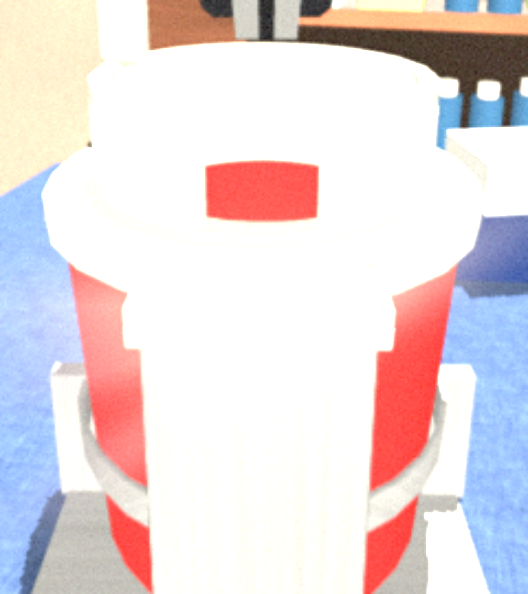

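```bash
python3 - <<'E'
from h import *
p=tabp(-5.1,-.030); print(p); go(p[0]-0.05,p[1]+.06,.37,-5);go(p[0],p[1],.34,-5)
E
```

```text
[ 0.60066199 -0.24626363]
x 5.02 y 4.33 z -11.02 | rx 0.971 ry 0.325 rz 0.168  dist mm 129 rows 3.1, rot rows 8.3
x 8.29 y 11.89 z -12.49 | rx 0.971 ry 0.325 rz 0.168  dist mm 191 rows 4.6, rot rows 8.3
```

Request:
arm_command:
  moves:
    - {"x": 0.6, "y": -0.6, "z": -2.4, "rx": 0.114, "ry": 0.038, "rz": 0.02, "gripper": -1}
    - {"x": 1.4, "y": -0.4, "z": -4.6, "rx": 0.229, "ry": 0.077, "rz": 0.04, "gripper": -1}
    - {"x": 2.2, "y": 0.6, "z": -6.8, "rx": 0.343, "ry": 0.115, "rz": 0.06, "gripper": -1}
    - {"x": 3.3, "y": 2.2, "z": -9, "rx": 0.457, "ry": 0.153, "rz": 0.08, "gripper": -1}
    - {"x": 4.5, "y": 3.6, "z": -10.5, "rx": 0.571, "ry": 0.191, "rz": 0.1, "gripper": -1}

```text
clock: 36.0
position: [0.5443, -0.1792, 0.3745]
tool_rot: [-1.973, -0.053, 0.06]
force: [-1.1, 2.0, -0.9]
grip_width: -0.0002
```

```bash
python3 - <<'E'
from h import *
st(); p=tabp(-5.1,-.030); go(p[0],p[1],.35,-5)
E
```

```text
t 36.00 p [ 0.5443 -0.1792  0.3745] rpy [-113.    -3.     3.4] F [-1.1  2.  -0.9] w -0.0002 q [-0.42  0.27  0.52  1.73  0.29  1.09 -0.  ]
x 5.09 y 5.26 z -5.41 | rx 0.397 ry 0.134 rz 0.082  dist mm 91 rows 2.2, rot rows 3.4
```

Request:
arm_command:
  moves:
    - {"x": 1.2, "y": 1.2, "z": -1.4, "rx": 0.11, "ry": 0.037, "rz": 0.023, "gripper": -1}
    - {"x": 2.5, "y": 2.5, "z": -2.8, "rx": 0.22, "ry": 0.074, "rz": 0.045, "gripper": -1}
    - {"x": 3.8, "y": 3.8, "z": -4.2, "rx": 0.33, "ry": 0.111, "rz": 0.068, "gripper": -1}
    - {"x": 5.1, "y": 5.2, "z": -5.4, "rx": 0.397, "ry": 0.134, "rz": 0.082, "gripper": -1}
    - {"x": 5.1, "y": 5.2, "z": -5.4, "rx": 0.397, "ry": 0.134, "rz": 0.082, "gripper": -1}

```text
clock: 36.42
position: [0.5981, -0.2537, 0.3455]
tool_rot: [-1.576, 0.007, -0.1]
force: [-0.8, -1.5, 0.5]
grip_width: 0.0004
```

```bash
python3 - <<'E'
from h import *
bot.grab_frame('wrist'); st(); p=tabp(-5.1,-.030); go(p[0],p[1],.266,-5)
im,d=bot.grab_frame('wrist'); save(im,'wrist32')
E
```

```text
t 36.47 p [ 0.598  -0.2509  0.3462] rpy [-90.5   0.4  -5.5] F [0.1 0.3 0.7] w 0.0001 q [ 0.02  0.51  0.45  1.39 -0.21  1.29  0.39]
x 0.28 y 8.01 z 0.55 | rx 0.008 ry -0.009 rz -0.007  dist mm 80 rows 1.9, rot rows 0.1
```

View pics/wrist32.png

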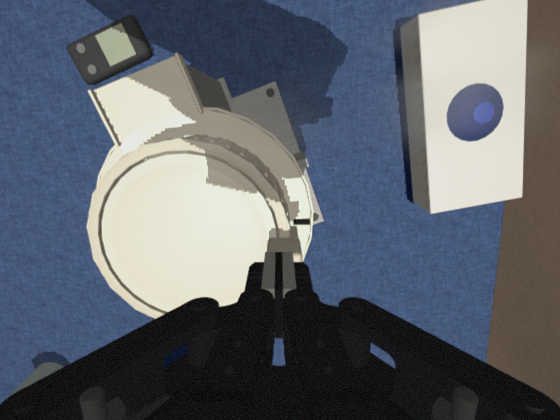

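```bash
python3 - <<'E'
from h import *
s=bot.observe()
a=tabp(-5.1,0)
for z in (.25,.284): print(z,proj('wrist',np.array([*a,z]),s))
print('tip',proj('wrist',np.array(s['position']),s))
im,d=bot.grab_frame('wrist'); P=cloud('wrist',d,s)
for (u,v) in [(280,236),(286,240),(275,240),(300,240),(270,150)]: print(u,v,P[v,u].round(4))
E
```

```text
0.25 (np.float64(283.0093134348189), np.float64(244.37203145785298))
0.284 (np.float64(283.3517245016119), np.float64(263.3179148968996))
tip (np.float64(279.94223344383533), np.float64(270.1027056388547))
280 236 [ 0.5962 -0.2684  0.2504]
286 240 [ 0.6008 -0.2726  0.2498]
275 240 [ 0.5918 -0.2723  0.2485]
300 240 [ 0.6135 -0.2946  0.1997]
270 150 [ 0.5929 -0.2047  0.1998]
```

Request:
arm_command:
  moves:
    - {"x": 0.3, "y": 0, "z": 0.6, "rx": 0, "ry": 0, "rz": 0, "gripper": -1}
    - {"x": 0.3, "y": 3.5, "z": 0.6, "rx": 0, "ry": 0, "rz": 0, "gripper": -1}
    - {"x": 0.3, "y": 6.5, "z": 0.6, "rx": 0, "ry": 0, "rz": 0, "gripper": -1}
    - {"x": 0.3, "y": 7.9, "z": 0.6, "rx": 0, "ry": 0, "rz": 0, "gripper": -1}
    - {"x": 0.3, "y": 7.9, "z": 0.6, "rx": 0, "ry": 0, "rz": 0, "gripper": -1}

```text
clock: 36.98
position: [0.601, -0.2367, 0.2658]
tool_rot: [-1.58, 0.011, -0.085]
force: [-0.4, -1.3, -0.0]
grip_width: 0.0002
```

```bash
python3 - <<'E'
from h import *
st()
for ph in [-5,-12,-19,-26,-33,-40]:
    p=tabp(ph,-.016); go(p[0],p[1],.264,ph)
E
```

```text
t 36.98 p [ 0.601  -0.2367  0.2658] rpy [-90.5   0.6  -4.9] F [-0.4 -1.3 -0. ] w 0.0002 q [ 0.01  0.56  0.43  1.51 -0.23  1.13  0.39]
x 0.04 y 0.20 z -2.34 | rx 0.009 ry 0.002 rz -0.011  dist mm 23 rows 0.6, rot rows 0.1
x 0.17 y 0.21 z -3.29 | rx 0.010 ry 0.124 rz -0.010  dist mm 33 rows 0.8, rot rows 1.0
x 0.19 y 0.22 z -4.25 | rx 0.010 ry 0.247 rz -0.009  dist mm 43 rows 1.0, rot rows 2.0
x 0.09 y 0.23 z -5.20 | rx 0.011 ry 0.369 rz -0.009  dist mm 52 rows 1.2, rot rows 3.0
x -0.12 y 0.24 z -6.14 | rx 0.011 ry 0.491 rz -0.008  dist mm 61 rows 1.5, rot rows 3.9
x -0.45 y 0.25 z -7.04 | rx 0.012 ry 0.613 rz -0.007  dist mm 71 rows 1.7, rot rows 4.9
```

Request:
arm_command:
  moves:
    - {"x": 0, "y": 0.1, "z": -2.2, "rx": 0, "ry": 0, "rz": 0, "gripper": -1}
    - {"x": 0.2, "y": 0.1, "z": -3.2, "rx": 0, "ry": 0.12, "rz": 0, "gripper": -1}
    - {"x": 0.2, "y": 0.1, "z": -4.2, "rx": 0, "ry": 0.24, "rz": 0, "gripper": -1}
    - {"x": 0.1, "y": 0.1, "z": -5.2, "rx": 0, "ry": 0.36, "rz": 0, "gripper": -1}
    - {"x": -0.1, "y": 0.1, "z": -6.1, "rx": 0, "ry": 0.48, "rz": 0, "gripper": -1}

```text
clock: 37.4
position: [0.5963, -0.2989, 0.2695]
tool_rot: [-1.582, 0.0, -0.571]
force: [0.8, 3.8, -1.7]
grip_width: -0.0003
```

```bash
python3 - <<'E'
from h import *
st()
for ph in [-33,-40,-47,-54,-61,-68]:
    p=tabp(ph,-.016); go(p[0],p[1],.264,ph)
E
```

```text
t 37.40 p [ 0.5963 -0.2989  0.2695] rpy [-90.6   0.  -32.7] F [ 0.8  3.8 -1.7] w -0.0003 q [ 0.04  0.62  0.55  1.45 -0.32  1.16  0.06]
x -0.20 y 0.55 z -0.00 | rx 0.011 ry 0.004 rz -0.000  dist mm 6 rows 0.1, rot rows 0.1
x -0.07 y 0.56 z -0.95 | rx 0.011 ry 0.127 rz 0.001  dist mm 11 rows 0.3, rot rows 1.0
x -0.05 y 0.57 z -1.91 | rx 0.011 ry 0.249 rz 0.001  dist mm 20 rows 0.5, rot rows 2.0
x -0.15 y 0.59 z -2.87 | rx 0.011 ry 0.371 rz 0.002  dist mm 29 rows 0.7, rot rows 3.0
x -0.37 y 0.60 z -3.80 | rx 0.011 ry 0.493 rz 0.003  dist mm 39 rows 0.9, rot rows 3.9
x -0.70 y 0.61 z -4.70 | rx 0.011 ry 0.615 rz 0.003  dist mm 48 rows 1.1, rot rows 4.9
```

Request:
arm_command:
  moves:
    - {"x": -0.1, "y": 0.2, "z": -1, "rx": 0, "ry": 0.12, "rz": 0, "gripper": -1}
    - {"x": -0.1, "y": 0.3, "z": -1.9, "rx": 0, "ry": 0.24, "rz": 0, "gripper": -1}
    - {"x": -0.2, "y": 0.3, "z": -2.9, "rx": 0, "ry": 0.36, "rz": 0, "gripper": -1}
    - {"x": -0.4, "y": 0.3, "z": -3.8, "rx": 0, "ry": 0.48, "rz": 0, "gripper": -1}
    - {"x": -0.7, "y": 0.3, "z": -4.7, "rx": 0, "ry": 0.6, "rz": 0, "gripper": -1}

```text
clock: 37.82
position: [0.5653, -0.3346, 0.2672]
tool_rot: [-1.579, -0.006, -1.171]
force: [2.2, 3.0, -1.5]
grip_width: 0.0002
```

```bash
python3 - <<'E'
from h import *
st()
for ph in [-68,-75,-80,-84,-86,-88]:
    p=tabp(ph,-.016); go(p[0],p[1],.264,ph)
E
```

```text
t 37.82 p [ 0.5653 -0.3346  0.2672] rpy [-90.5  -0.4 -67.1] F [ 2.2  3.  -1.5] w 0.0002 q [ 0.02  0.64  0.71  1.49 -0.42  1.17 -0.38]
x -0.00 y 0.32 z -0.03 | rx 0.008 ry 0.016 rz 0.006  dist mm 3 rows 0.1, rot rows 0.2
x 0.12 y 0.33 z -0.99 | rx 0.008 ry 0.138 rz 0.007  dist mm 10 rows 0.3, rot rows 1.1
x 0.13 y 0.34 z -1.67 | rx 0.008 ry 0.225 rz 0.007  dist mm 17 rows 0.4, rot rows 1.8
x 0.10 y 0.34 z -2.22 | rx 0.008 ry 0.295 rz 0.008  dist mm 22 rows 0.5, rot rows 2.4
x 0.08 y 0.34 z -2.49 | rx 0.007 ry 0.330 rz 0.008  dist mm 25 rows 0.6, rot rows 2.6
x 0.04 y 0.35 z -2.76 | rx 0.007 ry 0.365 rz 0.008  dist mm 28 rows 0.7, rot rows 2.9
```

Request:
arm_command:
  moves:
    - {"x": 0.1, "y": 0.2, "z": -1, "rx": 0, "ry": 0.12, "rz": 0, "gripper": -1}
    - {"x": 0.1, "y": 0.2, "z": -1.7, "rx": 0, "ry": 0.22, "rz": 0, "gripper": -1}
    - {"x": 0.1, "y": 0.2, "z": -2.2, "rx": 0, "ry": 0.29, "rz": 0, "gripper": -1}
    - {"x": 0.1, "y": 0.2, "z": -2.4, "rx": 0, "ry": 0.31, "rz": 0, "gripper": -1}
    - {"x": 0.1, "y": 0.2, "z": -2.5, "rx": 0, "ry": 0.31, "rz": 0, "gripper": -1}

```text
clock: 38.23
position: [0.5438, -0.3452, 0.2655]
tool_rot: [-1.575, -0.009, -1.475]
force: [11.0, 4.4, 3.1]
grip_width: 0.0002
```

```bash
python3 - <<'E'
from h import *
st()
for ph in [-85,-86,-88]:
    p=tabp(ph,-.016); go(p[0],p[1],.264,ph)
im,d=bot.grab_frame('top'); save(cv2.resize(im[150:320,300:470],None,fx=3,fy=3),'top33')
E
```

```text
t 38.23 p [ 0.5438 -0.3452  0.2655] rpy [-90.3  -0.5 -84.5] F [11.   4.4  3.1] w 0.0002 q [-0.01  0.65  0.79  1.54 -0.47  1.16 -0.6 ]
x -0.05 y 0.15 z 0.02 | rx 0.005 ry 0.008 rz 0.009  dist mm 2 rows 0.0, rot rows 0.1
x -0.03 y 0.15 z -0.12 | rx 0.005 ry 0.026 rz 0.009  dist mm 2 rows 0.0, rot rows 0.2
x 0.02 y 0.16 z -0.39 | rx 0.004 ry 0.060 rz 0.009  dist mm 4 rows 0.1, rot rows 0.5
```

Push into the stop to confirm.

Request:
arm_command:
  moves:
    - {"x": 0, "y": 0, "z": -0.3, "rx": 0, "ry": 0.02, "rz": 0, "gripper": -1}
    - {"x": 0, "y": 0, "z": -0.5, "rx": 0, "ry": 0.02, "rz": 0, "gripper": -1}
    - {"x": 0, "y": 0, "z": -0.6, "rx": 0, "ry": 0.02, "rz": 0, "gripper": -1}

```text
clock: 38.53
position: [0.543, -0.345, 0.2659]
tool_rot: [-1.567, -0.012, -1.49]
force: [47.1, -5.2, -14.0]
grip_width: -0.0002
```

```bash
python3 - <<'E'
from h import *
st()
E
```

```text
t 38.53 p [ 0.543  -0.345   0.2659] rpy [-89.8  -0.7 -85.4] F [ 47.1  -5.2 -14. ] w -0.0002 q [-0.01  0.64  0.79  1.55 -0.48  1.15 -0.61]
```

Stop reached (47 N, 0.8 mm of movement). Back off and rise.

Request:
arm_command:
  moves:
    - {"x": 0, "y": 0, "z": 1.5, "rx": 0, "ry": 0, "rz": 0, "gripper": -1}
    - {"x": 0, "y": -3, "z": 2.2, "rx": 0, "ry": 0, "rz": 0, "gripper": -1}
    - {"x": 0, "y": -7, "z": 2.2, "rx": 0, "ry": 0, "rz": 0, "gripper": -1}
    - {"x": -4, "y": -9, "z": 2, "rx": 0, "ry": -0.1, "rz": 0, "gripper": -1}
    - {"x": -8, "y": -10, "z": 2, "rx": 0, "ry": -0.2, "rz": 0, "gripper": -1}

```text
clock: 38.95
position: [0.5504, -0.2688, 0.3659]
tool_rot: [-1.579, -0.011, -1.295]
force: [1.8, 0.2, -0.5]
grip_width: -0.0002
```

```bash
python3 - <<'E'
from h import *
st(); go(.45,.05,.38,-10)
E
```

```text
t 38.95 p [ 0.5504 -0.2688  0.3659] rpy [-90.5  -0.6 -74.2] F [ 1.8  0.2 -0.5] w -0.0002 q [-0.17  0.5   0.82  1.48 -0.36  1.32 -0.62]
x -33.39 y -1.76 z -1.00 | rx 0.013 ry -1.121 rz 0.005  dist mm 335 rows 8.0, rot rows 9.0
```

Request:
arm_command:
  moves:
    - {"x": -4, "y": -0.5, "z": 0, "rx": 0, "ry": -0.12, "rz": 0, "gripper": -1}
    - {"x": -8, "y": -1, "z": 0, "rx": 0, "ry": -0.24, "rz": 0, "gripper": -1}
    - {"x": -12, "y": -1.5, "z": 0, "rx": 0, "ry": -0.36, "rz": 0, "gripper": -1}
    - {"x": -16, "y": -1.7, "z": 0, "rx": 0, "ry": -0.48, "rz": 0, "gripper": -1}
    - {"x": -20, "y": -1.7, "z": 0, "rx": 0, "ry": -0.6, "rz": 0, "gripper": -1}

```text
clock: 39.37
position: [0.4964, -0.0725, 0.3795]
tool_rot: [-1.581, -0.001, -0.689]
force: [1.1, 0.7, -0.1]
grip_width: 0.0003
```

Request:
arm_command:
  moves:
    - {"x": -2.5, "y": 0, "z": 3, "rx": 0, "ry": -0.1, "rz": 0, "gripper": -1}
    - {"x": -5, "y": 0, "z": 6, "rx": 0, "ry": -0.2, "rz": 0, "gripper": -1}
    - {"x": -7.5, "y": 0, "z": 9, "rx": 0, "ry": -0.3, "rz": 0, "gripper": -1}
    - {"x": -8, "y": 0, "z": 11, "rx": 0, "ry": -0.3, "rz": 0, "gripper": -1}
    - {"x": -8, "y": 0, "z": 11, "rx": 0, "ry": -0.3, "rz": 0, "gripper": -1}

```text
clock: 39.78
position: [0.5069, 0.0666, 0.3773]
tool_rot: [-1.58, 0.004, -0.388]
force: [0.6, 0.1, -0.2]
grip_width: -0.0002
```

```bash
python3 - <<'E'
from h import *
st()
im,d=bot.grab_frame('top'); save(cv2.resize(im[130:330,120:470],None,fx=2.28,fy=2.28),'top34')
P=cloud('top',d); Z=P[...,2]; sub=np.zeros(d.shape,bool); sub[180:300,330:470]=1
t=P[sub&(d>.3)&(Z>0.265)&(Z<0.3)]; tv=t.mean(0)[:2]-AX; print('tab az',len(t),np.degrees(np.arctan2(tv[1],tv[0])),np.hypot(*tv))
print(pens_top(im,d))
im,d=bot.grab_frame('side'); save(im,'side34')
for n in ['pen1_center','meter','strip_vial','strip_carton']:
    for c in ('side','top'):
        for r in bot.masks_of(n,c)[:2]:
            if c=='top':
                k=r['mask']; print(n,c,r['p'],P[k].min(0).round(3),P[k].max(0).round(3))
            else: print(n,c,r['p'],r['box'])
E
```

```text
t 39.78 p [0.5069 0.0666 0.3773] rpy [-90.6   0.2 -22.2] F [ 0.6  0.1 -0.2] w -0.0002 q [-0.71  0.24  0.58  1.7  -0.13  1.25 -0.5 ]
tab az 74 -86.00407363609345 0.07529341213839968
[]
meter side 0.6 [230.4, 289.5, 270.5, 326.8]
meter top 0.59 [ 0.327 -0.111 -0.006] [0.434 0.012 1.264]
strip_vial side 0.87 [323.7, 199.4, 339.3, 218.4]
strip_vial top 0.27 [ 0.327 -0.111 -0.006] [0.434 0.012 1.264]
strip_carton side 0.79 [271.4, 153.3, 313.4, 203.7]
strip_carton top 0.52 [ 0.354  0.012 -0.005] [0.838 0.301 1.264]
```

View pics/top34.png

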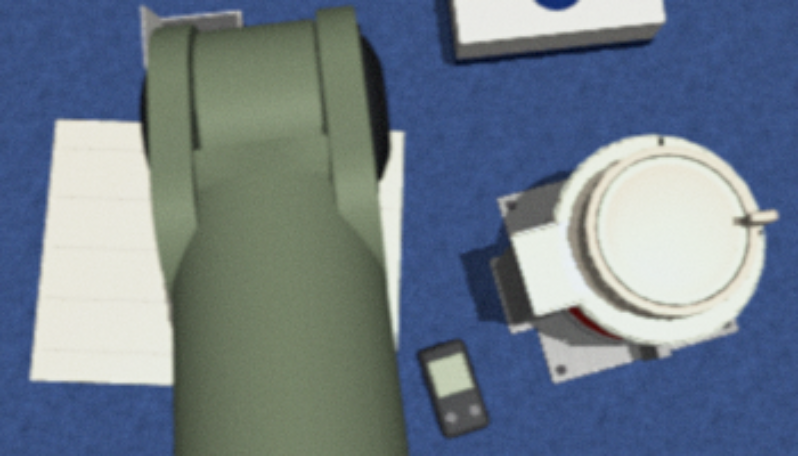

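View pics/side34.png

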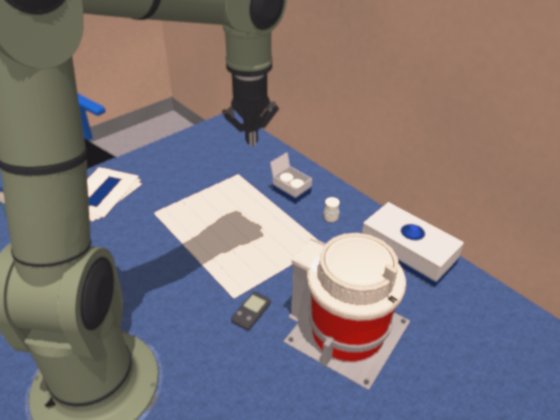

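```bash
python3 -c "
from workcell import bot
print(bot.job_done())"
```

```text
the job is handed in; nothing more can be done
None
```

The job is handed in: all four pens I found on the pad are in the sharps bin and the collar is turned to its locked stop. It took about 40 s of the 210 s allowed.

- **Opening:** I pushed the collar by its tab to the open stop. The force there rose to about 46 N with under 1 mm of movement.
- **Pens:** Each pen went onto the lip and was pushed in by its tail, nose first. Two lay facing away from the bin, so I set them down once and gripped them again the other way round. Before locking, a look through the mouth with the wrist camera showed only the bare red inside, with no pen in the mouth or on the lip.
- **Locking:** I pushed the tab the other way to the locked stop, where the force reached about 47 N with 0.8 mm of movement. The top camera then put the tab at −86°, against the −85° I expected.

**Final checks:** No pen is left on the pad or table in the side view. The meter, vial and carton stand where they did in the first side picture. The arm is clear of everything.

**Gaps and disagreements:** In the last top picture the arm covered part of the pad, the vial and most of the carton. The network's vial and carton readings from that picture are therefore worthless, and for those I relied on the side view. I saw no knocked pen and no slackened grip.

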